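# Turn a brass cover plate face up and set it to the scribed line

## Robot

A 7-joint arm with a two-finger parallel gripper is mounted at the origin on the work surface. World frame = base frame: x ahead of the robot, y to its left, z up, the work surface at z = 0. Lengths are in m, angles in rad, forces in N, time in s.
With the tool pointing down it reaches from about 0.4 to 0.9 m from the base axis. Payload 5.6 kg.
Tool frame: the origin (TCP) lies at the very end of the fingers, on their centre line; the grasp point (between the pads) lies 19 mm behind it (robot.grip_depth is the distance from the TCP to the grasp point, in m); z points along the fingers, y is the direction in which the jaws open and shut (so a half turn about z gives the same grasp; the last joint's range is limited). The gripper opens to 92 mm and grips with 3 to 60 N. Pads are 20 mm wide; open, the fingers measure 128 mm over their backs; the gripper's body (75 mm by 189 mm) begins 69 mm behind the grasp point.
Start: joints at [-1.227, 0.468, -0.012, 1.603, 0.006, 1.071, -0.056], TCP at [0.245, 0.602, 0.215] pointing down, gripper open.
Joint ranges: [-2.53, 2.53], [-0.31, 2.02], [-1.57, 1.55], [0.28, 2.44], [-1.29, 4.43], [0.15, 1.84], [-2.92, 2.92]. Speed limits (rad/s): [2.57, 2.57, 3.14, 3.14, 3.14, 3.14, 3.14].

## Interface

Orientations are given as a unit quaternion [w, x, y, z].
In Python, from workcell import robot gives the robot as it stands.
- The arm moves only by the tool step_arm, never from a script. Its argument "rows" is a list that holds one entry, the list of rows, each a list of 6 numbers: the shift along the tool's x, y, z in units of 30 mm (1.0 is 30 mm), then the turn, a rotation vector about the tool's x, y, z in degrees. A call has 1 to 8 rows; each row shifts and turns the pose as measured when the row begins, along the tool's axes as they then stand; what a row does not reach is not made up. A row lasts 1/8 s, in which the tool goes at most 62.5 mm and 10.7 degrees, less where a joint would pass 70% of its speed; a pose out of reach is approached as far as the arm can. A call is refused whole if a number of a shift passes 1 or a number of a turn 10.7, either way. A call with a gripper value outside its range is refused whole. "gripper" is the gripper's target within -1 to 1 (fully open at 1, half-way at 0, shut at -1), set as the call begins (left out, the last holds). The fingers move at their own pace and stop on an object; "squeeze" is the grip in N (left out, the last holds). Time passes only in rows, so rows that do not move let the fingers close. It gives the time, the measured TCP pose, the force and the opening at its end, in the units of the state.
- robot.sense(): the state, without advancing time (a new reading comes with each control period).
- robot.snapshot(name): name is "scene" or "top"; returns the picture (400x640x3 uint8, red, green, blue); there is no depth.
- robot.camera_model(name): a dict with "vfov" (degrees; the focal length in pixels is half the picture's height over the tangent of half this angle, whatever the lens; pixels are square), "cx", "cy" (the principal point, pixels), "T" (4x4, takes a point from camera to world coordinates). Camera axes: x right, y up, looking along -z (the intrinsics and any distortion apply to the point x, -y, -z); pixel columns grow to the right and rows downward; lengths in m; the calibration is good to about 2 mm. A picture is of the moment at which its call begins. camera_model takes no time and is no camera call.
- robot.sign_off(): hands the job in, once; it reports no verdict.
Trained networks look in the newest picture that a camera, given by its name, has taken for a name from the list of things; names that differ only in an ending like _2 or _b are one class to them, and where a whole thing is asked for, a point or a joint stands for the part that bears it (a point fixed in the world has none). Each returns a list of dicts, best first, with "confidence" (0 to 1); they miss things now and then, are a little off and sometimes report something else, mostly with a low value. They report only what shows in the picture. A call takes as long as a camera call. They do not tell look-alikes from the thing itself.
- robot.spot_in(thing, camera): "rect" ([left, top, right, bottom] in pixels, round what is visible of it).
The state is a dict: "clock": time; "q": joint angles; "qd": joint speeds; "joint_torque": joint torques, N m; "tcp_pos": TCP position; "eef_rot": TCP orientation; "force": force on the tool from outside, world axes, zero at the start; "torque": the same for the moment, N m; "grip_width": finger opening in m.
Only numpy, scipy, OpenCV 4.12 (cv2) and the standard library are available. Lean on these libraries where they do the work, as an engineer would, in place of code of your own. Each camera call takes 0.05 s, during which the arm holds its last target.

## Task

The brass cover plate stands back-out on the sloping drying stand. Take it off, turn it over and lay it wholly on the plywood board, face up and roughly square to it, with its leading short end at least 2 cm short of the scribed line; lower it gently, without dropping it or letting it fall over. Let go, then push it along the board until that short end meets the line squarely, and leave the things standing about where they are.

Things in the scene. Friction and masses are not known exactly. Their poses are not given: they have to be found in the camera images.
- plate: Loose cast brass plate 130 (x) x 100 (y) x 8 mm thick (z), 0.3 kg, too wide to span: hold it by its thickness. Origin at its middle. z points out of its face (rim, raised round boss, black keyhole); the back is hollow with cross ribs and four small bosses. Starts with a short end on the ledge, long side up the slope, x up the slope, face against the stand, back out. Either short end may go to the line.
- stand: Fixed wooden stand, foot 130 (x) x 120 (y) mm. Origin on the bench, 10 mm to -x of the foot middle. Its 8 mm thick rest, 110 mm wide and 75 mm long, slopes 55 degrees from level, falling to +x (high end nearer the robot); a ledge at the low end rises 16 mm from it. The upper 55 mm of the plate stands clear above the rest, free underneath for a finger; its top end is 130 mm above the bench.
- board: Fixed plywood board 250 mm (x) by 220 mm (y) by 18 mm thick. Origin under its middle, on the bench. x points from its near edge to its far edge, away from the robot. No stops or rims.
- line (a point): Middle of the thin black scribed line on the board top (18 mm above the bench), 40 mm from the far edge, running along y across the whole board. x points away from the robot: lay the plate on the near (-x) side and push it to +x. With its end on the line, the plate middle is 65 mm to -x of the line and 4 mm above it.
- door_knob: Bystander: loose brass door knob, 54 mm across, 60 mm tall, origin under its middle.
- paint_tin: Bystander: loose small tin, 76 mm across, 85 mm tall, origin under its middle.
- screw_tray: Bystander: loose grey tray 60 by 100 by 30 mm, origin under its middle.
There are look-alikes about, which are no part of the job. What is meant by the plate is not white, and is the smaller of those in its own colour.

How it is judged:
On the way:
1. the plate lies flat and face up on the board, let go, its leading short end at least 15 mm short of the line (angle between plate's own z axis and vertical below 0.06 rad and z of plate in the frame of line between 0.001 and 0.007 m and y of plate in the frame of line between -0.06 and 0.06 m and contact force between the fingers and plate below 0.05 N and linear speed of plate below 0.01 m/s and x of plate in the frame of line between -0.145 and -0.08 m and angle between the x axis of plate and the x axis of line, either way round below 0.35 rad), for 0.2 s.
At the end, for the whole second after the job is handed in: The plate lies flat and face up on the board, at rest and let go, its middle within 60 mm of the line's middle sideways, its leading short end within 4 mm of the scribed line and square to it within 0.08 rad (4.6 degrees) (angle between plate's own z axis and vertical below 0.06 rad and z of plate in the frame of line between 0.001 and 0.007 m and y of plate in the frame of line between -0.06 and 0.06 m and contact force between the fingers and plate below 0.05 N and linear speed of plate below 0.01 m/s and x of plate in the frame of line between -0.069 and -0.061 m and angle between the x axis of plate and the x axis of line, either way round below 0.08 rad); the robot touches nothing.
It fails at once if the plate is dropped or falls over: it moves faster than 0.6 m/s while no finger touches it (linear speed of plate above 0.6 m/s and contact force between the fingers and plate below 0.02 N).
It fails at once if the door knob is moved by more than 20 mm (distance of door_knob from where it was at the start of the episode above 0.02 m).
It fails at once if the paint tin is moved by more than 20 mm (distance of paint_tin from where it was at the start of the episode above 0.02 m).
It fails at once if the screw tray is moved by more than 20 mm (distance of screw_tray from where it was at the start of the episode above 0.02 m).
It also fails if it takes over 64 s, if anything falls off the work surface, if the arm or the gripper's body presses on something with over 40 N, if the wrist force passes 120 N, or if a joint passes its speed limit or range.

## Working session

There is one attempt and no reset: what is moved stays moved. The work goes in short steps, Python scripts to look and compute and a tool call to move; the robot and the scene stay as the last step left them, time stands still between calls to the robot, and variables do not carry over. Pictures are saved under pics/ and viewed, and the job is handed in when it is done.

Besides the shell and the picture viewer there is one more tool, called as name(argument=value, ...), one argument or row to a line, values as JSON. step_arm: Moves the arm, as the interface text tells. Its arguments: {"type":"object","properties":{"rows":{"type":"array","items":{"type":"array","items":{"type":"array","items":{"type":"number"}}}},"gripper":{"type":"number"},"squeeze":{"type":"number"}},"required":["rows"]}

```bash
ls; mkdir -p pics; python3 - <<'E'
from workcell import robot
import cv2,numpy as np
np.set_printoptions(precision=4,suppress=True)
for n in ("scene","top"):
    im=robot.snapshot(n); cv2.imwrite(f"pics/{n}0.png",im[:,:,::-1])
    m=robot.camera_model(n); print(n,m)
    for t in ("plate","stand","board","door_knob","paint_tin","screw_tray"):
        print(t,[(np.round(d["rect"]).tolist(),round(d["confidence"],2)) for d in robot.spot_in(t,n)])
print(robot.sense())
E
```

```text
pics
scene {'vfov': 56.170165656623574, 'cx': 319.8496213929946, 'cy': 200.96360508604909, 'T': array([[ 0.3377, -0.7395,  0.5824,  1.3381],
       [ 0.9412,  0.2598, -0.2158, -0.2782],
       [ 0.0083,  0.621 ,  0.7837,  1.0629],
       [ 0.    ,  0.    ,  0.    ,  1.    ]])}
plate [([306.0, 139.0, 364.0, 183.0], 0.9), ([370.0, 229.0, 415.0, 262.0], 0.69), ([350.0, 163.0, 379.0, 209.0], 0.56)]
stand [([338.0, 191.0, 385.0, 222.0], 0.87)]
board []
door_knob [([193.0, 238.0, 212.0, 265.0], 0.63)]
paint_tin [([391.0, 133.0, 416.0, 161.0], 0.84), ([340.0, 192.0, 388.0, 224.0], 0.18)]
screw_tray []
top {'vfov': 48.80760905191356, 'cx': 316.44394118073313, 'cy': 201.536710096179, 'T': array([[-0.0068,  0.9822, -0.1878,  0.3937],
       [-0.9999, -0.0045,  0.0129,  0.009 ],
       [ 0.0119,  0.1878,  0.9821,  1.2154],
       [ 0.    ,  0.    ,  0.    ,  1.    ]])}
plate [([236.0, 189.0, 274.0, 222.0], 0.85), ([225.0, 112.0, 282.0, 167.0], 0.81), ([224.0, 260.0, 302.0, 327.0], 0.73)]
stand [([228.0, 181.0, 282.0, 239.0], 0.59)]
board [([328.0, 159.0, 410.0, 251.0], 0.77)]
door_knob [([451.0, 188.0, 481.0, 212.0], 0.67)]
paint_tin [([144.0, 254.0, 178.0, 287.0], 0.69)]
screw_tray [([133.0, 187.0, 182.0, 213.0], 0.62)]
{'clock': 0.7, 'q': array([-1.227 ,  0.4675, -0.0116,  1.6027,  0.006 ,  1.0714, -0.0563]), 'qd': array([-0.0003,  0.001 ,  0.0006, -0.0013, -0.0009,  0.0018,  0.0001]), 'joint_torque': array([  0.0002, -52.0264,  -0.0125, -24.4013,  -0.0567,   0.0112,
         0.    ]), 'tcp_pos': array([0.2453, 0.602 , 0.2146]), 'eef_rot': array([0.    , 0.1922, 0.9813, 0.    ]), 'force': array([-0.2004,  1.4126,  0.2055]), 'torque': array([-0.0179, -0.0382, -0.0248]), 'grip_width': 0.09217769543948584}
```

View pics/scene0.png

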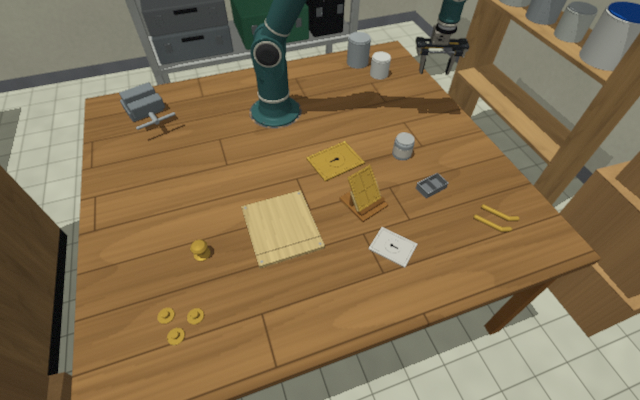

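View pics/top0.png

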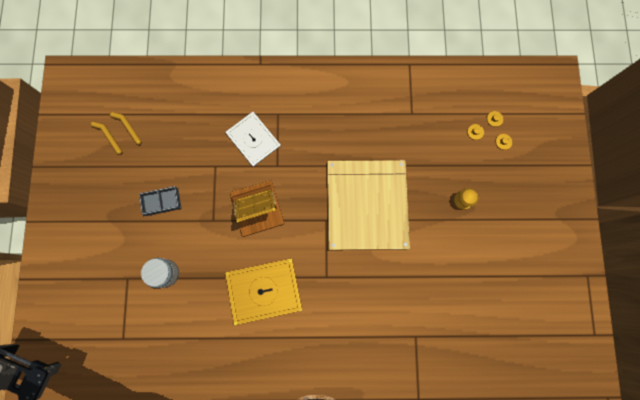

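```bash
python3 - <<'E'
import cv2
t=cv2.imread("pics/top0.png"); s=cv2.imread("pics/scene0.png")
cv2.imwrite("pics/c1.png",cv2.resize(t[170:250,215:295],None,fx=7,fy=7,interpolation=cv2.INTER_CUBIC))
cv2.imwrite("pics/c2.png",cv2.resize(t[150:260,315:425],None,fx=5,fy=5,interpolation=cv2.INTER_CUBIC))
cv2.imwrite("pics/c3.png",cv2.resize(s[155:225,330:400],None,fx=8,fy=8,interpolation=cv2.INTER_CUBIC))
E
```

```text
(no output)
```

View pics/c1.png

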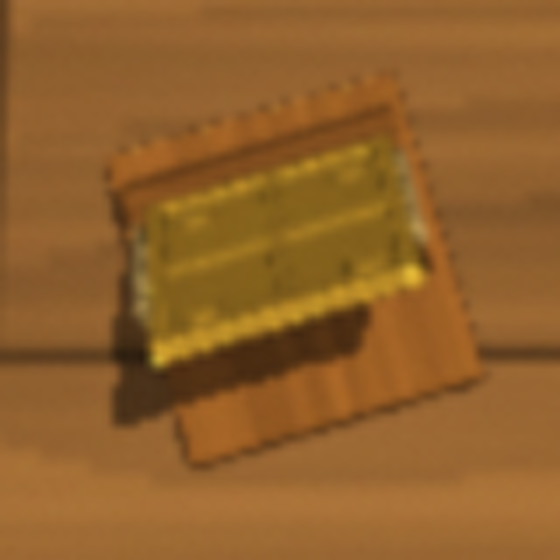

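View pics/c2.png

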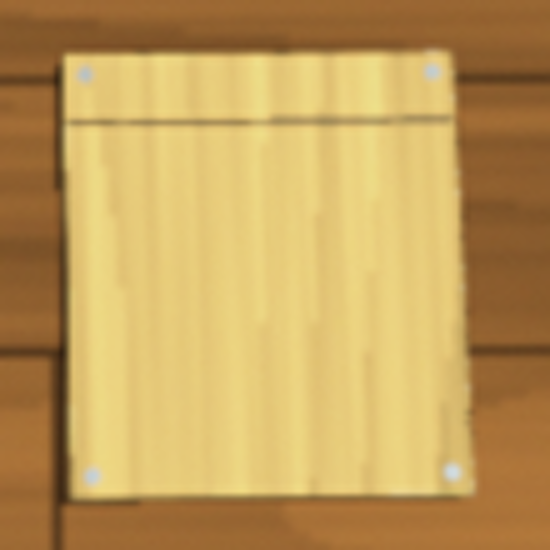

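View pics/c3.png

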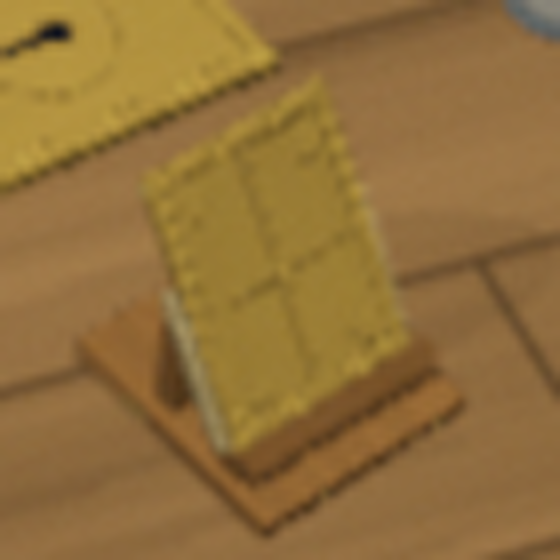

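```bash
cat > h.py <<'E'
import numpy as np, cv2
from workcell import robot
np.set_printoptions(precision=4,suppress=True)
def ray(n,p):
    m=robot.camera_model(n); f=200/np.tan(np.radians(m["vfov"])/2); T=m["T"]
    d=np.array([(p[0]-m["cx"])/f,-(p[1]-m["cy"])/f,-1.]); return T[:3,3],T[:3,:3]@d
def atz(n,p,z):
    o,d=ray(n,p); return o+d*(z-o[2])/d[2]
def proj(n,P):
    m=robot.camera_model(n); f=200/np.tan(np.radians(m["vfov"])/2); T=m["T"]
    c=T[:3,:3].T@(np.asarray(P)-T[:3,3]); return np.array([m["cx"]+f*c[0]/-c[2],m["cy"]-f*c[1]/-c[2]])
def tri(p1,p2):
    o1,d1=ray("top",p1);o2,d2=ray("scene",p2)
    A=np.stack([d1,-d2],1); s=np.linalg.lstsq(A,o2-o1,rcond=None)[0]
    a=o1+d1*s[0];b=o2+d2*s[1]; return (a+b)/2,np.linalg.norm(a-b)
E
python3 - <<'E'
from h import *
def c(u,v,x0,y0,k): return ((u+.5)/k-.5+x0,(v+.5)/k-.5+y0)
B=[atz("top",c(u,v,315,150,5),.018) for u,v in [(63,53),(452,50),(475,493),(70,498)]]
L=[atz("top",c(u,v,315,150,5),.018) for u,v in [(68,122),(451,117)]]
print("board",np.array(B),[np.linalg.norm(B[i]-B[(i+1)%4]) for i in range(4)], "mid",np.mean(B,0)); print("line",np.array(L),np.mean(L,0))
for z in (.0,.012):
    F=[atz("top",c(u,v,215,170,7),z) for u,v in [(108,160),(395,72),(487,375),(190,465)]]
    print("foot",z,np.array(F),[np.linalg.norm(F[i]-F[(i+1)%4]) for i in range(4)],np.mean(F,0))
P=[tri(c(a,b,215,170,7),c(e,f,330,155,8)) for (a,b),(e,f) in [((155,362),(145,180)),((427,274),(320,75)),((385,140),(408,345)),((152,207),(228,455))]]
for p in P: print(p)
# order: nearleft? 
E
```

```text
board [[ 0.741  -0.0379  0.018 ]
 [ 0.742  -0.2577  0.018 ]
 [ 0.4923 -0.2591  0.018 ]
 [ 0.4909 -0.0388  0.018 ]] [np.float64(0.2197998363692865), np.float64(0.24968948584148976), np.float64(0.2202421275765884), np.float64(0.25009457646041966)] mid [ 0.6166 -0.1484  0.018 ]
line [[ 0.7009 -0.0402  0.018 ]
 [ 0.703  -0.2554  0.018 ]] [ 0.702  -0.1478  0.018 ]
foot 0.0 [[0.6532 0.2359 0.    ]
 [0.6891 0.1212 0.    ]
 [0.5653 0.0832 0.    ]
 [0.5301 0.1999 0.    ]] [np.float64(0.1201663705689424), np.float64(0.1294798123018882), np.float64(0.12195960186651322), np.float64(0.12822926011922808)] [0.6094 0.16   0.    ]
foot 0.012 [[0.6506 0.2336 0.012 ]
 [0.6862 0.1201 0.012 ]
 [0.5636 0.0824 0.012 ]
 [0.5288 0.198  0.012 ]] [np.float64(0.11897988936434183), np.float64(0.12820137339303184), np.float64(0.12075541491595403), np.float64(0.1269631687303398)] [0.6073 0.1585 0.012 ]
(array([0.5478, 0.1603, 0.087 ]), np.float64(0.08080464723944868))
(array([0.5886, 0.1276, 0.1895]), np.float64(0.07683342167089355))
(array([0.6573, 0.1507, 0.0869]), np.float64(0.07391367964849942))
(array([ 0.6267,  0.1793, -0.0229]), np.float64(0.08595777740542654))
```

```bash
python3 - <<'E'
from h import *
def c(u,v,x0,y0,k): return ((u+.5)/k-.5+x0,(v+.5)/k-.5+y0)
P=[tri(c(a,b,215,170,7),c(e,f,330,155,8)) for (a,b),(e,f) in [((155,362),(320,75)),((427,274),(145,180)),((385,140),(228,450)),((152,207),(408,345))]]
for p in P: print(p)
Q=np.array([p[0] for p in P]); print([np.linalg.norm(Q[i]-Q[(i+1)%4]) for i in range(4)])
x=(Q[0]+Q[1]-Q[2]-Q[3])/2; y=(Q[0]+Q[3]-Q[1]-Q[2])/2
print(Q.mean(0),x,y, np.degrees(np.arctan2(x[2],-np.hypot(x[0],x[1]))),np.degrees(np.arctan2(-x[1],-x[0])),np.degrees(np.arctan2(-y[0],y[1])))
# model prediction
yaw=np.radians(16.9); X=np.array([np.cos(yaw),np.sin(yaw),0]);Y=np.array([-np.sin(yaw),np.cos(yaw),0])
for p in [(155,362),(427,274)]:
  a=atz("top",c(*p,215,170,7),.130); print(a, a@X,a@Y)
print("footmid",[.608,.159]@X[:2],[.608,.159]@Y[:2])
E
```

```text
(array([0.5518, 0.1927, 0.1343]), np.float64(0.0013966342546931707))
(array([0.5831, 0.0978, 0.1345]), np.float64(0.002863657450341892))
(array([0.654 , 0.1196, 0.0275]), np.float64(0.005467530961047347))
(array([0.6282, 0.2133, 0.0304]), np.float64(0.0017611857629958243))
[np.float64(0.09990871562035707), np.float64(0.13018217231654297), np.float64(0.09723546842139302), np.float64(0.1305067733613183)]
[0.6043 0.1559 0.0817] [-0.0736 -0.0212  0.1054] [-0.0285  0.0943  0.0013] 126.0108542850315 16.04256782225512 16.829979809885366
[0.5522 0.1928 0.13  ] 0.5843949444283366 0.023941034944222967
[0.5834 0.0969 0.13  ] 0.586348864018673 -0.07692250749457344
footmid 0.6279643078891474 -0.024613573842577893
```

Candidates for "plate": the brass plate on the stand (top 255,205), a larger brass plate lying face up (top 264,292), and a white plate (top 252,138). I choose the stand one. It is brass, shows its ribbed back in the crop, and triangulates to 130 × 100 mm.

```bash
cat >> h.py <<'E'
from scipy.spatial.transform import Rotation as R
def pose():
    s=robot.sense(); q=s["eef_rot"]; return s,np.array(s["tcp_pos"]),R.from_quat([q[1],q[2],q[3],q[0]])
def frame(z,y):
    z=np.array(z,float)/np.linalg.norm(z); y=np.array(y,float); y-=z*(y@z); y/=np.linalg.norm(y)
    return R.from_matrix(np.stack([np.cross(y,z),y,z],1))
def plan(pt,Rt,vmax=28,wmax=10,n=None,show=40,p0=None,R0=None):
    s,p,r=pose()
    if p0 is not None:p,r=p0,R0
    d=np.array(pt)-p; w=(r.inv()*Rt).as_rotvec(degrees=True)
    print("err tool mm",r.inv().apply(d)*1000,"rot",w,"world mm",d*1000)
    k=n or int(max(1,np.ceil(np.linalg.norm(d)*1000/vmax),np.ceil(np.linalg.norm(w)/wmax)))
    for i in range(min(k,show)):
        dd=np.array(pt)-p; ww=(r.inv()*Rt).as_rotvec(degrees=True)
        row=np.r_[r.inv().apply(dd)/.03/(k-i),ww/(k-i)]; row=np.r_[np.round(row[:3],2),np.round(row[3:],1)]
        print(row.tolist(),end=",\n" if i%8!=7 else "\n--\n")
        p=p+r.apply(row[:3]*.03); r=r*R.from_rotvec(row[3:],degrees=True)
    print("end",p)
def st():
    s,p,r=pose(); m=r.as_matrix()
    print("t",round(s["clock"],2),"q",s["q"],"p",p,"y",m[:,1],"z",m[:,2],"F",s["force"],"w",round(s["grip_width"],4))
yaw=np.radians(16.9); X=np.array([np.cos(yaw),np.sin(yaw),0]);Y=np.array([-np.sin(yaw),np.cos(yaw),0]);Z=np.array([0,0,1.])
a55=np.radians(55); U=-np.cos(a55)*X+np.sin(a55)*Z; N=np.sin(a55)*X+np.cos(a55)*Z
END=.587*X-.026*Y+.1277*Z
RG=frame(-U,N)
E
python3 - <<'E'
from h import *
print(END); plan(END+.06*U+np.array([0,0,.03]),RG)
for n,px,z in [("tin",(160,270),.08),("tray",(157,200),.03),("knob",(466,200),.04)]: print(n,atz("top",px,z))
E
```

```text
[0.5692 0.1458 0.1277]
err tool mm [-445.3987 -321.9382    7.7811] rot [-32.6335 -15.5407  49.2984] world mm [ 291.0139 -466.1926   -7.7602]
[-0.74, -0.54, 0.01, -1.6, -0.8, 2.5],
[-0.76, -0.5, 0.01, -1.6, -0.8, 2.5],
[-0.79, -0.47, 0.01, -1.6, -0.8, 2.5],
[-0.81, -0.44, 0.0, -1.6, -0.8, 2.5],
[-0.82, -0.4, 0.0, -1.6, -0.8, 2.5],
[-0.84, -0.36, 0.01, -1.6, -0.8, 2.5],
[-0.86, -0.33, 0.01, -1.6, -0.8, 2.5],
[-0.87, -0.29, 0.01, -1.6, -0.8, 2.5]
--
[-0.88, -0.25, 0.02, -1.6, -0.7, 2.5],
[-0.89, -0.21, 0.02, -1.7, -0.8, 2.4],
[-0.9, -0.18, 0.03, -1.6, -0.7, 2.5],
[-0.9, -0.14, 0.03, -1.7, -0.8, 2.4],
[-0.91, -0.1, 0.04, -1.6, -0.7, 2.5],
[-0.91, -0.06, 0.05, -1.7, -0.8, 2.4],
[-0.91, -0.03, 0.06, -1.6, -0.7, 2.5],
[-0.91, 0.01, 0.07, -1.7, -0.8, 2.4]
--
[-0.91, 0.05, 0.09, -1.6, -0.7, 2.5],
[-0.91, 0.08, 0.1, -1.7, -0.8, 2.4],
[-0.9, 0.12, 0.12, -1.6, -0.7, 2.5],
[-0.9, 0.16, 0.13, -1.7, -0.8, 2.4],
end [0.5364 0.1359 0.2069]
tin [0.4358 0.392  0.08  ]
tray [0.6265 0.4283 0.03  ]
knob [ 0.6208 -0.4145  0.04  ]
```

step_arm(
  rows=[
    [[-0.74, -0.54, 0.01, -1.6, -0.8, 2.5], [-0.76, -0.5, 0.01, -1.6, -0.8, 2.5], [-0.79, -0.47, 0.01, -1.6, -0.8, 2.5], [-0.81, -0.44, 0, -1.6, -0.8, 2.5], [-0.82, -0.4, 0, -1.6, -0.8, 2.5], [-0.84, -0.36, 0.01, -1.6, -0.8, 2.5], [-0.86, -0.33, 0.01, -1.6, -0.8, 2.5], [-0.87, -0.29, 0.01, -1.6, -0.8, 2.5]],
  ],
  gripper=1,
)

```text
clock: 1.7
tcp_pos: [0.3634, 0.4117, 0.2118]
eef_rot: [0.077, 0.361, 0.923, 0.103]
force: [0.6, -0.0, 0.4]
grip_width: 0.092
```

step_arm(
  rows=[
    [[-0.88, -0.25, 0.02, -1.6, -0.7, 2.5], [-0.89, -0.21, 0.02, -1.7, -0.8, 2.4], [-0.9, -0.18, 0.03, -1.6, -0.7, 2.5], [-0.9, -0.14, 0.03, -1.7, -0.8, 2.4], [-0.91, -0.1, 0.04, -1.6, -0.7, 2.5], [-0.91, -0.06, 0.05, -1.7, -0.8, 2.4], [-0.91, -0.03, 0.06, -1.6, -0.7, 2.5], [-0.91, 0.01, 0.07, -1.7, -0.8, 2.4]],
  ],
)

```text
clock: 2.7
tcp_pos: [0.481, 0.218, 0.2103]
eef_rot: [0.15, 0.511, 0.821, 0.206]
force: [0.7, 0.4, -0.2]
grip_width: 0.0922
```

```bash
python3 - <<'E'
from h import *
st(); plan(END+.05*U,RG)
E
```

```text
t 2.7 q [-0.8855  0.0314  0.3613  2.312   0.2049  0.2951 -0.2517] p [0.481  0.218  0.2103] y [0.7775 0.3922 0.4917] z [ 0.457   0.1848 -0.8701] F [ 0.6623  0.4195 -0.2342] w 0.0922
err tool mm [-97.3778  -4.8845  49.1237] rot [-5.3637 -2.9328  8.4597] world mm [ 60.727  -80.5856 -41.6847]
[-0.81, -0.04, 0.41, -1.3, -0.7, 2.1],
[-0.81, -0.02, 0.42, -1.4, -0.7, 2.1],
[-0.8, -0.0, 0.43, -1.3, -0.8, 2.1],
[-0.8, 0.02, 0.44, -1.4, -0.7, 2.2],
end [0.5419 0.1374 0.1686]
```

step_arm(
  rows=[
    [[-0.81, -0.04, 0.41, -1.3, -0.7, 2.1], [-0.81, -0.02, 0.42, -1.4, -0.7, 2.1], [-0.8, 0, 0.43, -1.3, -0.8, 2.1], [-0.8, 0.02, 0.44, -1.4, -0.7, 2.2], [0, 0, 0, 0, 0, 0]],
  ],
)

```text
clock: 3.32
tcp_pos: [0.5329, 0.1439, 0.1851]
eef_rot: [0.163, 0.567, 0.775, 0.226]
force: [-0.0, 1.5, 0.4]
grip_width: 0.0919
```

```bash
python3 - <<'E'
from h import *
st(); plan(END+.05*U,RG)
for n in ("scene","top"):
    im=robot.snapshot(n)[:,:,::-1].copy()
    _,p,r=pose()
    for P in (p,p+r.apply([0,.046,0]),p+r.apply([0,-.046,0]),END): 
        u=proj(n,P); cv2.circle(im,tuple(np.round(u).astype(int).tolist()),0,(255,0,255),-1)
    c=im[140:250,215:315] if n=="top" else im[110:220,310:420]
    cv2.imwrite(f"pics/{n}1.png",cv2.resize(c,None,fx=5,fy=5,interpolation=cv2.INTER_NEAREST))
E
```

```text
t 3.33 q [-0.7216  0.1203  0.4223  2.3258 -0.3275  0.1491  0.3019] p [0.5329 0.1439 0.1851] y [0.8056 0.2554 0.5346] z [ 0.5085  0.165  -0.8451] F [-0.0323  1.53    0.4064] w 0.0919
err tool mm [-8.9525 -3.3411 17.3454] rot [-2.6834 -0.5879  0.5676] world mm [  8.8506  -6.5203 -16.472 ]
[-0.3, -0.11, 0.58, -2.7, -0.6, 0.6],
end [0.5418 0.1374 0.1686]
```

View pics/scene1.png

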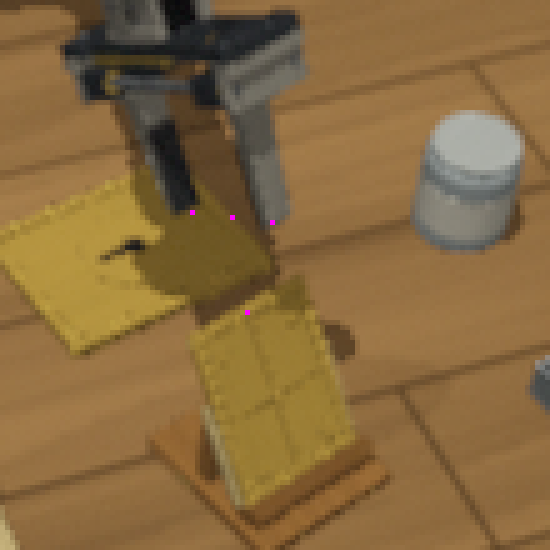

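View pics/top1.png

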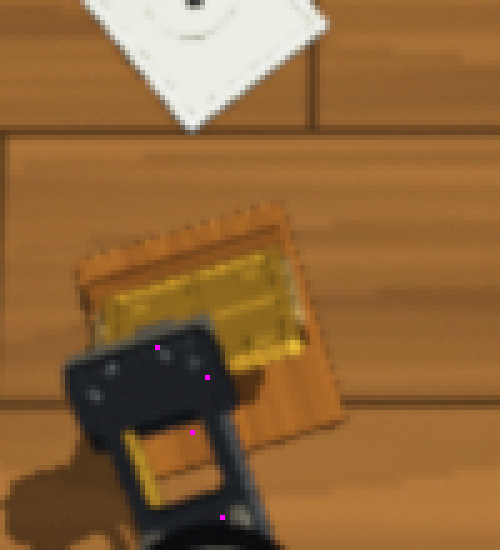

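step_arm(
  rows=[
    [[-0.3, -0.11, 0.58, -2.7, -0.6, 0.6], [0, 0, 0, 0, 0, 0]],
  ],
)

```text
clock: 3.68
tcp_pos: [0.5307, 0.1487, 0.1784]
eef_rot: [0.157, 0.564, 0.778, 0.228]
force: [-0.2, -0.7, 0.4]
grip_width: 0.0919
```

```bash
python3 - <<'E'
from h import *
st(); plan(END+.05*U,RG); plan(END-.025*U,RG)
E
```

```text
t 3.67 q [-0.8204  0.1369  0.5319  2.3365 -0.599   0.149   0.5726] p [0.5307 0.1487 0.1784] y [0.8056 0.259  0.5328] z [ 0.5025  0.1776 -0.8461] F [-0.236  -0.6757  0.4189] w 0.0919
err tool mm [-14.3097   0.8598  11.7855] rot [-2.8115 -1.3875  0.7476] world mm [ 11.1051 -11.2695  -9.6995]
[-0.48, 0.03, 0.39, -2.8, -1.4, 0.7],
end [0.5418 0.1373 0.1688]
err tool mm [-16.1489   4.5263  86.6732] rot [-2.8115 -1.3875  0.7476] world mm [ 52.2655   1.236  -71.1359]
[-0.13, 0.04, 0.72, -0.7, -0.3, 0.2],
[-0.13, 0.03, 0.72, -0.7, -0.4, 0.2],
[-0.13, 0.02, 0.73, -0.7, -0.3, 0.2],
[-0.12, 0.01, 0.73, -0.7, -0.4, 0.1],
end [0.583  0.15   0.1071]
```

```bash
cat > fk.py <<'E'
from h import *
import itertools
from scipy.optimize import least_squares
D=[([-1.227,.4675,-.0116,1.6027,.006,1.0714,-.0563],[.2453,.602,.2146],None),
([-0.8855,0.0314,0.3613,2.312,0.2049,0.2951,-0.2517],[0.481,0.218,0.2103],([0.7775,0.3922,0.4917],[0.457,0.1848,-0.8701])),
([-0.7216,0.1203,0.4223,2.3258,-0.3275,0.1491,0.3019],[0.5329,0.1439,0.1851],([0.8056,0.2554,0.5346],[0.5085,0.165,-0.8451])),
([-0.8204,0.1369,0.5319,2.3365,-0.599,0.149,0.5726],[0.5307,0.1487,0.1784],([0.8056,0.259,0.5328],[0.5025,0.1776,-0.8461]))]
def rots(q,s):
    ax="zyzyzyz"; r=R.identity(); out=[]
    for i in range(7):
        r=r*R.from_euler(ax[i],s[i]*q[i]); out.append(r)
    return out
def tgt(d):
    return frame(d[2][1],d[2][0]) if d[2] else R.from_quat([.1922,.9813,0,0])
E
python3 - <<'E'
from fk import *
best=[]
for s in itertools.product([1,-1],repeat=7):
    off=[(rots(d[0],s)[6].inv()*tgt(d)) for d in D]
    e=max((off[0].inv()*o).magnitude() for o in off[1:])
    best.append((e,s,off[0].as_rotvec(degrees=True)))
best.sort(key=lambda t:t[0])
for b in best[:4]: print(b)
E
```

```text
(0.00023740142451408424, (-1, 1, -1, 1, -1, 1, -1), array([-0.0004,  0.003 , 89.9977]))
(0.1892103661681137, (-1, 1, -1, 1, 1, 1, 1), array([ 0.4807, -0.4782, 96.119 ]))
(0.4456891764522291, (-1, 1, -1, -1, -1, -1, -1), array([-43.5513, -39.9571,  82.7816]))
(0.4563857962218764, (-1, 1, -1, -1, 1, -1, 1), array([-42.4146, -42.413 ,  88.5966]))
```

```bash
cat >> fk.py <<'E'
SG=(-1,1,-1,1,-1,1,-1)
def basis(q):
    r=rots(q,SG); 
    return np.stack([[0,0,1.],r[1].apply([0,0,1.]),r[1].apply([1.,0,0]),r[3].apply([0,0,1.]),r[3].apply([1.,0,0]),r[5].apply([0,0,1.]),r[5].apply([1.,0,0])],1)
E
python3 - <<'E'
from fk import *
for cols in ([0,1,3,5],[0,1,2,3,4,5],[0,1,3,5,6],list(range(7))):
    A=np.vstack([basis(d[0])[:,cols] for d in D]); b=np.hstack([d[1] for d in D])
    x,_,rk,sv=np.linalg.lstsq(A,b,rcond=None); print(cols,x,rk,sv,np.abs(A@x-b).max())
E
```

```text
[0, 1, 3, 5] [0.3851 0.4609 0.4973 0.3348] 4 [3.6779 1.4835 0.4838 0.1953] 0.03356475780291107
[0, 1, 2, 3, 4, 5] [ 0.4347  0.5841 -0.0638  0.5382  0.0615  0.4571] 6 [3.9081 2.8031 0.6957 0.586  0.1954 0.062 ] 0.03229079738210969
[0, 1, 3, 5, 6] [ 0.3725  0.436   0.4805  0.3173 -0.0278] 5 [3.6956 2.4081 0.5712 0.4241 0.1949] 0.03740761321860184
[0, 1, 2, 3, 4, 5, 6] [ 0.4083  0.5833 -0.0639  0.527   0.0486  0.4471 -0.004 ] 7 [3.9429 3.3016 0.9021 0.6348 0.5552 0.1615 0.0474] 0.03223309192200616
```

```bash
cat >> fk.py <<'E'
def basis2(q):
    r=rots(q,SG); return np.hstack([basis(q),np.stack([r[1].apply([0,1.,0]),r[3].apply([0,1.,0]),r[5].apply([0,1.,0])],1)])
E
python3 - <<'E'
from fk import *
for cols in ([0,1,3,5,7,8,9],[0,1,2,3,4,5,7,8,9],[0,1,3,5,6,7,8],[0,1,3,5,7,8],[0,1,3,5,6,7,8,9],[0,1,3,5,7],[0,1,3,5,9],[0,1,2,3,4,5,6,7]):
    A=np.vstack([basis2(d[0])[:,cols] for d in D]); b=np.hstack([d[1] for d in D])
    x,_,rk,sv=np.linalg.lstsq(A,b,rcond=None); print(cols,x,rk,sv[-1],np.abs(A@x-b).max())
E
```

```text
[0, 1, 3, 5, 7, 8, 9] [ 0.3058  0.5206  0.4725  0.3296 -0.029  -0.0043 -0.0001] 7 0.09235885957776795 4.950603226144823e-05
[0, 1, 2, 3, 4, 5, 7, 8, 9] [ 0.3062  0.5201  0.0002  0.4726  0.0001  0.3294 -0.029  -0.0044 -0.    ] 9 0.024226213723101075 9.373119122635387e-06
[0, 1, 3, 5, 6, 7, 8] [ 0.3058  0.5205  0.4726  0.3294 -0.     -0.0291 -0.0044] 7 0.07889919390098199 4.829743634782169e-05
[0, 1, 3, 5, 7, 8] [ 0.3059  0.5205  0.4726  0.3295 -0.029  -0.0045] 6 0.09507860136408197 5.422183356593169e-05
[0, 1, 3, 5, 6, 7, 8, 9] [ 0.3056  0.5206  0.4725  0.3294 -0.0001 -0.0292 -0.0041 -0.0002] 8 0.0753091184546174 2.931874058853534e-05
[0, 1, 3, 5, 7] [ 0.3014  0.5218  0.4719  0.3263 -0.0338] 5 0.1850974169843984 0.0004123650398030476
[0, 1, 3, 5, 9] [ 0.331   0.5294  0.4676  0.3685 -0.0308] 5 0.18547446874853749 0.01041656392723267
[0, 1, 2, 3, 4, 5, 6, 7] [ 0.312   0.5205 -0.0002  0.4757  0.0053  0.3298  0.     -0.0335] 8 0.04674709957506847 0.00016899788536162141
```

```bash
cat >> fk.py <<'E'
C=[0,1,3,5,7,8]; PRM=np.array([0.3059,0.5205,0.4726,0.3295,-0.029,-0.0045])
LO=np.array([-2.53,-.31,-1.57,.28,-1.29,.15,-2.92]);HI=np.array([2.53,2.02,1.55,2.44,4.43,1.84,2.92])
OFF=R.from_euler("z",90,degrees=True)
def fk(q): return basis2(q)[:,C]@PRM, rots(q,SG)[6]*OFF
def ik(p,Rt,q0,m=.03,reg=.02):
    def f(q):
        a,r=fk(q); return np.r_[(a-p)*20,(Rt.inv()*r).as_rotvec()*3,reg*(q-q0)]
    lo,hi=LO+m,HI-m
    s=least_squares(f,np.clip(q0,lo+1e-3,hi-1e-3),bounds=(lo,hi))
    s=least_squares(lambda q:np.r_[f(q)[:6],1e-4*(q-q0)],np.clip(s.x,lo+1e-6,hi-1e-6),bounds=(lo,hi))
    a,r=fk(s.x); return s.x,np.linalg.norm(a-p)*1000,np.degrees((Rt.inv()*r).magnitude())
def bodymin(p,r):
    return min((p+r.apply([x,y,z]))[2] for x in(-.0375,.0375) for y in(-.0945,.0945) for z in(-.088,-.2))
CY,CX=-.155,.702-.065-.025
INS=.025
def graspPose(phi,ins=INS,up=0.,lat=0.):
    z=-np.cos(phi)*U-np.sin(phi)*Y
    # pad centre line crosses plate end; point on end face
    return END+ins*z/1+up*U+lat*Y, frame(z,N)
def placePose(phi,th,cy=CY,s=.025,h=.002,yw=0.):
    # leading end bottom edge on board at x=line-s ; plate plane tilted th (near end up)
    fx=np.array([np.cos(yw),np.sin(yw),0]); fy=np.array([-np.sin(yw),np.cos(yw),0])
    down=np.cos(th)*fx-np.sin(th)*Z; up=np.sin(th)*fx+np.cos(th)*Z   # plate plane fwd dir, face normal
    lead=np.array([.702-s,cy,.018+h])+.004*up
    end=lead-.130*down
    z=np.cos(phi)*down+np.sin(phi)*fy
    return end+INS*z, frame(z,-up)
E
cat > s1.py <<'E'
from fk import *
rng=np.random.default_rng(0)
qc=np.array([-0.8204,0.1369,0.5319,2.3365,-0.599,0.149,0.5726])
for phi in (0,15,25):
  for th in (25,32,40):
    p,r=placePose(np.radians(phi),np.radians(th)); 
    sols=[]
    for k in range(25):
        q0=rng.uniform(LO,HI) if k else qc
        q,e,a=ik(p,r,q0)
        if e<1 and a<.3: sols.append((q,np.min(np.minimum(q-LO,HI-q))))
    print("place",phi,th,"body",round(bodymin(p,r),3),len(sols))
    for q,m in sorted(sols,key=lambda t:-t[1])[:3]: print("   ",q,round(m,2))
for phi in (0,15,25):
    p,r=graspPose(np.radians(phi)); sols=[]
    for k in range(25):
        q0=rng.uniform(LO,HI) if k else qc
        q,e,a=ik(p,r,q0)
        if e<1 and a<.3: sols.append((q,np.min(np.minimum(q-LO,HI-q))))
    print("grasp",phi,"body",round(bodymin(p,r),3),len(sols))
    for q,m in sorted(sols,key=lambda t:-t[1])[:5]: print("   ",q,round(m,2))
E
python3 s1.py
```

```text
place 0 25 body 0.02 18
    [ 1.5989  1.9493 -1.4679  2.3969  2.7679  0.9988  2.1796] 0.04
    [ 1.5815  1.8423 -1.4145  2.3974  2.814   0.9606  2.0431] 0.04
    [ 1.5682  1.7787 -1.3823  2.3977  2.8453  0.9405  1.9585] 0.04
place 0 32 body 0.046 18
    [ 1.4883  1.5979 -1.4401  2.371   2.6141  0.9628  1.9097] 0.07
    [ 1.48    1.5489 -1.4128  2.3712  2.6336  0.937   1.8504] 0.07
    [ 1.4742  1.519  -1.3958  2.3714  2.6467  0.9217  1.8131] 0.07
place 0 40 body 0.075 21
    [ 1.3755  1.1903 -1.3387  2.3094  2.4144  0.7678  1.6734] 0.13
    [ 1.3748  1.1879 -1.3371  2.3094  2.4157  0.766   1.6705] 0.13
    [ 1.3683  1.1657 -1.3214  2.3096  2.4281  0.75    1.6422] 0.13
place 15 25 body 0.015 16
    [ 1.6844  1.6951 -1.3641  2.2872  2.5189  0.4758  2.2192] 0.15
    [ 1.6842  1.6943 -1.3636  2.2872  2.5201  0.4753  2.2174] 0.15
    [ 1.6679  1.6306 -1.3262  2.2877  2.6227  0.4379  2.0764] 0.15
place 15 32 body 0.039 17
    [ 1.5939  1.4566 -1.3523  2.2645  2.4012  0.4433  2.0637] 0.18
    [ 1.5799  1.4045 -1.3181  2.265   2.4832  0.4064  1.9509] 0.17
    [ 1.5079  1.2131 -1.1781  2.2677
[... 1305 characters left out ...]
0.115 18
    [ 0.5159  0.9521 -1.3334  2.2064  1.8626  1.2066 -1.6055] 0.23
    [ 0.4341  0.7767 -1.1664  2.2095  1.81    1.0136 -1.672 ] 0.23
    [ 0.2925  0.6202 -0.951   2.2157  1.7671  0.8267 -1.7356] 0.22
    [ 0.0633  0.4932 -0.6573  2.2276  1.736   0.6476 -1.8013] 0.21
    [-0.1262  0.4377 -0.4321  2.2386  1.7268  0.544  -1.8452] 0.2
grasp 25 body 0.107 20
    [ 0.3038  0.8462 -1.1581  2.171   1.7847  1.2832 -1.7233] 0.27
    [ 0.2745  0.8024 -1.1079  2.1723  1.7658  1.2322 -1.7367] 0.27
    [ 0.2149  0.7312 -1.0142  2.175   1.7345  1.1459 -1.758 ] 0.27
    [ 0.172   0.6903 -0.9517  2.177   1.7161  1.0941 -1.7699] 0.26
    [ 0.1365  0.6613 -0.902   2.1788  1.7026  1.0558 -1.7784] 0.26
```

```bash
sed -i 's/^INS=.025/INS=.032/' fk.py; cat >> fk.py <<'E'
def jpath(qa,qb,n):
    return [qa+(qb-qa)*k/n for k in range(1,n+1)]
def rows(path,show=8):
    "tool-frame rows following fk of joint path from measured pose"
    s,p,r=pose(); 
    for i,q in enumerate(path[:show]):
        pt,rt=fk(q); sh=r.inv().apply(pt-p)/.03; w=(r.inv()*rt).as_rotvec(degrees=True)
        row=np.r_[np.round(sh,2),np.round(w,1)]; print(row.tolist(),end="," if i<show-1 else "\n")
        if max(abs(row[:3]))>1 or np.linalg.norm(row[3:])>10.7: print("!!BIG")
        p=p+r.apply(row[:3]*.03); r=r*R.from_rotvec(row[3:],degrees=True)
    print()
def clear(p,r):
    "distance from fingertips box to plate on stand (rough): coords of tips in stand plate frame"
    return [np.round(np.array([(p+r.apply([0,y,0])-END)@U,(p+r.apply([0,y,0])-END)@N,(p+r.apply([0,y,0]))[2]])*1000) for y in (-.05,.05)]
E
cat > s2.py <<'E'
from fk import *
s,p,r=pose(); qc=s["q"]
for phi in (10,15,20):
  pg,rg=graspPose(np.radians(phi),up=.06); 
  for seed in ([-.126,.438,-.43,2.24,1.73,.54,-1.85],[.06,.49,-.66,2.23,1.74,.65,-1.8],[-.5,.4,.2,2.2,1.7,.4,-1.8]):
    q,e,a=ik(pg,rg,np.array(seed),reg=.1); print(phi,q,round(e,2),round(a,2))
    for x in jpath(qc,q,8): 
        P,RR=fk(x); print("   ",P,clear(P,RR))
    g,e,a=ik(*graspPose(np.radians(phi)),q,reg=.1); print(" g",g,e,a)
E
python3 s2.py
```

```text
10 [-0.055   0.2779 -0.4356  2.2948  1.5817  0.3725 -1.6685] 0.0 0.0
    [0.5157 0.1472 0.1611] [array([ 62., -72., 137.]), array([ 51.,  27., 185.])]
    [0.5039 0.1411 0.1462] [array([ 60., -91., 125.]), array([ 44.,   8., 168.])]
    [0.4971 0.1323 0.1349] [array([  58., -105.,  115.]), array([ 38.,  -7., 155.])]
    [0.4968 0.1231 0.128 ] [array([  54., -111.,  109.]), array([ 33., -13., 147.])]
    [0.5033 0.1164 0.1259] [array([  50., -109.,  106.]), array([ 30., -11., 146.])]
    [0.5163 0.1148 0.1289] [array([ 43., -98., 107.]), array([ 27.,   1., 151.])]
    [0.5344 0.1208 0.1371] [array([ 36., -78., 112.]), array([ 26.,  22., 162.])]
    [0.5552 0.1357 0.151 ] [array([ 28., -50., 122.]), array([ 28.,  50., 180.])]
 g [-0.0374  0.4431 -0.4607  2.2416  1.8323  0.4411 -1.8826] 8.303358208702944e-08 1.1355979240606916e-07
10 [ 0.1656  0.3261 -0.6849  2.2826  1.5992  0.4547 -1.6487] 0.0 0.0
    [0.5113 0.1485 0.1564] [array([ 61., -78., 133.]), array([ 48.,  21., 180.])]
    [0.495  0.1422 0.1372] [array([  59., -103.,  117.]), array([ 39.,  -5., 157.])]
    [0.4846 0.132  0.122
[... 5779 characters left out ...]
, 184.])]
    [0.4971 0.15   0.1455] [array([ 63., -94., 125.]), array([ 44.,   4., 166.])]
    [0.4878 0.1411 0.1339] [array([  62., -110.,  115.]), array([ 39., -13., 152.])]
    [0.4864 0.1294 0.1272] [array([  60., -118.,  109.]), array([ 35., -21., 145.])]
    [0.4936 0.1188 0.1259] [array([  56., -115.,  108.]), array([ 33., -18., 144.])]
    [0.5089 0.1132 0.1301] [array([  50., -103.,  110.]), array([ 31.,  -5., 151.])]
    [0.5307 0.1161 0.1391] [array([ 41., -80., 115.]), array([ 30.,  19., 163.])]
    [0.556  0.1303 0.1522] [array([ 30., -50., 124.]), array([ 30.,  50., 181.])]
 g [-0.603   0.4325  0.0641  2.2431  1.6585  0.4618 -1.9142] 7.084612642706727e-08 9.333567175565597e-08
```

```bash
cat > s3.py <<'E'
import sys
from fk import *
s,p,r=pose(); qc=s["q"]; st()
q,e,a=ik(*graspPose(np.radians(15),up=.06),np.array([-0.1026,0.3,-0.4556,2.2843,1.548,0.5069,-1.6856]),reg=.1)
rows(jpath(qc,q,int(sys.argv[1])))
E
python3 s3.py 14
```

```text
t 3.67 q [-0.8204  0.1369  0.5319  2.3365 -0.599   0.149   0.5726] p [0.5307 0.1487 0.1784] y [0.8056 0.259  0.5328] z [ 0.5025  0.1776 -0.8461] F [-0.236  -0.6757  0.4189] w 0.0919
[0.21, -0.51, 0.15, 2.6, 0.2, -0.2],[0.12, -0.5, 0.15, 2.6, -0.3, -0.2],[0.03, -0.47, 0.16, 2.4, -0.8, -0.2],[-0.05, -0.42, 0.14, 2.1, -1.2, -0.0],[-0.13, -0.33, 0.14, 1.7, -1.6, -0.1],[-0.17, -0.23, 0.13, 1.2, -1.9, 0.1],[-0.21, -0.12, 0.11, 0.5, -2.0, 0.1],[-0.23, 0.01, 0.09, -0.1, -2.1, 0.2]
```

step_arm(
  rows=[
    [[0.21, -0.51, 0.15, 2.6, 0.2, -0.2], [0.12, -0.5, 0.15, 2.6, -0.3, -0.2], [0.03, -0.47, 0.16, 2.4, -0.8, -0.2], [-0.05, -0.42, 0.14, 2.1, -1.2, 0], [-0.13, -0.33, 0.14, 1.7, -1.6, -0.1], [-0.17, -0.23, 0.13, 1.2, -1.9, 0.1], [-0.21, -0.12, 0.11, 0.5, -2.0, 0.1], [-0.23, 0.01, 0.09, -0.1, -2.1, 0.2]],
  ],
)

```text
clock: 4.68
tcp_pos: [0.4795, 0.1259, 0.1181]
eef_rot: [0.163, 0.58, 0.794, 0.086]
force: [-0.0, 0.5, 0.0]
grip_width: 0.0915
```

```bash
python3 s3.py 7
```

```text
t 4.67 q [-1.2696  0.3124  0.9373  2.3489 -0.2216  0.2874  0.1143] p [0.4795 0.1259 0.1181] y [0.8927 0.3126 0.3247] z [ 0.3577 -0.0528 -0.9324] F [-0.0057  0.5206  0.045 ] w 0.0915
[-0.21, -0.68, 0.41, 3.6, -1.6, -0.1],[-0.28, -0.36, 0.31, 1.9, -2.1, 0.0],[-0.28, 0.0, 0.18, -0.1, -2.0, 0.3],[-0.21, 0.4, 0.04, -2.2, -1.7, 0.8],[-0.09, 0.78, -0.13, -4.3, -0.8, 1.3],[0.1, 1.15, -0.31, -6.0, 0.3, 2.1],!!BIG
[0.34, 1.5, -0.49, -7.6, 1.7, 2.9],!!BIG
```

```bash
cat > sim.py <<'E'
from fk import *
def jac(q):
    p,r=fk(q); J=np.zeros((6,7)); h=1e-5
    for i in range(7):
        d=q.copy(); d[i]+=h; a,b=fk(d); J[:3,i]=(a-p)/h; J[3:,i]=(b*r.inv()).as_rotvec()/h
    return J,p,r
def simrow(q,row,lam=.01,it=12,null=0.,mid=None,wrot=1.):
    p,r=fk(q); row=np.array(row); pt=p+r.apply(row[:3]*.03); rt=r*R.from_rotvec(row[3:],degrees=True)
    for k in range(it):
        J,p,r=jac(q); e=np.r_[pt-p,(rt*r.inv()).as_rotvec()]
        fr=np.ones(7,bool)
        for _ in range(3):
            W=np.diag([1,1,1,wrot,wrot,wrot]); Jf=(W@J)[:,fr]; dq=np.zeros(7)
            P=Jf.T@np.linalg.inv(Jf@Jf.T+lam**2*np.eye(6)); dq[fr]=P@(W@e)
            if null: 
                g=(mid-q)[fr]*null; dq[fr]+=g-P@(Jf@g)
            bad=fr&((q+dq<LO-1e-4)|(q+dq>HI+1e-4))
            if not bad.any(): break
            fr&=~bad
        q=np.clip(q+dq,LO,HI)
    return q
E
cat > s4.py <<'E'
from sim import *
rws=[[0.21,-0.51,0.15,2.6,0.2,-0.2],[0.12,-0.5,0.15,2.6,-0.3,-0.2],[0.03,-0.47,0.16,2.4,-0.8,-0.2],[-0.05,-0.42,0.14,2.1,-1.2,0],[-0.13,-0.33,0.14,1.7,-1.6,-0.1],[-0.17,-0.23,0.13,1.2,-1.9,0.1],[-0.21,-0.12,0.11,0.5,-2.0,0.1],[-0.23,0.01,0.09,-0.1,-2.1,0.2]]
q0=np.array([-0.8204,0.1369,0.5319,2.3365,-0.599,0.149,0.5726])
print("real [-1.2696  0.3124  0.9373  2.3489 -0.2216  0.2874  0.1143]")
for lam in (.001,.01,.03,.1):
  for null in (0,.05,.2):
    q=q0.copy()
    for w in rws: q=simrow(q,w,lam,8,null,(LO+HI)/2)
    print(lam,null,q)
r2=[[-0.74,-0.54,0.01,-1.6,-0.8,2.5],[-0.76,-0.5,0.01,-1.6,-0.8,2.5],[-0.79,-0.47,0.01,-1.6,-0.8,2.5],[-0.81,-0.44,0,-1.6,-0.8,2.5],[-0.82,-0.4,0,-1.6,-0.8,2.5],[-0.84,-0.36,0.01,-1.6,-0.8,2.5],[-0.86,-0.33,0.01,-1.6,-0.8,2.5],[-0.87,-0.29,0.01,-1.6,-0.8,2.5],[-0.88,-0.25,0.02,-1.6,-0.7,2.5],[-0.89,-0.21,0.02,-1.7,-0.8,2.4],[-0.9,-0.18,0.03,-1.6,-0.7,2.5],[-0.9,-0.14,0.03,-1.7,-0.8,2.4],[-0.91,-0.1,0.04,-1.6,-0.7,2.5],[-0.91,-0.06,0.05,-1.7,-0.8,2.4],[-0.91,-0.03,0.06,-1.6,-0.7,2.5],[-0.91,0.01,0.07,-1.7,-0.8,2.4]]
print("real [-0.8855  0.0314  0.3613  2.312   0.2049  0.2951 -0.2517] lag ~1 row")
for lam in (.001,.03,.1):
  for null in (0,.05,.2):
    q=np.array(D[0][0])
    for w in r2: q=simrow(q,w,lam,8,null,(LO+HI)/2)
    print(lam,null,q)
E
python3 s4.py
```

```text
real [-1.2696  0.3124  0.9373  2.3489 -0.2216  0.2874  0.1143]
0.001 0 [-1.2344  0.3102  0.9234  2.3517 -0.2542  0.2783  0.146 ]
0.001 0.05 [-0.1779  0.2476 -0.2881  2.2925  0.7595  0.396  -0.8349]
0.001 0.2 [-0.1082  0.2561 -0.3651  2.2883  0.798   0.4111 -0.8679]
0.01 0 [-1.2345  0.3103  0.9236  2.3517 -0.2545  0.2783  0.1463]
0.01 0.05 [-0.1778  0.2478 -0.2883  2.2921  0.7594  0.3964 -0.8348]
0.01 0.2 [-0.1085  0.2578 -0.3649  2.287   0.7995  0.4116 -0.8692]
0.03 0 [-1.2356  0.3107  0.925   2.3518 -0.2569  0.2784  0.1487]
0.03 0.05 [-0.1773  0.2492 -0.2896  2.2893  0.7586  0.3989 -0.8338]
0.03 0.2 [-0.1103  0.2703 -0.3642  2.276   0.8093  0.4155 -0.8763]
0.1 0 [-1.227   0.3176  0.9211  2.3518 -0.286   0.2736  0.1792]
0.1 0.05 [-0.1732  0.2647 -0.2999  2.2577  0.7474  0.4253 -0.819 ]
0.1 0.2 [-0.0846  0.373  -0.3832  2.1537  0.8265  0.472  -0.8434]
real [-0.8855  0.0314  0.3613  2.312   0.2049  0.2951 -0.2517] lag ~1 row
0.001 0 [-0.8985  0.0456  0.3477  2.2928  0.2073  0.3247 -0.2562]
0.001 0.05 [-0.0415  0.099  -0.5397  2.245   0.4107  0.3494 -0.4415]
0.001 0.2 [-0.0661  0.0965 -0.514   2.2463  0.4013  0.3479 -0.4338]
0.03 0 [-0.8984  0.0456  0.3476  2.2928  0.2073  0.3247 -0.2562]
0.03 0.05 [-0.041   0.1073 -0.5436  2.2398  0.429   0.3505 -0.459 ]
0.03 0.2 [-0.0548  0.1298 -0.5376  2.2253  0.4731  0.3524 -0.5007]
0.1 0 [-0.8981  0.0456  0.3472  2.2928  0.2075  0.3247 -0.2564]
0.1 0.05 [-0.0494  0.1782 -0.5576  2.1894  0.5615  0.3657 -0.5775]
0.1 0.2 [-0.0603  0.3478 -0.5675  2.0373  0.7364  0.4219 -0.6809]
```

```bash
cat >> sim.py <<'E'
def go(q,pt,rt,vmax=25,wmax=9,log=None):
    p,r=fk(q); k=int(max(1,np.ceil(np.linalg.norm(pt-p)*1000/vmax),np.ceil((r.inv()*rt).magnitude()*57.3/wmax)))
    for i in range(k):
        p,r=fk(q); row=np.r_[r.inv().apply(pt-p)/.03/(k-i),(r.inv()*rt).as_rotvec(degrees=True)/(k-i)]
        row[:3]=np.clip(row[:3],-1,1); w=np.linalg.norm(row[3:]); row[3:]*=min(1,10.5/max(w,1e-9))
        q2=simrow(q,row,.01,4)
        dq=np.abs(q2-q); lim=np.array([2.57,2.57]+[3.14]*5)*.7/8; f=min(1,(lim/np.maximum(dq,1e-9)).min()); q=q+(q2-q)*f
        if log is not None: log.append((row,q.copy()))
    p,r=fk(q); return q,np.linalg.norm(p-pt)*1000,np.degrees((r.inv()*rt).magnitude()),k
E
cat > s5.py <<'E'
from sim import *
qc=robot.sense()["q"]
d=np.radians
import warnings
for phi in (-25,-10,0,10,20,30):
    lift=lambda q,pp: None
    pre=graspPose(d(phi),up=.06); g=graspPose(d(phi))
    q1,e1,a1,_=go(qc,*pre); q2,e2,a2,_=go(q1,*g)
    print("phi",phi,"pre",q1,round(e1,1),round(a1,1),"g",q2,round(e2,1),round(a2,1))
    for sgn in (1,-1):
      for th in (32,):
        q3,*_=go(q2,g[0]+.04*U,g[1]); q3,*_=go(q3,g[0]+.04*U+[0,0,.12],g[1])
        # roll in place in 3 stages via joint-free cartesian; target heading 0
        pp,rp=placePose(d(phi),d(45)); mid=np.array([.50,-.05,.30])
        r0=fk(q3)[1]
        q=q3
        for f in (60,120,178): q,*_=go(q,fk(q3)[0]*(1-f/240)+mid*(f/240),r0*R.from_rotvec([0,0,sgn*f],degrees=True))
        er=np.degrees((fk(q)[1].inv()*(r0*R.from_rotvec([0,0,sgn*178],degrees=True))).magnitude())
        q4,e,a,_=go(q,pp+[0,0,.08],rp); q5,e5,a5,_=go(q4,*placePose(d(phi),d(th)))
        print("  sgn",sgn,"afterroll",q,round(er,1),"place",q5,round(e5,1),round(a5,1))
E
python3 s5.py
```

```text
phi -25 pre [-0.1452  0.2639 -0.0168  2.2796 -1.027   0.3296  1.1705] 42.1 14.6 g [ 0.4567  0.5456 -0.6126  2.1741 -1.172   0.2412  1.5293] 20.4 4.0
  sgn 1 afterroll [ 0.4636  0.1152 -0.1192  2.1157 -0.9138  0.9395 -1.7507] 0.0 place [-1.0371  0.341   1.4056  2.1393 -1.0669  0.2227 -2.1135] 242.9 15.5
  sgn -1 afterroll [ 1.2253  0.9754 -1.5092  2.1317  0.8627  0.507   2.8748] 1.1 place [ 0.7075  0.904  -0.8007  2.3926  2.5663  1.3272  0.8433] 0.0 0.0
phi -10 pre [-0.5532  0.2264  0.2985  2.3202 -0.7109  0.1939  0.7306] 43.3 11.3 g [ 0.0968  0.3644 -0.2981  2.1788 -1.2192  0.1638  1.372 ] 39.0 1.4
  sgn 1 afterroll [ 0.015  -0.0449  0.1841  2.2275 -0.7733  0.6344 -1.994 ] 0.0 place [-1.1261  0.1053  1.496   2.1206 -1.2819  0.2174 -1.7466] 317.2 4.6
  sgn -1 afterroll [-1.3572 -0.2853  1.0429  2.3277  0.3017  0.3563  2.8851] 4.3 place [-0.8322 -0.0388  1.0169  2.4102  2.7782  0.2619  0.5085] 226.3 4.0
phi 0 pre [-1.1666  0.1285  0.9311  2.2896 -0.5448  0.2246  0.5234] 60.3 1.8 g [-0.8396  0.2676  0.6109  2.2416 -1.0539  0.1791  1.0037] 68.5 1.6
  sgn 1 afterroll [-0.6344 -0.1787  0.6
[... 936 characters left out ...]
73  -2.8554] 51.5 place [ 1.5445  1.029  -1.0759  2.1284 -1.2766  0.1643 -0.7541] 67.4 2.1
  sgn -1 afterroll [-1.259  -0.2885  0.8717  2.3678  1.118   0.6679  2.1261] 0.0 place [-1.3095 -0.3061  1.0696  2.1747  0.4336  0.1612  2.8008] 418.6 4.8
phi 30 pre [-1.6499  0.7876  1.3058  2.3038 -0.4369  0.1661 -0.0732] 0.0 0.0 g [-1.5427  0.9424  1.2172  2.2428 -1.0944  0.1648  0.4861] 0.0 0.0
  sgn 1 afterroll [-1.5691  0.5352  1.5494  2.3355 -0.4188  0.1593 -2.7942] 0.5 place [-0.2592 -0.233   0.4162  2.3523 -0.9157  0.4473 -1.9706] 308.4 16.8
  sgn -1 afterroll [-1.6284 -0.3082  1.0823  2.379   1.3152  0.9396  1.8537] 0.0 place [-1.4294 -0.3024  0.9633  2.124   0.404   0.1967  2.7045] 529.6 5.3
```

```bash
cat > s6.py <<'E'
from sim import *
d=np.radians
res=[]
for phi in (0,10,15,20):
  g=graspPose(d(phi))
  for q10 in (-.5,-.1,.3):
    qg,e,a=ik(*g,np.array([q10,.46,-.2-q10*.8,2.23,1.75,.55,-1.86]),reg=.1)
    if e>1: continue
    q3,*_=go(qg,g[0]+.04*U,g[1]); q3,e3,a3,_=go(q3,g[0]+.04*U+[0,0,.12],g[1])
    r0=fk(q3)[1]
    for mid in ([.50,-.05,.30],[.6,-.05,.3],[.6,.05,.35]):
        q=q3;mid=np.array(mid)
        for f in (60,120,178): q,*_=go(q,fk(q3)[0]*(1-f/178)+mid*(f/178),r0*R.from_rotvec([0,0,-f],degrees=True))
        pp,rp=placePose(d(phi),d(45))
        q4,e4,a4,_=go(q,pp+[0,0,.08],rp); q5,e5,a5,_=go(q4,*placePose(d(phi),d(32)))
        print(phi,q10,mid,"lift",round(e3,1),"roll",q,"p1",round(e4,1),"place",q5,round(e5,1),round(a5,1))
E
python3 s6.py
```

```text
0 -0.5 [ 0.5  -0.05  0.3 ] lift 0.8 roll [-0.3704 -0.2147  0.4301  2.2933 -0.1355  0.4516  2.8256] p1 115.0 place [-1.234  -0.2984  1.3851  2.3891  2.724   0.1819  0.7337] 233.6 2.4
0 -0.5 [ 0.6  -0.05  0.3 ] lift 0.8 roll [ 1.3386  0.6114 -1.5491  2.0227  0.8703  0.601   2.7758] p1 12.2 place [ 1.3761  1.2475 -1.2122  2.3617  2.8204  0.804   1.4192] 0.0 0.0
0 -0.5 [0.6  0.05 0.35] lift 0.8 roll [ 1.3044  0.3375 -1.57    1.9779  0.4827  0.5832  2.9158] p1 8.7 place [ 1.3711  1.236  -1.2038  2.3619  2.8292  0.8003  1.401 ] 0.0 0.0
0 -0.1 [ 0.5  -0.05  0.3 ] lift 0.0 roll [-0.4559 -0.2357  0.5158  2.2998 -0.1053  0.4469  2.8433] p1 114.4 place [-0.8549 -0.2849  0.9648  2.1962  0.4692  0.1812  2.92  ] 334.2 3.9
0 -0.1 [ 0.6  -0.05  0.3 ] lift 0.0 roll [ 1.4075  0.5613 -1.57    2.0209  0.733   0.5892  2.906 ] p1 22.9 place [ 1.3751  1.2451 -1.2105  2.3618  2.8222  0.8032  1.4155] 0.0 0.0
0 -0.1 [0.6  0.05 0.35] lift 0.0 roll [ 1.2412  0.4063 -1.5673  1.9715  0.6381  0.6121  2.7778] p1 0.0 place [ 1.3782  1.2523 -1.2157  2.3616  2.8168  0.8056  1.4268] 0.0 0.0
0 0.3 [ 0.5  -0.05  0.3 ] li
[... 4661 characters left out ...]
  0.05 0.35] lift 0.0 roll [ 0.0342  0.0078 -0.3741  2.0543  0.7063  0.603   2.4563] p1 5.7 place [ 1.5961  1.4493 -1.3293  2.2101  2.2073  0.3147  2.263 ] 0.0 0.0
20 0.3 [ 0.5  -0.05  0.3 ] lift 0.0 roll [ 0.1936 -0.1733 -0.2867  2.3337  0.5431  0.3698  2.7363] p1 284.6 place [-1.2876 -0.2925  1.0632  2.1732  0.311   0.1547  2.92  ] 417.1 4.8
20 0.3 [ 0.6  -0.05  0.3 ] lift 0.0 roll [ 0.6909  0.0814 -0.8069  2.1257  0.7965  0.4091  2.5427] p1 0.0 place [ 1.5518  1.2871 -1.3055  2.1892  2.0403  0.2436  2.2769] 17.5 3.6
20 0.3 [0.6  0.05 0.35] lift 0.0 roll [ 0.5223  0.0441 -0.8651  2.0318  0.7489  0.6149  2.4361] p1 0.0 place [ 1.5308  1.2058 -1.2793  2.1823  1.9852  0.1995  2.2641] 23.8 5.0
```

```bash
cat > s7.py <<'E'
from sim import *
d=np.radians; rng=np.random.default_rng(1)
qc=robot.sense()["q"]
pre=graspPose(d(10),up=.06); g=graspPose(d(10))
out=[]
up=fk(qc)[0]+[0,0,.08]
import time; t0=time.time()
for t in range(400):
    if time.time()-t0>420: break
    q=qc; k=0; W=[]
    n=rng.integers(1,3)
    for j in range(n):
        qw=np.array([rng.uniform(-.7,.6),rng.uniform(0,.8),rng.uniform(-.8,.3),rng.uniform(1.5,2.2),rng.uniform(.3,2.0)*(j+1)/n,rng.uniform(.5,1.4),rng.uniform(-2.2,0)])
        p,r=fk(qw)
        if p[2]<.22 or r.as_matrix()[2,2]>-.2: W=None;break
        W.append(qw); q,e,a,kk=go(q,p,r); k+=kk
    if W is None or k>40: continue
    q1,e,a,kk=go(q,*pre); k+=kk
    if e>2: continue
    q2,e,a,kk=go(q1,*g)
    if e>2: continue
    m=min(np.minimum(q2-LO,HI-q2))
    out.append((k,m,W,q1,q2))
out.sort(key=lambda t:t[0]-60*min(t[1],.15))
print(len(out))
for o in out[:6]: print(o[0],round(o[1],2),"\n W",[ (w.round(3).tolist()) for w in o[2]],"\n q1",o[3],"\n g",o[4])
E
python3 s7.py
```

```text
41
25 0.07 
 W [[-0.356, 0.231, -0.693, 2.019, 1.406, 1.046, -2.125]] 
 q1 [-0.8308  0.2444  0.4265  2.341   1.5864  0.1601 -1.7462] 
 g [-0.5916  0.3945  0.1803  2.2766  2.0617  0.2162 -2.2202]
25 0.06 
 W [[-0.629, 0.181, 0.108, 1.931, 1.17, 0.833, -1.914]] 
 q1 [-0.8013  0.2438  0.3956  2.3398  1.5874  0.1655 -1.7424] 
 g [-0.598   0.3948  0.1877  2.277   2.0678  0.2139 -2.2274]
28 0.07 
 W [[-0.08, 0.025, -0.7, 1.971, 0.674, 0.546, -1.17]] 
 q1 [-0.736   0.2392  0.3204  2.3355  1.5743  0.1851 -1.7259] 
 g [-0.5706  0.3938  0.1559  2.2753  2.0428  0.2239 -2.1979]
31 0.06 
 W [[0.079, 0.424, -0.311, 1.906, 1.684, 0.696, -1.106]] 
 q1 [-0.8514  0.2475  0.4531  2.3426  1.5943  0.1502 -1.7522] 
 g [-0.6025  0.395   0.1931  2.2773  2.0723  0.2122 -2.2325]
32 0.07 
 W [[0.385, 0.011, -0.499, 2.132, 1.289, 0.652, -1.115]] 
 q1 [-0.8225  0.2453  0.4199  2.341   1.5902  0.159  -1.7465] 
 g [-0.5904  0.3945  0.1789  2.2766  2.0606  0.2166 -2.2189]
33 0.06 
 W [[0.084, 0.512, -0.324, 2.121, 1.721, 1.34, -1.219]] 
 q1 [-0.8501  0.2474  0.4519  2.3422  1.5848  0.1525 -1.7417] 
 g [-0.5997  0.3949  0.1897  2.2771  2.0694  0.2133 -2.2292]
```

```bash
cat > nx.py <<'E'
from sim import *
def pr(log,i0=0,n=8,dec=True):
    print("["+", ".join(str(np.r_[np.round(r[:3],2),np.round(r[3:],1)].tolist()) for r,_ in log[i0:i0+n])+"]")
def nxt(pt,rt,show=3,**k):
    q=robot.sense()["q"]; log=[]; q2,e,a,n=go(q,pt,rt,log=log,**k)
    print("sim end",q2,"err",round(e,1),round(a,2),"rows",n)
    for i in range(0,min(n,8*show),8): pr(log,i)
    return log,q2
E
python3 - <<'E'
from nx import *
st()
p,r=fk(np.array([-0.356,0.231,-0.693,2.019,1.406,1.046,-2.125])); print(p,r.as_matrix()[:,2])
log,q=nxt(p,r)
for _,x in log: P,RR=fk(x); print(P,clear(P,RR),round(bodymin(P,RR),3))
E
```

```text
t 4.67 q [-1.2696  0.3124  0.9373  2.3489 -0.2216  0.2874  0.1143] p [0.4795 0.1259 0.1181] y [0.8927 0.3126 0.3247] z [ 0.3577 -0.0528 -0.9324] F [-0.0057  0.5206  0.045 ] w 0.0915
[0.5624 0.3215 0.3631] [ 0.8394 -0.1228 -0.5295]
sim end [-2.1327  0.5691  1.5475  2.1093  0.56    0.3737 -1.5185] err 0.0 0.0 rows 13
[[0.32, 0.55, -0.54, -2.8, -0.5, 2.4], [0.34, 0.56, -0.51, -2.8, -0.5, 2.4], [0.36, 0.57, -0.49, -2.8, -0.5, 2.4], [0.38, 0.58, -0.46, -2.8, -0.5, 2.4], [0.4, 0.59, -0.44, -2.8, -0.5, 2.4], [0.42, 0.59, -0.41, -2.8, -0.5, 2.4], [0.45, 0.61, -0.4, -2.9, -0.5, 2.5], [0.48, 0.63, -0.39, -3.0, -0.5, 2.5]]
[[0.5, 0.62, -0.36, -3.0, -0.5, 2.5], [0.53, 0.62, -0.33, -3.0, -0.5, 2.5], [0.55, 0.61, -0.31, -3.0, -0.5, 2.5], [0.58, 0.6, -0.28, -3.0, -0.5, 2.5], [0.6, 0.59, -0.25, -3.0, -0.5, 2.5]]
[0.486 0.141 0.137] [array([  65., -110.,  118.]), array([ 43., -12., 156.])] 0.176
[0.4923 0.156  0.1559] [array([ 72., -91., 134.]), array([ 55.,   8., 177.])] 0.189
[0.4987 0.1711 0.1747] [array([ 79., -72., 151.]), array([ 67.,  27., 199.])] 0.201
[0.5051 0.1861 0.1935] [array([ 85., -53., 167.]), array([ 80.,  47., 220.])] 0.214
[0.5115 0.2011 0.2124] [array([ 92., -33., 184.]), array([ 92.,  66., 241.])] 0.226
[0.5163 0.2129 0.2272] [array([ 97., -18., 197.]), array([102.,  81., 257.])] 0.237
[0.5218 0.226  0.2436] [array([103.,  -1., 212.]), array([112.,  97., 276.])] 0.248
[0.5286 0.2419 0.2635] [array([110.,  21., 229.]), array([125., 117., 298.])] 0.261
[0.5353 0.2578 0.2834] [array([117.,  42., 247.]), array([138., 137., 319.])] 0.275
[0.5421 0.2737 0.3033] [array([124.,  64., 266.]), array([151., 156., 341.])] 0.289
[0.5489 0.2897 0.3232] [array([131.,  85., 284.]), array([164., 176., 363.])] 0.302
[0.5556 0.3056 0.3432] [array([138., 108., 302.]), array([177., 194., 384.])] 0.314
[0.5624 0.3215 0.3631] [array([145., 130., 321.]), array([189., 213., 405.])] 0.326
```

```bash
python3 - <<'E'
from nx import *
d=np.radians
q0=robot.sense()["q"]
for w in ([-0.629,0.181,0.108,1.931,1.17,0.833,-1.914],[-0.08,0.025,-0.7,1.971,0.674,0.546,-1.17]):
    p,r=fk(np.array(w)); print(p,r.as_matrix()[:,2])
    log=[];q,e,a,n=go(q0,p,r,log=log); l2=[];q,e,a,m=go(q,*graspPose(d(10),up=.06),log=l2); 
    for _,x in log[3::4]+l2[2::2]: P,RR=fk(x); print(x,P,clear(P,RR),round(bodymin(P,RR),3))
E
```

```text
[0.6849 0.0988 0.3838] [ 0.717  -0.3863 -0.5802]
[-1.5982  0.3407  1.3335  2.2941 -0.1614  0.2892 -0.1573] [0.5383 0.1182 0.1941] [array([ 80., -42., 169.]), array([ 72.,  56., 219.])] 0.217
[-1.7143  0.4778  1.5381  2.1986 -0.2327  0.312  -0.3396] [0.5969 0.1104 0.27  ] [array([100.,  48., 237.]), array([115., 141., 303.])] 0.272
[-1.6813  0.5362  1.5373  2.0636  0.1007  0.3589 -0.9152] [0.6556 0.1026 0.3459] [array([120., 142., 307.]), array([157., 223., 384.])] 0.328
[-1.6725  0.505   1.4927  2.1254  0.1728  0.2594 -0.9159] [0.6495 0.1088 0.3203] [array([102., 122., 282.]), array([137., 207., 359.])] 0.303
[-1.6511  0.4373  1.4253  2.2059  0.2294  0.1771 -0.8318] [0.6259 0.1156 0.278 ] [array([ 84.,  78., 241.]), array([110., 169., 315.])] 0.267
[-1.5379  0.3234  1.2392  2.2508  0.7789  0.1805 -1.2628] [0.6089 0.1176 0.2458] [array([ 70.,  45., 211.]), array([ 89., 140., 281.])] 0.24
[-1.2318  0.242   0.8667  2.309   1.2465  0.1722 -1.5635] [0.5821 0.1266 0.1984] [array([ 50.,  -3., 166.]), array([ 59.,  95., 230.])] 0.201
[-0.8011  0.2437  0.3954  2.3397  1.5871  0.1656 -1.7423] 
[... 709 characters left out ...]
-0.0463  1.1407  2.2052  0.8342  0.4252 -1.169 ] [0.5457 0.2639 0.3014] [array([131.,  60., 269.]), array([140., 159., 334.])] 0.306
[-1.7416  0.0534  1.2065  2.2569  0.7153  0.2971 -1.0141] [0.5481 0.2319 0.2638] [array([105.,  32., 232.]), array([112., 132., 295.])] 0.273
[-1.5619  0.1537  1.1147  2.2993  0.5639  0.1815 -0.8302] [0.5504 0.1998 0.2262] [array([ 79.,   5., 196.]), array([ 84., 104., 257.])] 0.236
[-1.1121  0.1731  0.6665  2.3173  1.0244  0.1722 -1.2457] [0.5528 0.1712 0.1932] [array([ 57., -19., 163.]), array([ 60.,  81., 223.])] 0.204
[-0.7355  0.2392  0.3198  2.3355  1.5739  0.1852 -1.7255] [0.5552 0.1361 0.1516] [array([ 29., -50., 123.]), array([ 29.,  50., 180.])] 0.163
```

```bash
python3 - <<'E'
from nx import *
p,r=fk(np.array([-0.08,0.025,-0.7,1.971,0.674,0.546,-1.17])); nxt(p,r)
E
```

```text
sim end [-1.8292 -0.1307  0.9952  2.0532  0.8327  0.6116 -1.2852] err 0.0 0.0 rows 15
[[0.33, 0.47, -0.55, -1.6, 0.8, 1.1], [0.34, 0.48, -0.53, -1.6, 0.8, 1.1], [0.36, 0.49, -0.52, -1.6, 0.8, 1.1], [0.37, 0.49, -0.5, -1.6, 0.8, 1.1], [0.39, 0.5, -0.48, -1.6, 0.8, 1.1], [0.41, 0.51, -0.46, -1.6, 0.8, 1.1], [0.42, 0.51, -0.44, -1.6, 0.8, 1.1], [0.45, 0.55, -0.46, -1.7, 0.8, 1.2]]
[[0.48, 0.58, -0.46, -1.8, 0.8, 1.2], [0.49, 0.58, -0.44, -1.8, 0.8, 1.2], [0.51, 0.59, -0.41, -1.8, 0.8, 1.2], [0.53, 0.59, -0.38, -1.8, 0.8, 1.2], [0.55, 0.59, -0.36, -1.8, 0.8, 1.2], [0.57, 0.59, -0.33, -1.8, 0.8, 1.2], [0.58, 0.59, -0.3, -1.8, 0.8, 1.2]]
```

step_arm(
  rows=[
    [[0.33, 0.47, -0.55, -1.6, 0.8, 1.1], [0.34, 0.48, -0.53, -1.6, 0.8, 1.1], [0.36, 0.49, -0.52, -1.6, 0.8, 1.1], [0.37, 0.49, -0.5, -1.6, 0.8, 1.1], [0.39, 0.5, -0.48, -1.6, 0.8, 1.1], [0.41, 0.51, -0.46, -1.6, 0.8, 1.1], [0.42, 0.51, -0.44, -1.6, 0.8, 1.1], [0.45, 0.55, -0.46, -1.7, 0.8, 1.2]],
  ],
)

```text
clock: 5.68
tcp_pos: [0.5065, 0.2437, 0.2548]
eef_rot: [0.176, 0.604, 0.75, 0.203]
force: [0.2, 0.1, -0.7]
grip_width: 0.0923
```

step_arm(
  rows=[
    [[0.48, 0.58, -0.46, -1.8, 0.8, 1.2], [0.49, 0.58, -0.44, -1.8, 0.8, 1.2], [0.51, 0.59, -0.41, -1.8, 0.8, 1.2], [0.53, 0.59, -0.38, -1.8, 0.8, 1.2], [0.55, 0.59, -0.36, -1.8, 0.8, 1.2], [0.57, 0.59, -0.33, -1.8, 0.8, 1.2], [0.58, 0.59, -0.3, -1.8, 0.8, 1.2]],
  ],
)

```text
clock: 6.55
tcp_pos: [0.5394, 0.3658, 0.4175]
eef_rot: [0.194, 0.618, 0.678, 0.347]
force: [-0.1, 0.5, -0.3]
grip_width: 0.0919
```

```bash
cat > chain.py <<'E'
from nx import *
def chain(q,phi,mid=(.6,0,.32),verbose=True):
    d=np.radians; g=graspPose(d(phi))
    q1,e1,a1,_=go(q,*graspPose(d(phi),up=.06)); q2,e2,a2,_=go(q1,*g)
    q3,*_=go(q2,g[0]+.04*U,g[1]); q3,e3,a3,_=go(q3,g[0]+.04*U+[0,0,.12],g[1])
    r0=fk(q3)[1]; q=q3; mid=np.array(mid)
    for f in (60,120,178): q,er,ar,_=go(q,fk(q3)[0]*(1-f/178)+mid*(f/178),r0*R.from_rotvec([0,0,-f],degrees=True))
    pp,rp=placePose(d(phi),d(45)); q4,e4,a4,_=go(q,pp+[0,0,.08],rp); q5,e5,a5,_=go(q4,*placePose(d(phi),d(32)))
    print(phi,mid,"pre",q1,round(e1,1),"g",q2,round(e2,1),"lift",round(e3,1),"roll",round(er,1),round(ar,1),q,"p1",round(e4,1),round(a4,1),"place",q5,round(e5,1),round(a5,1))
E
python3 - <<'E'
from chain import *
st(); q=robot.sense()["q"]
for phi in (5,10,15):
    for mid in ((.6,-.05,.3),(.6,.05,.35),(.62,0,.32)): chain(q,phi,mid)
E
```

```text
t 6.55 q [-1.8647 -0.1382  0.9788  2.0383  0.9257  0.6264 -1.3777] p [0.5394 0.3658 0.4175] y [ 0.7035 -0.0063  0.7107] z [ 0.6925  0.231  -0.6834] F [-0.0947  0.5222 -0.3026] w 0.0919
5 [ 0.6  -0.05  0.3 ] pre [-0.4803  0.1878  0.05    2.3034  1.2901  0.176  -1.4111] 29.0 g [-0.1915  0.397  -0.211   2.2601  2.0833  0.2371 -2.1243] 0.0 lift 0.0 roll 0.0 0.0 [ 1.3838  0.4478 -1.5254  2.0489  0.7565  0.534   2.824 ] p1 16.0 2.0 place [ 1.4659  1.3383 -1.2746  2.3323  2.742   0.6772  1.6045] 0.0 0.0
5 [0.6  0.05 0.35] pre [-0.4803  0.1878  0.05    2.3034  1.2901  0.176  -1.4111] 29.0 g [-0.1915  0.397  -0.211   2.2601  2.0833  0.2371 -2.1243] 0.0 lift 0.0 roll 32.2 6.9 [ 0.8324  0.1531 -1.0807  1.9795  0.3823  0.5084  2.7699] p1 0.0 0.0 place [ 1.4686  1.3462 -1.2799  2.3322  2.7342  0.6805  1.6181] 0.0 0.0
5 [0.62 0.   0.32] pre [-0.4803  0.1878  0.05    2.3034  1.2901  0.176  -1.4111] 29.0 g [-0.1915  0.397  -0.211   2.2601  2.0833  0.2371 -2.1243] 0.0 lift 0.0 roll 0.0 0.0 [ 1.1969  0.3044 -1.3711  1.9977  0.546   0.5055  2.9008] p1 18.0 1.9 place [ 1.4633  1.3309 -1.2695  2.3324  2.
[... 1238 characters left out ...]
-1.6431 -0.2828  1.4953  2.0165  0.3816  0.213   2.92  ] 415.6 5.2
15 [0.6  0.05 0.35] pre [-1.17    0.312   0.7612  2.3467  1.4508  0.1596 -1.6865] 0.0 g [-0.8999  0.4409  0.4791  2.2812  1.9478  0.1995 -2.207 ] 0.0 lift 0.0 roll 0.0 0.0 [-0.9414 -0.0788  0.6459  2.1039  0.591   0.5625  2.6171] p1 212.8 4.2 place [-1.6119 -0.2939  1.4709  2.0307  0.3933  0.208   2.92  ] 408.5 5.2
15 [0.62 0.   0.32] pre [-1.17    0.312   0.7612  2.3467  1.4508  0.1596 -1.6865] 0.0 g [-0.8999  0.4409  0.4791  2.2812  1.9478  0.1995 -2.207 ] 0.0 lift 0.0 roll 0.0 0.0 [-0.7282  0.0014  0.5932  2.1163  0.4229  0.4181  2.8488] p1 210.3 4.6 place [-1.6893 -0.2959  1.547   2.0048  0.3972  0.2122  2.92  ] 413.4 5.2
```

```bash
python3 - <<'E'
from nx import *
d=np.radians
for phi in (5,):
    log,q=nxt(*graspPose(d(phi),up=.06),vmax=20)
    for _,x in log[1::2]: P,RR=fk(x); print(x,P,clear(P,RR),round(bodymin(P,RR),3))
E
```

```text
sim end [-0.2738  0.2292 -0.1289  2.3126  1.5903  0.1726 -1.6617] err 4.9 0.17 rows 18
[[-0.5, -0.33, 0.26, 0.6, -0.4, -0.7], [-0.49, -0.33, 0.27, 0.6, -0.4, -0.7], [-0.48, -0.33, 0.27, 0.6, -0.4, -0.7], [-0.48, -0.34, 0.28, 0.6, -0.4, -0.7], [-0.47, -0.34, 0.29, 0.6, -0.4, -0.7], [-0.47, -0.34, 0.3, 0.6, -0.4, -0.7], [-0.46, -0.34, 0.3, 0.6, -0.4, -0.7], [-0.45, -0.35, 0.31, 0.6, -0.4, -0.7]]
[[-0.45, -0.35, 0.32, 0.6, -0.4, -0.7], [-0.44, -0.35, 0.32, 0.6, -0.4, -0.7], [-0.43, -0.35, 0.33, 0.6, -0.4, -0.7], [-0.43, -0.35, 0.34, 0.6, -0.4, -0.7], [-0.42, -0.36, 0.34, 0.6, -0.4, -0.7], [-0.44, -0.38, 0.37, 0.7, -0.4, -0.7], [-0.48, -0.43, 0.41, 0.7, -0.4, -0.8], [-0.52, -0.48, 0.47, 0.8, -0.4, -0.9]]
[[-0.58, -0.56, 0.55, 0.9, -0.4, -1.0], [-0.67, -0.68, 0.68, 1.0, -0.3, -1.1]]
[-1.8483 -0.1412  1.0103  2.0915  0.9393  0.5819 -1.3538] [0.5409 0.3405 0.3876] [array([187., 125., 353.]), array([205., 222., 423.])] 0.378
[-1.8342 -0.1342  1.0525  2.1416  0.9476  0.5285 -1.3231] [0.5426 0.3152 0.358 ] [array([167., 103., 324.]), array([183., 200., 392.])] 0.352
[-1.8245 -0.1141  1.1091  2
[... 264 characters left out ...]
 0.0093  1.3096  2.2711  0.7629  0.2586 -1.0259] [0.5478 0.2394 0.2692] [array([107.,  37., 237.]), array([117., 136., 301.])] 0.274
[-1.6044  0.101   1.1575  2.3017  0.4661  0.1556 -0.7076] [0.5495 0.2142 0.2396] [array([ 88.,  15., 208.]), array([ 95., 115., 271.])] 0.248
[-1.1547  0.1091  0.6998  2.3038  0.7436  0.1516 -0.9622] [0.5515 0.1975 0.2206] [array([ 74.,   2., 190.]), array([ 80., 102., 251.])] 0.231
[-0.7049  0.1462  0.2611  2.3043  1.0844  0.1513 -1.2554] [0.5532 0.1754 0.1956] [array([ 58., -16., 166.]), array([ 61.,  83., 226.])] 0.207
[-0.2738  0.2292 -0.1289  2.3126  1.5903  0.1726 -1.6617] [0.5545 0.1412 0.1547] [array([ 31., -47., 126.]), array([ 31.,  53., 183.])] 0.169
```

step_arm(
  rows=[
    [[-0.5, -0.33, 0.26, 0.6, -0.4, -0.7], [-0.49, -0.33, 0.27, 0.6, -0.4, -0.7], [-0.48, -0.33, 0.27, 0.6, -0.4, -0.7], [-0.48, -0.34, 0.28, 0.6, -0.4, -0.7], [-0.47, -0.34, 0.29, 0.6, -0.4, -0.7], [-0.47, -0.34, 0.3, 0.6, -0.4, -0.7], [-0.46, -0.34, 0.3, 0.6, -0.4, -0.7], [-0.45, -0.35, 0.31, 0.6, -0.4, -0.7]],
  ],
  gripper=0,
)

```text
clock: 7.55
tcp_pos: [0.5474, 0.2585, 0.2935]
eef_rot: [0.205, 0.6, 0.716, 0.291]
force: [0.6, -0.0, 0.6]
grip_width: 0.046
```

```bash
python3 - <<'E'
from nx import *
d=np.radians
st()
for v in (20,13):
    log,q=nxt(*graspPose(d(5),up=.06),vmax=v)
E
```

```text
t 7.55 q [-1.8106 -0.0651  1.1939  2.246   0.9396  0.3515 -1.2245] p [0.5474 0.2585 0.2935] y [0.74   0.1103 0.6635] z [ 0.6435  0.1709 -0.7461] F [ 0.6488 -0.0471  0.599 ] w 0.046
sim end [-0.2605  0.2368 -0.1344  2.3153  1.6475  0.1685 -1.7101] err 0.0 0.0 rows 10
[[-0.42, -0.34, 0.3, 0.7, -0.4, -0.7], [-0.42, -0.34, 0.31, 0.7, -0.4, -0.7], [-0.41, -0.34, 0.32, 0.7, -0.4, -0.7], [-0.4, -0.35, 0.32, 0.7, -0.4, -0.7], [-0.41, -0.36, 0.34, 0.7, -0.4, -0.7], [-0.43, -0.38, 0.36, 0.7, -0.4, -0.7], [-0.45, -0.42, 0.4, 0.8, -0.4, -0.8], [-0.48, -0.46, 0.44, 0.9, -0.4, -0.8]]
[[-0.5, -0.5, 0.49, 0.9, -0.4, -0.9], [-0.49, -0.5, 0.5, 0.9, -0.4, -0.9]]
sim end [-0.3163  0.2333 -0.0729  2.3188  1.6574  0.1544 -1.7252] err 0.0 0.0 rows 15
[[-0.28, -0.23, 0.2, 0.4, -0.3, -0.4], [-0.28, -0.23, 0.2, 0.4, -0.3, -0.4], [-0.28, -0.23, 0.21, 0.4, -0.3, -0.4], [-0.27, -0.23, 0.21, 0.4, -0.3, -0.4], [-0.27, -0.23, 0.21, 0.4, -0.3, -0.4], [-0.27, -0.23, 0.22, 0.4, -0.3, -0.4], [-0.27, -0.23, 0.22, 0.4, -0.3, -0.4], [-0.26, -0.23, 0.22, 0.4, -0.3, -0.4]]
[[-0.26, -0.23, 0.23, 0.4, -0.3, -0.4], [-0.26, -0.23, 0.23, 0.4, -0.3, -0.4], [-0.26, -0.23, 0.23, 0.4, -0.3, -0.4], [-0.25, -0.23, 0.24, 0.4, -0.3, -0.4], [-0.25, -0.23, 0.24, 0.4, -0.3, -0.4], [-0.25, -0.23, 0.24, 0.4, -0.3, -0.4], [-0.24, -0.23, 0.24, 0.4, -0.3, -0.4]]
```

step_arm(
  rows=[
    [[-0.28, -0.23, 0.2, 0.4, -0.3, -0.4], [-0.28, -0.23, 0.2, 0.4, -0.3, -0.4], [-0.28, -0.23, 0.21, 0.4, -0.3, -0.4], [-0.27, -0.23, 0.21, 0.4, -0.3, -0.4], [-0.27, -0.23, 0.21, 0.4, -0.3, -0.4], [-0.27, -0.23, 0.22, 0.4, -0.3, -0.4], [-0.27, -0.23, 0.22, 0.4, -0.3, -0.4], [-0.26, -0.23, 0.22, 0.4, -0.3, -0.4]],
  ],
)

```text
clock: 8.55
tcp_pos: [0.5493, 0.1871, 0.2107]
eef_rot: [0.213, 0.591, 0.738, 0.247]
force: [0.8, 0.2, -0.2]
grip_width: 0.0461
```

```bash
python3 - <<'E'
from nx import *
d=np.radians
st()
for v in (20,13):
    log,q=nxt(*graspPose(d(5),up=.06),vmax=v)
E
```

```text
t 8.55 q [-0.9777  0.115   0.5218  2.3178  0.9838  0.1478 -1.1957] p [0.5493 0.1871 0.2107] y [0.7664 0.1792 0.6169] z [ 0.607   0.1125 -0.7867] F [ 0.7799  0.1815 -0.1619] w 0.0461
sim end [-0.289   0.2349 -0.103   2.3171  1.6523  0.1613 -1.7175] err 0.0 0.0 rows 4
[[-0.39, -0.34, 0.37, 0.7, -0.3, -0.8], [-0.41, -0.37, 0.4, 0.8, -0.3, -0.8], [-0.4, -0.37, 0.41, 0.8, -0.3, -0.8], [-0.39, -0.37, 0.42, 0.8, -0.3, -0.8]]
sim end [-0.3129  0.2335 -0.0767  2.3186  1.6568  0.1552 -1.7242] err 0.0 0.0 rows 6
[[-0.26, -0.23, 0.25, 0.5, -0.2, -0.5], [-0.26, -0.23, 0.25, 0.5, -0.2, -0.5], [-0.26, -0.23, 0.26, 0.5, -0.2, -0.5], [-0.25, -0.23, 0.26, 0.5, -0.2, -0.5], [-0.25, -0.23, 0.26, 0.5, -0.2, -0.5], [-0.25, -0.23, 0.26, 0.5, -0.2, -0.5]]
```

step_arm(
  rows=[
    [[-0.26, -0.23, 0.25, 0.5, -0.2, -0.5], [-0.26, -0.23, 0.25, 0.5, -0.2, -0.5], [-0.26, -0.23, 0.26, 0.5, -0.2, -0.5], [-0.25, -0.23, 0.26, 0.5, -0.2, -0.5], [-0.25, -0.23, 0.26, 0.5, -0.2, -0.5], [-0.25, -0.23, 0.26, 0.5, -0.2, -0.5]],
  ],
)

```text
clock: 9.3
tcp_pos: [0.552, 0.1313, 0.143]
eef_rot: [0.209, 0.581, 0.758, 0.211]
force: [0.8, 0.4, 0.3]
grip_width: 0.0461
```

```bash
python3 - <<'E'
from nx import *
d=np.radians
st()
log,q=nxt(*graspPose(d(5),up=.06),vmax=13)
for n in ("scene","top"):
    im=robot.snapshot(n)[:,:,::-1].copy()
    _,p,r=pose()
    for P in (p+r.apply([0,.023,0]),p+r.apply([0,-.023,0]),END): 
        u=proj(n,P); cv2.circle(im,tuple(np.round(u).astype(int).tolist()),0,(255,0,255),-1)
    c=im[140:250,215:315] if n=="top" else im[110:220,310:420]
    cv2.imwrite(f"pics/{n}2.png",cv2.resize(c,None,fx=5,fy=5,interpolation=cv2.INTER_NEAREST))
E
```

```text
t 9.3 q [-0.285   0.2445 -0.0915  2.323   1.6725  0.1528 -1.732 ] p [0.552  0.1313 0.143 ] y [0.7929 0.2358 0.5619] z [ 0.5612  0.077  -0.8241] F [0.7784 0.3537 0.3192] w 0.0461
sim end [-0.2974  0.2344 -0.0938  2.3176  1.6538  0.1591 -1.7198] err 0.0 0.0 rows 1
[[0.2, 0.28, -0.15, -0.8, 0.1, -0.2]]
```

View pics/scene2.png

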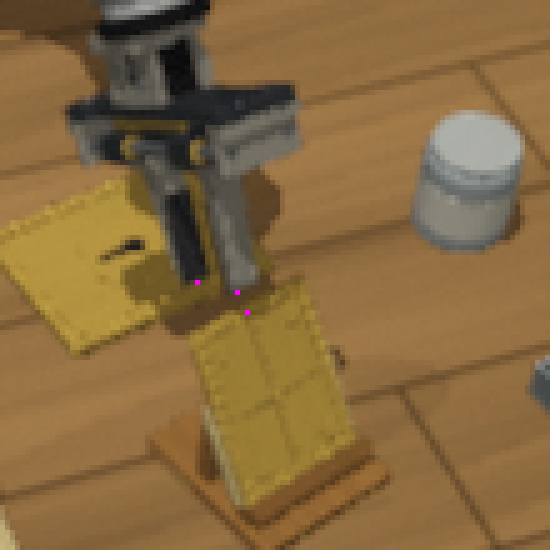

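step_arm(
  rows=[
    [[0.2, 0.28, -0.15, -0.8, 0.1, -0.2], [0, 0, 0, 0, 0, 0]],
  ],
)

```text
clock: 9.65
tcp_pos: [0.5545, 0.1386, 0.1508]
eef_rot: [0.212, 0.579, 0.757, 0.216]
force: [0.4, 0.4, 1.0]
grip_width: 0.0462
```

```bash
python3 - <<'E'
from nx import *
d=np.radians
st()
log,q=nxt(*graspPose(d(5),up=.0),vmax=13)
E
```

```text
t 9.65 q [-0.301   0.2339 -0.0901  2.3177  1.6398  0.1592 -1.7077] p [0.5545 0.1386 0.1508] y [0.7851 0.2371 0.5722] z [ 0.5709  0.0813 -0.817 ] F [0.3779 0.37   1.0009] w 0.0462
sim end [-0.1576  0.4011 -0.25    2.2579  2.0563  0.2494 -2.0906] err 0.0 0.0 rows 5
[[0.04, 0.0, 0.4, -0.0, 0.0, -0.0], [0.04, 0.0, 0.4, -0.0, 0.0, -0.0], [0.04, 0.0, 0.4, -0.0, 0.0, -0.0], [0.04, 0.0, 0.4, -0.0, 0.0, -0.0], [0.04, 0.0, 0.4, -0.0, 0.0, -0.0]]
```

step_arm(
  rows=[
    [[0.04, 0, 0.4, 0, 0, 0], [0.04, 0, 0.4, 0, 0, 0], [0.04, 0, 0.4, 0, 0, 0], [0.04, 0, 0.4, 0, 0, 0], [0.04, 0, 0.36, 0, 0, 0], [0, 0, 0, 0, 0, 0]],
  ],
)

```text
clock: 10.4
tcp_pos: [0.588, 0.1546, 0.1046]
eef_rot: [0.213, 0.576, 0.759, 0.219]
force: [-0.2, -0.9, -0.5]
grip_width: 0.0462
```

```bash
python3 - <<'E'
from nx import *
d=np.radians
st()
log,q=nxt(*graspPose(d(5),up=.0),vmax=13)
for n in ("scene","top"):
    im=robot.snapshot(n)[:,:,::-1].copy()
    c=im[140:250,215:315] if n=="top" else im[110:220,310:420]
    cv2.imwrite(f"pics/{n}3.png",cv2.resize(c,None,fx=6,fy=6,interpolation=cv2.INTER_CUBIC)[:600])
E
```

```text
t 10.4 q [-0.1701  0.3968 -0.2467  2.2561  2.0478  0.2488 -2.0865] p [0.588  0.1546 0.1046] y [0.7803 0.2415 0.5769] z [ 0.5747  0.0871 -0.8137] F [-0.1717 -0.9308 -0.5109] w 0.0462
sim end [-0.1593  0.4008 -0.248   2.258   2.0576  0.2488 -2.0923] err 0.0 0.0 rows 1
[[-0.17, -0.1, 0.06, 0.3, -0.2, 0.2]]
```

View pics/scene3.png

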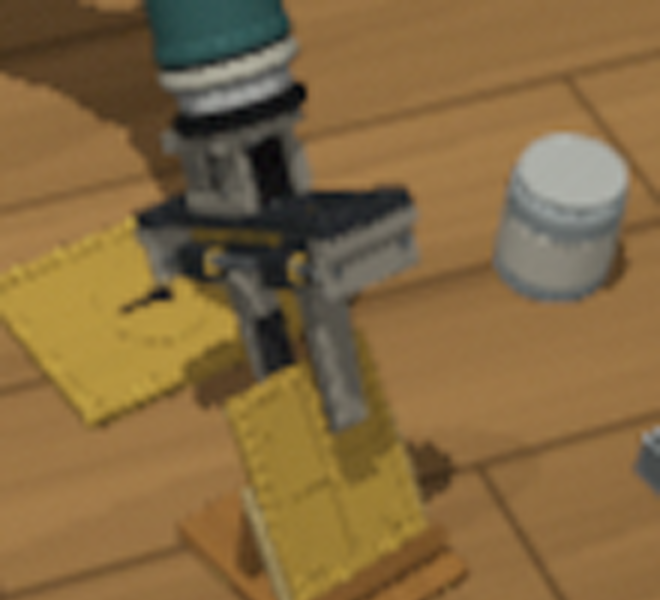

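step_arm(
  rows=[
    [[-0.17, -0.1, 0.06, 0.3, -0.2, 0.2], [0, 0, 0, 0, 0, 0]],
  ],
)

```text
clock: 10.75
tcp_pos: [0.5878, 0.1487, 0.1032]
eef_rot: [0.213, 0.578, 0.758, 0.217]
force: [0.2, 0.1, 0.3]
grip_width: 0.046
```

step_arm(
  rows=[
    [[0, 0, 0, 0, 0, 0], [0, 0, 0, 0, 0, 0], [0, 0, 0, 0, 0, 0], [0, 0, 0, 0, 0, 0]],
  ],
  gripper=-1,
  squeeze=35,
)

```text
clock: 11.25
tcp_pos: [0.588, 0.1487, 0.1039]
eef_rot: [0.213, 0.578, 0.758, 0.217]
force: [0.4, 0.5, 3.8]
grip_width: 0.0078
```

```bash
python3 - <<'E'
from nx import *
st(); _,p,r=pose(); g=graspPose(np.radians(5))
print("off N,Y,U mm",[(p-g[0])@v*1000 for v in (N,Y,U)])
nxt(p+.045*U,r,vmax=12)
E
```

```text
t 11.25 q [-0.1623  0.3962 -0.2443  2.2585  2.0521  0.2469 -2.0868] p [0.588  0.1487 0.1039] y [0.7825 0.2386 0.5751] z [ 0.5738  0.0822 -0.8149] F [0.4329 0.5034 3.7691] w 0.0078
off N,Y,U mm [np.float64(1.7828494207890286), np.float64(0.12266997035878743), np.float64(1.5440552294181553)]
sim end [-0.2931  0.2698 -0.0987  2.305   1.7983  0.1676 -1.8625] err 0.0 0.0 rows 4
[[-0.03, 0.0, -0.37, -0.0, -0.0, -0.0], [-0.03, 0.0, -0.37, 0.0, -0.0, -0.0], [-0.03, 0.0, -0.37, 0.0, -0.0, -0.0], [-0.03, 0.0, -0.37, 0.0, -0.0, -0.0]]
```

```bash
python3 - <<'E'
from nx import *
s,p,r=pose()
Rp=R.from_matrix(np.stack([U,Y,-N],1)); # plate
c=END-.065*U
Tt=r.inv().apply(c-p); Rt=(r.inv()*Rp)
# plate is centred in jaws: set y comp 0
Tt[1]=0
np.savez("rel.npz",t=Tt,R=Rt.as_matrix()); print(Tt,Rt.as_rotvec(degrees=True))
log,q=nxt(p+[0,0,.12],r,vmax=20)
for _,x in log: print(x)
log,q=nxt(p+.03*X+[0,0,.12],r,vmax=20)
for _,x in log: print(x)
E
```

```text
[0.0057 0.     0.0343] [ 66.8636  73.092  -72.9047]
sim end [-0.0819  0.1678 -0.3186  2.1752  0.77    0.2736 -0.8038] err 0.0 0.0 rows 7
[[-0.04, 0.33, -0.47, -0.0, -0.0, -0.0], [-0.04, 0.33, -0.47, 0.0, -0.0, -0.0], [-0.04, 0.33, -0.47, 0.0, -0.0, -0.0], [-0.04, 0.34, -0.48, 0.0, 0.0, -0.0], [-0.04, 0.34, -0.48, 0.0, 0.0, -0.0], [-0.04, 0.34, -0.48, 0.0, 0.0, -0.0], [-0.04, 0.34, -0.48, 0.0, 0.0, -0.0]]
[-0.2336  0.3511 -0.1618  2.2561  1.9311  0.1985 -1.9797]
[-0.3342  0.3081 -0.0469  2.254   1.746   0.1502 -1.8081]
[-0.3106  0.2775 -0.0732  2.2434  1.4758  0.1551 -1.5334]
[-0.291   0.2444 -0.0946  2.2307  1.2052  0.1689 -1.2589]
[-0.2135  0.2173 -0.1795  2.213   1.0234  0.204  -1.0686]
[-0.1417  0.1922 -0.2565  2.1944  0.8855  0.2394 -0.9239]
[-0.0819  0.1678 -0.3186  2.1752  0.77    0.2736 -0.8038]
sim end [-0.0113  0.2287 -0.4012  2.1074  0.8238  0.306  -0.8372] err 0.0 0.0 rows 7
[[-0.03, 0.45, -0.38, -0.0, -0.0, -0.0], [-0.03, 0.45, -0.38, 0.0, -0.0, -0.0], [-0.03, 0.45, -0.38, 0.0, -0.0, -0.0], [-0.03, 0.45, -0.38, 0.0, -0.0, -0.0], [-0.03, 0.45, -0.38, 0.0, -0.0, -0.0], [-0.03, 0.45, -0.38, 0.0, -0.0, -0.0], [-0.03, 0.45, -0.38, 0.0, -0.0, -0.0]]
[-0.2423  0.3558 -0.1513  2.2472  1.9186  0.1942 -1.9672]
[-0.1915  0.3305 -0.2079  2.2263  1.6656  0.1976 -1.7051]
[-0.2285  0.2988 -0.1643  2.2095  1.4155  0.1819 -1.4592]
[-0.1926  0.2758 -0.2034  2.1868  1.1926  0.2014 -1.2301]
[-0.1258  0.2583 -0.2769  2.1611  1.0375  0.2355 -1.0657]
[-0.0638  0.2429 -0.3446  2.1345  0.9198  0.271  -0.9398]
[-0.0113  0.2287 -0.4012  2.1074  0.8238  0.306  -0.8372]
```

step_arm(
  rows=[
    [[-0.02, 0.25, -0.22, 0, 0, 0], [-0.03, 0.45, -0.38, 0, 0, 0], [-0.03, 0.45, -0.38, 0, 0, 0], [-0.03, 0.45, -0.38, 0, 0, 0], [-0.03, 0.45, -0.38, 0, 0, 0], [-0.03, 0.45, -0.38, 0, 0, 0], [-0.03, 0.45, -0.38, 0, 0, 0]],
  ],
)

```text
clock: 12.12
tcp_pos: [0.6082, 0.1556, 0.2067]
eef_rot: [0.207, 0.579, 0.76, 0.208]
force: [0.7, -0.7, -3.8]
grip_width: 0.0076
```

```bash
cat > s8.py <<'E'
from nx import *
d=np.radians
phi=d(5)
def tgtroll(r0,f): return r0*R.from_rotvec([0,0,-f],degrees=True)
if __name__=="__main__":
  st(); s,p,r0=pose(); q0=s["q"]
  np.save("r0.npy",r0.as_quat())
  for mid in ((.6,-.05,.3),(.6,.05,.35),(.62,0,.32),(.62,-.05,.33),(.6,.1,.33)):
    mid=np.array(mid); q=q0; K=0; lows=[]; lg=[]
    for f in (60,120,178): q,er,ar,k=go(q,p*(1-f/178)+mid*(f/178),tgtroll(r0,f),log=lg); K+=k
    pp,rp=placePose(phi,d(45)); q4,e4,a4,k=go(q,pp+[0,0,.08],rp,log=lg); K+=k
    q5,e5,a5,k=go(q4,*placePose(phi,d(32)),log=lg); K+=k
    m=min(np.minimum(x-LO,HI-x).min() for _,x in lg)
    print(mid,"roll",round(er,1),round(ar,1),q,"p1",round(e4,1),round(a4,1),"place",q5,round(e5,1),round(a5,1),"rows",K,"margin",round(m,3))
E
python3 s8.py; python3 - <<'E'
from h import *
im=robot.snapshot("scene")[:,:,::-1]; cv2.imwrite("pics/scene4.png",cv2.resize(im[80:220,280:440],None,fx=4,fy=4))
E
```

```text
t 12.12 q [-0.0721  0.2376 -0.3366  2.1289  0.8244  0.2898 -0.8464] p [0.6082 0.1556 0.2067] y [0.7943 0.2425 0.557 ] z [ 0.5566  0.0768 -0.8272] F [ 0.6822 -0.6885 -3.7724] w 0.0076
[ 0.6  -0.05  0.3 ] roll 0.0 0.0 [ 1.3701  0.4747 -1.5398  2.0351  0.7926  0.5833  2.7951] p1 10.9 1.4 place [ 1.4688  1.3468 -1.2802  2.3322  2.7337  0.6807  1.619 ] 0.0 0.0 rows 33 margin 0.03
[0.6  0.05 0.35] roll 0.0 0.0 [ 1.2619  0.2669 -1.5444  1.9796  0.5474  0.6051  2.8089] p1 19.2 1.5 place [ 1.4626  1.3287 -1.2681  2.3324  2.7516  0.6733  1.5879] 0.0 0.0 rows 37 margin 0.002
[0.62 0.   0.32] roll 0.0 0.0 [ 1.2315  0.4466 -1.5147  1.9819  0.807   0.6334  2.6924] p1 11.7 1.2 place [ 1.4651  1.336  -1.273   2.3323  2.7443  0.6763  1.6005] 0.0 0.0 rows 35 margin 0.014
[ 0.62 -0.05  0.33] roll 0.0 0.0 [ 1.3437  0.4759 -1.543   1.9573  0.7429  0.6477  2.8434] p1 12.8 1.6 place [ 1.4682  1.3448 -1.2789  2.3322  2.7356  0.6799  1.6157] 0.0 0.0 rows 34 margin 0.027
[0.6  0.1  0.33] roll 0.0 0.0 [ 1.0168  0.2384 -1.3914  1.9972  0.6225  0.577   2.6393] p1 0.0 0.0 place [ 1.4671  1.3416 -1.2768  2.3323  2.7388  0.6785  1.6101] 0.0 0.0 rows 37 margin 0.01
```

View pics/scene4.png

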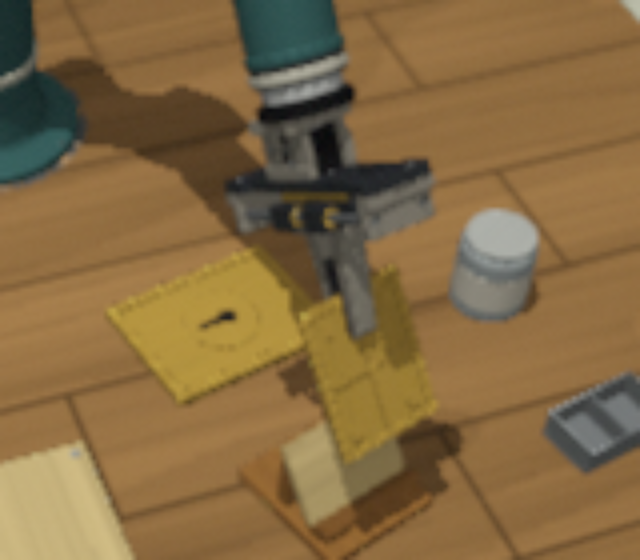

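```bash
cat > s9.py <<'E'
from s8 import *
st(); s,p,r0=pose(); q0=s["q"]; np.save("r0.npy",r0.as_quat())
best=[]
for x in (.6,.64):
  for y0 in (.12,.05):
   for ym in (-.05,-.12):
    for z in (.30,.34):
      q=q0; lg=[]; pts=[np.array([x,y0,z]),np.array([x,(y0*2+ym)/3,z]),np.array([x,(y0+2*ym)/3,z]),np.array([x,ym,z])]
      for f,pt in zip((20,70,125,178),pts): q,er,ar,k=go(q,pt,tgtroll(r0,f),log=lg)
      pp,rp=placePose(phi,d(45)); q4,e4,a4,k=go(q,pp+[0,0,.08],rp,log=lg)
      q5,e5,a5,k=go(q4,*placePose(phi,d(32)),log=lg)
      m=min(np.minimum(x_-LO,HI-x_).min() for _,x_ in lg)
      print(x,y0,ym,z,"roll",round(er,1),round(ar,1),"p1",round(e4,1),round(a4,1),"e",round(e5,1),round(a5,1),q5,"rows",len(lg),"m",round(m,3))
E
python3 s9.py
```

```text
t 12.18 q [-0.0701  0.2357 -0.3389  2.1255  0.822   0.2901 -0.8435] p [0.61   0.1565 0.2096] y [0.7919 0.2421 0.5607] z [ 0.56    0.0785 -0.8248] F [ 1.4144  0.5842 -1.6314] w 0.0079
0.6 0.12 -0.05 0.3 roll 0.0 0.0 p1 15.6 2.1 e 0.0 0.0 [ 1.4664  1.3398 -1.2755  2.3323  2.7406  0.6778  1.607 ] rows 35 m 0.048
0.6 0.12 -0.05 0.34 roll 30.5 8.3 p1 24.1 3.1 e 0.0 0.0 [ 1.4573  1.314  -1.258   2.3326  2.7666  0.6675  1.562 ] rows 38 m 0.006
0.6 0.12 -0.12 0.3 roll 0.0 0.0 p1 17.3 2.9 e 0.0 0.0 [ 1.4678  1.3436 -1.2781  2.3322  2.7367  0.6794  1.6137] rows 34 m 0.001
0.6 0.12 -0.12 0.34 roll 32.1 6.9 p1 17.8 2.5 e 0.0 0.0 [ 1.4635  1.3312 -1.2698  2.3324  2.7491  0.6743  1.5922] rows 37 m 0.006
0.6 0.05 -0.05 0.3 roll 0.0 0.0 p1 20.5 3.0 e 0.0 0.0 [ 1.4639  1.3324 -1.2705  2.3324  2.7479  0.6748  1.5942] rows 37 m 0.013
0.6 0.05 -0.05 0.34 roll 20.6 2.6 p1 19.9 2.4 e 0.0 0.0 [ 1.4632  1.3305 -1.2693  2.3324  2.7498  0.674   1.591 ] rows 39 m 0.027
0.6 0.05 -0.12 0.3 roll 22.0 0.4 p1 12.8 2.4 e 0.0 0.0 [ 1.4711  1.3534 -1.2847  2.3321  2.7272  0.6835  1.6304] rows 35 m 0.045
0.6 0.05 -0.12
[... 452 characters left out ...]
6   2.3321  2.7253  0.6844  1.6338] rows 35 m 0.048
0.64 0.12 -0.12 0.34 roll 28.8 0.7 p1 16.7 2.6 e 0.0 0.0 [ 1.465   1.3355 -1.2727  2.3323  2.7448  0.6761  1.5997] rows 37 m 0.016
0.64 0.05 -0.05 0.3 roll 0.0 0.0 p1 10.1 1.2 e 0.0 0.0 [ 1.4683  1.3451 -1.2791  2.3322  2.7353  0.68    1.6162] rows 37 m 0.08
0.64 0.05 -0.05 0.34 roll 0.0 0.0 p1 11.9 1.2 e 0.0 0.0 [ 1.4689  1.3469 -1.2803  2.3322  2.7335  0.6808  1.6193] rows 39 m 0.052
0.64 0.05 -0.12 0.3 roll 0.0 0.0 p1 16.2 3.0 e 0.0 0.0 [ 1.4667  1.3404 -1.276   2.3323  2.7399  0.6781  1.6081] rows 36 m 0.003
0.64 0.05 -0.12 0.34 roll 28.7 0.7 p1 13.4 2.0 e 0.0 0.0 [ 1.4671  1.3417 -1.2768  2.3323  2.7386  0.6786  1.6103] rows 38 m 0.046
```

```bash
cat > s10.py <<'E'
import sys
from s8 import *
r0=R.from_quat(np.load("r0.npy")); f,x,y,z=map(float,sys.argv[1:5]); st()
log,q=nxt(np.array([x,y,z]),tgtroll(r0,f),vmax=25,wmax=9)
print("low plate corner z",min((fk(x_)[0]+fk(x_)[1].apply([sx*.06,0,.1]))[2] for _,x_ in log for sx in(-1,1)))
E
python3 s10.py 20 .64 .05 .30
```

```text
t 12.18 q [-0.0701  0.2357 -0.3389  2.1255  0.822   0.2901 -0.8435] p [0.61   0.1565 0.2096] y [0.7919 0.2421 0.5607] z [ 0.56    0.0785 -0.8248] F [ 1.4144  0.5842 -1.6314] w 0.0079
sim end [ 0.5286  0.1751 -0.7148  1.9899  0.2832  0.4289  0.2532] err 0.0 0.0 rows 6
[[-0.65, 0.27, -0.37, -0.0, -0.0, -3.3], [-0.66, 0.23, -0.37, 0.0, 0.0, -3.3], [-0.68, 0.2, -0.37, 0.0, -0.0, -3.3], [-0.69, 0.16, -0.37, -0.0, -0.0, -3.3], [-0.69, 0.12, -0.37, 0.0, -0.0, -3.3], [-0.7, 0.08, -0.37, 0.0, -0.0, -3.3]]
low plate corner z 0.1356574890331529
```

step_arm(
  rows=[
    [[-0.65, 0.27, -0.37, 0, 0, -3.3], [-0.66, 0.23, -0.37, 0, 0, -3.3], [-0.68, 0.2, -0.37, 0, 0, -3.3], [-0.69, 0.16, -0.37, 0, 0, -3.3], [-0.69, 0.12, -0.37, 0, 0, -3.3], [-0.7, 0.08, -0.37, 0, 0, -3.3]],
  ],
)

```text
clock: 12.92
tcp_pos: [0.6335, 0.0465, 0.2917]
eef_rot: [0.234, 0.436, 0.854, 0.163]
force: [0.0, 0.6, -2.5]
grip_width: 0.0081
```

```bash
python3 s10.py 75 .64 .015 .30
```

```text
t 12.93 q [ 0.5339  0.1797 -0.717   1.9963  0.283   0.4422  0.2663] p [0.6335 0.0465 0.2917] y [0.6675 0.5676 0.482 ] z [ 0.5416  0.0741 -0.8374] F [ 0.0021  0.5532 -2.4906] w 0.0081
sim end [ 0.8132  0.2292 -0.9603  1.9815  0.3596  0.4433  1.2224] err 0.0 0.0 rows 7
[[-0.15, -0.04, -0.03, -0.1, -0.1, -7.8], [-0.14, -0.06, -0.03, -0.1, -0.1, -7.8], [-0.13, -0.08, -0.03, -0.1, -0.1, -7.8], [-0.12, -0.1, -0.03, -0.1, -0.1, -7.8], [-0.11, -0.12, -0.03, -0.1, -0.1, -7.8], [-0.09, -0.13, -0.03, -0.1, -0.1, -7.8], [-0.07, -0.14, -0.03, -0.1, -0.1, -7.8]]
low plate corner z 0.18356309189785064
```

step_arm(
  rows=[
    [[-0.15, -0.04, -0.03, -0.1, -0.1, -7.8], [-0.14, -0.06, -0.03, -0.1, -0.1, -7.8], [-0.13, -0.08, -0.03, -0.1, -0.1, -7.8], [-0.12, -0.1, -0.03, -0.1, -0.1, -7.8], [-0.11, -0.12, -0.03, -0.1, -0.1, -7.8], [-0.09, -0.13, -0.03, -0.1, -0.1, -7.8], [-0.07, -0.14, -0.03, -0.1, -0.1, -7.8]],
  ],
)

```text
clock: 13.8
tcp_pos: [0.6319, 0.0076, 0.289]
eef_rot: [0.28, -0.016, 0.959, 0.032]
force: [0.5, -0.1, -3.8]
grip_width: 0.0076
```

```bash
python3 s10.py 130 .64 -.02 .30
```

```text
t 13.8 q [ 0.819   0.2374 -0.9589  1.9886  0.3677  0.463   1.2505] p [0.6319 0.0076 0.289 ] y [-0.048   0.9975  0.0519] z [ 0.5356  0.0696 -0.8416] F [ 0.4987 -0.1481 -3.8424] w 0.0076
sim end [ 1.0742  0.3422 -1.2216  1.97    0.5659  0.4932  2.0839] err 0.0 0.0 rows 6
[[-0.07, -0.15, -0.04, 0.1, -0.3, -8.9], [-0.05, -0.16, -0.04, 0.1, -0.3, -8.9], [-0.02, -0.17, -0.04, 0.1, -0.3, -8.9], [0.0, -0.17, -0.04, 0.1, -0.3, -8.9], [0.03, -0.16, -0.04, 0.1, -0.3, -8.9], [0.06, -0.16, -0.04, 0.1, -0.3, -8.9]]
low plate corner z 0.17426735665591608
```

step_arm(
  rows=[
    [[-0.07, -0.15, -0.04, 0.1, -0.3, -8.9], [-0.05, -0.16, -0.04, 0.1, -0.3, -8.9], [-0.02, -0.17, -0.04, 0.1, -0.3, -8.9], [0, -0.17, -0.04, 0.1, -0.3, -8.9], [0.03, -0.16, -0.04, 0.1, -0.3, -8.9], [0.06, -0.16, -0.04, 0.1, -0.3, -8.9]],
  ],
)

```text
clock: 14.55
tcp_pos: [0.6321, -0.0243, 0.2896]
eef_rot: [0.267, -0.456, 0.843, -0.104]
force: [-0.1, -0.0, -3.2]
grip_width: 0.0081
```

```bash
python3 s10.py 178 .64 -.05 .30
```

```text
t 14.55 q [ 1.0729  0.3437 -1.2152  1.9846  0.5803  0.4991  2.0982] p [ 0.6321 -0.0243  0.2896] y [-0.7128  0.563  -0.4184] z [ 0.5447  0.0685 -0.8358] F [-0.1027 -0.0208 -3.2485] w 0.0081
sim end [ 1.2247  0.5005 -1.4189  1.9589  0.8176  0.5938  2.7829] err 0.0 0.0 rows 6
[[0.08, -0.14, -0.03, 0.2, -0.1, -7.7], [0.09, -0.13, -0.03, 0.2, -0.1, -7.7], [0.11, -0.11, -0.03, 0.2, -0.1, -7.7], [0.12, -0.1, -0.03, 0.2, -0.1, -7.7], [0.14, -0.08, -0.03, 0.2, -0.1, -7.7], [0.15, -0.06, -0.03, 0.2, -0.1, -7.7]]
low plate corner z 0.18997125699446876
```

```bash
python3 - <<'E'
from s8 import *
q0=robot.sense()["q"]
for h in (.06,.08,.12):
  for first in (0,1):
    q=q0; lg=[]
    if first:
        r0=R.from_quat(np.load("r0.npy")); q,*_=go(q,np.array([.64,-.05,.3]),tgtroll(r0,178),log=lg)
    pp,rp=placePose(phi,d(45)); q4,e4,a4,k=go(q,pp+[0,0,h],rp,log=lg); n=len(lg)
    q5,e5,a5,k=go(q4,*placePose(phi,d(32)),log=lg)
    print(h,first,q4,e4,a4,"|",q5,round(e5,1),round(a5,1),n,len(lg),min(np.minimum(x_-LO,HI-x_).min() for _,x_ in lg))
    print(pp+[0,0,h])
E
```

```text
0.06 0 [ 1.2484  0.6268 -1.1245  2.198   1.978   0.2219  1.6194] 16.102804876002438 4.138454461418221 | [ 1.4479  1.2893 -1.2408  2.3329  2.7928  0.6584  1.5175] 0.0 0.0 8 12 0.036580529202898004
[ 0.6104 -0.1522  0.1522]
0.06 1 [ 1.3454  0.783  -1.2346  2.2072  2.0369  0.3243  1.7491] 1.4430501759049219e-05 6.03369255191961e-07 | [ 1.4687  1.3463 -1.2799  2.3322  2.7342  0.6805  1.6182] 0.0 0.0 14 18 0.09603392423086654
[ 0.6104 -0.1522  0.1522]
0.08 0 [ 1.2425  0.5517 -1.1272  2.1837  1.7164  0.1844  1.7954] 22.404602707207914 5.81830213232728 | [ 1.4449  1.2819 -1.2355  2.333   2.8009  0.6557  1.5039] 0.0 0.0 7 12 0.018015375970420466
[ 0.6104 -0.1522  0.1722]
0.08 1 [ 1.3253  0.6541 -1.211   2.1855  1.8075  0.2392  1.8976] 10.787525204091239 1.3449981221476186 | [ 1.468   1.3442 -1.2785  2.3322  2.7361  0.6797  1.6147] 0.0 0.0 13 18 0.07722704383090814
[ 0.6104 -0.1522  0.1722]
0.12 0 [ 1.3629  0.5623 -1.2345  2.1681  1.4424  0.1825  2.1616] 6.745124753975617 2.044772758604897 | [ 1.4643  1.3335 -1.2713  2.3324  2.7468  0.6752  1.5962] 0.0 0.0 7 13 0.013883610949369685
[ 0.6104 -0.1522  0.2122]
0.12 1 [ 1.4106  0.639  -1.3167  2.1645  1.4944  0.2592  2.1943] 5.105725724826802 0.8842714677903134 | [ 1.4738  1.3618 -1.2902  2.332   2.7192  0.6871  1.6445] 0.0 0.0 12 18 0.08878751424426684
[ 0.6104 -0.1522  0.2122]
```

Roll first.

step_arm(
  rows=[
    [[0.08, -0.14, -0.03, 0.2, -0.1, -7.7], [0.09, -0.13, -0.03, 0.2, -0.1, -7.7], [0.11, -0.11, -0.03, 0.2, -0.1, -7.7], [0.12, -0.1, -0.03, 0.2, -0.1, -7.7], [0.14, -0.08, -0.03, 0.2, -0.1, -7.7], [0.15, -0.06, -0.03, 0.2, -0.1, -7.7]],
  ],
)

```text
clock: 15.3
tcp_pos: [0.6335, -0.0551, 0.2883]
eef_rot: [-0.203, 0.756, -0.588, 0.204]
force: [-0.4, 0.4, -3.4]
grip_width: 0.0076
```

```bash
python3 - <<'E'
from s8 import *
st()
pp,rp=placePose(phi,d(45)); log,q=nxt(pp+[0,0,.07],rp,vmax=20)
for _,x in log: print(x,fk(x)[0])
im=robot.snapshot("scene")[:,:,::-1]; cv2.imwrite("pics/scene5.png",cv2.resize(im[80:280,220:440],None,fx=3,fy=3))
E
```

```text
t 15.3 q [ 1.2201  0.5009 -1.4043  1.9736  0.8309  0.5954  2.7891] p [ 0.6335 -0.0551  0.2883] y [-0.8066 -0.2261 -0.5461] z [ 0.5464  0.0672 -0.8348] F [-0.3646  0.3731 -3.3915] w 0.0076
sim end [ 1.3486  0.7458 -1.2322  2.2029  1.9915  0.2945  1.7707] err 0.0 0.0 rows 9
[[0.3, 0.4, 0.32, 1.3, 0.0, 1.3], [0.31, 0.4, 0.31, 1.3, 0.0, 1.3], [0.32, 0.4, 0.3, 1.3, 0.0, 1.3], [0.33, 0.4, 0.29, 1.3, 0.0, 1.3], [0.34, 0.4, 0.28, 1.3, 0.0, 1.3], [0.35, 0.4, 0.27, 1.3, 0.0, 1.3], [0.37, 0.41, 0.28, 1.4, 0.0, 1.4], [0.38, 0.41, 0.27, 1.4, 0.0, 1.4]]
[[0.39, 0.41, 0.26, 1.4, 0.0, 1.4]]
[ 1.2352  0.5012 -1.3754  2.0076  0.8577  0.5281  2.7613] [ 0.6306 -0.0658  0.2741]
[ 1.2439  0.4999 -1.3385  2.0398  0.8879  0.4584  2.7301] [ 0.6281 -0.0766  0.2601]
[ 1.2449  0.4963 -1.2919  2.0702  0.9222  0.3854  2.6945] [ 0.6256 -0.0874  0.2462]
[ 1.2358  0.4891 -1.2326  2.099   0.9612  0.3077  2.6525] [ 0.623  -0.0982  0.2322]
[ 1.2118  0.4763 -1.1547  2.1262  1.0062  0.2224  2.6016] [ 0.6205 -0.109   0.2182]
[ 1.2536  0.5403 -1.1912  2.1456  1.2809  0.2304  2.3602] [ 0.6181 -0.1186  0.2056]
[ 1.2853  0.6024 -1.206   2.167   1.5557  0.2369  2.1197] [ 0.6156 -0.1297  0.1914]
[ 1.2941  0.6372 -1.179   2.1872  1.8283  0.2218  1.8691] [ 0.613  -0.1409  0.1768]
[ 1.3486  0.7458 -1.2322  2.2029  1.9915  0.2945  1.7707] [ 0.6104 -0.1522  0.1622]
```

View pics/scene5.png

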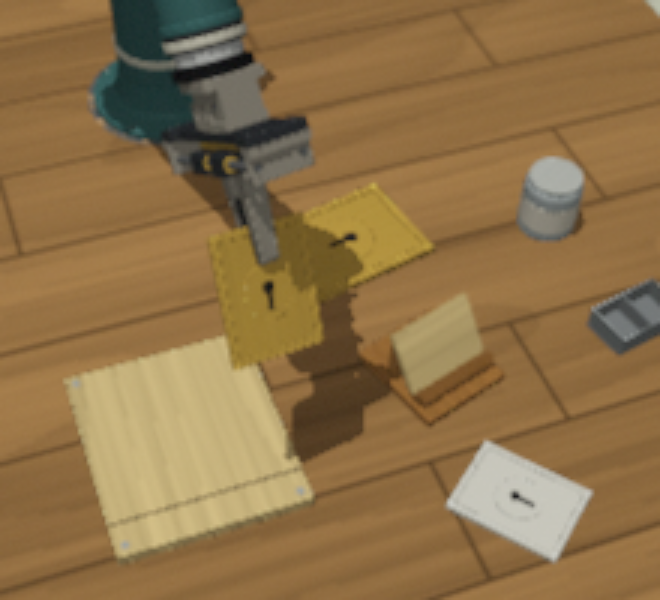

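step_arm(
  rows=[
    [[0.3, 0.4, 0.32, 1.3, 0, 1.3], [0.31, 0.4, 0.31, 1.3, 0, 1.3], [0.32, 0.4, 0.3, 1.3, 0, 1.3], [0.33, 0.4, 0.29, 1.3, 0, 1.3], [0.34, 0.4, 0.28, 1.3, 0, 1.3], [0.35, 0.4, 0.27, 1.3, 0, 1.3], [0.37, 0.41, 0.28, 1.4, 0, 1.4], [0.38, 0.41, 0.27, 1.4, 0, 1.4]],
  ],
)

```text
clock: 16.35
tcp_pos: [0.606, -0.141, 0.1714]
eef_rot: [-0.277, 0.678, -0.641, 0.228]
force: [0.2, -0.7, -2.9]
grip_width: 0.0076
```

```bash
python3 - <<'E'
from s8 import *
st(); q0=robot.sense()["q"]
yw=d(.4)
for s in (.03,.04,.05):
  for cy in (-.155,-.17):
   for th in (28,32,36):
    pp,rp=placePose(phi,d(45),cy=cy,s=s,h=.03,yw=yw); q,e1,a1,_=go(q0,pp,rp,vmax=20); q,e,a,_=go(q,*placePose(phi,d(th),cy=cy,s=s,yw=yw)); P=placePose(phi,d(th),cy=cy,s=s,yw=yw)
    print(s,cy,th,round(e1,1),round(e,1),round(a,1),q,np.minimum(q-LO,HI-q).min(),"body",bodymin(*P))
E
```

```text
t 16.35 q [ 1.2434  0.573  -1.0994  2.1902  1.7359  0.1656  1.9165] p [ 0.606  -0.141   0.1714] y [-0.7437 -0.0245 -0.6681] z [ 0.6645  0.0824 -0.7427] F [ 0.2242 -0.7459 -2.8703] w 0.0076
0.03 -0.155 28 0.0 0.0 0.0 [ 1.5194  1.4426 -1.2588  2.3558  2.8808  0.6927  1.6206] 0.08419798549990576 body 0.025780517733296746
0.03 -0.155 32 0.0 0.9 0.8 [ 1.4738  1.3163 -1.2732  2.3342  2.7205  0.6539  1.611 ] 0.1057549046574846 body 0.03997174977397957
0.03 -0.155 36 0.0 0.0 0.0 [ 1.4404  1.23   -1.2766  2.3132  2.6036  0.6188  1.6134] 0.12679631269460767 body 0.05406568145731687
0.03 -0.17 28 0.0 0.0 0.0 [ 1.5542  1.4523 -1.2681  2.3384  2.8543  0.6518  1.6679] 0.1015956964030642 body 0.025780517733296746
0.03 -0.17 32 0.0 0.8 0.8 [ 1.5063  1.3238 -1.2786  2.3173  2.6973  0.6167  1.6568] 0.12267687874818156 body 0.03997174977397957
0.03 -0.17 36 0.0 0.0 0.0 [ 1.4709  1.235  -1.2786  2.2967  2.5829  0.5838  1.6568] 0.14329818153141805 body 0.05406568145731687
0.04 -0.155 28 0.0 0.0 0.0 [ 1.5401  1.4454 -1.257   2.3738  2.8862  0.6929  1.6258] 0.06622802462329958 body 0.025780517733296746
0.0
[... 721 characters left out ...]
.6315] 0.04850636409595799 body 0.025780517733296746
0.05 -0.155 32 0.0 0.6 0.5 [ 1.5164  1.3279 -1.2747  2.3727  2.7405  0.6602  1.6179] 0.06731427331085671 body 0.03997174977397957
0.05 -0.155 36 0.0 0.0 0.0 [ 1.4801  1.2331 -1.2819  2.3509  2.6165  0.623   1.6165] 0.08907102407996303 body 0.05406568145731687
0.05 -0.17 28 0.0 0.0 0.0 [ 1.5983  1.4606 -1.2665  2.3733  2.8593  0.6505  1.6862] 0.06665101837207743 body 0.025780517733296746
0.05 -0.17 32 0.0 1.1 0.9 [ 1.5478  1.3267 -1.2829  2.3526  2.698   0.617   1.6716] 0.08744090906124047 body 0.03997174977397957
0.05 -0.17 36 0.0 0.0 0.0 [ 1.513   1.2417 -1.2866  2.3337  2.5906  0.5885  1.668 ] 0.10627512728976285 body 0.05406568145731687
```

```bash
cat > pl.py <<'E'
import sys
from s8 import *
from scipy.spatial.transform import Rotation
rel=np.load("rel.npz")
def plateNow():
    _,p,r=pose(); return p+r.apply(rel["t"]), r*R.from_matrix(rel["R"])
def pp(th,h,s=.045,cy=-.165): return placePose(phi,d(th),cy=cy,s=s,h=h,yw=d(.4))
def rep():
    st(); c,Rp=plateNow(); m=Rp.as_matrix()
    cs=[c+Rp.apply([sx*.065,sy*.05,sz*.004]) for sx in(-1,1) for sy in(-1,1) for sz in(-1,1)]
    print("plate c",c,"x",m[:,0],"z",m[:,2],"minz",min(k[2] for k in cs),"lead x",max(k[0] for k in cs))
if __name__=="__main__":
    rep(); th,h,v=map(float,sys.argv[1:4]); log,q=nxt(*pp(th,h),vmax=v,wmax=3 if v<10 else 9)
E
python3 pl.py 45 .03 18
```

```text
t 16.35 q [ 1.2434  0.573  -1.0994  2.1902  1.7359  0.1656  1.9165] p [ 0.606  -0.141   0.1714] y [-0.7437 -0.0245 -0.6681] z [ 0.6645  0.0824 -0.7427] F [ 0.2242 -0.7459 -2.8703] w 0.0076
plate c [ 0.6292 -0.1439  0.1457] x [-0.6697  0.0057  0.7426] z [0.7425 0.0236 0.6695] minz 0.09375367204824331 lead x 0.6763809745754554
sim end [ 1.3902  0.8799 -1.2341  2.2448  2.1709  0.3717  1.7174] err 0.0 0.0 rows 4
[[0.19, 0.38, 0.22, 0.8, -0.1, 0.2], [0.19, 0.38, 0.21, 0.8, -0.1, 0.2], [0.19, 0.38, 0.21, 0.8, -0.1, 0.2], [0.19, 0.39, 0.2, 0.8, -0.1, 0.2]]
```

step_arm(
  rows=[
    [[0.19, 0.38, 0.22, 0.8, -0.1, 0.2], [0.19, 0.38, 0.21, 0.8, -0.1, 0.2], [0.19, 0.38, 0.21, 0.8, -0.1, 0.2], [0.19, 0.39, 0.2, 0.8, -0.1, 0.2], [0, 0, 0, 0, 0, 0]],
  ],
)

```text
clock: 16.98
tcp_pos: [0.5857, -0.1633, 0.1117]
eef_rot: [-0.299, 0.662, -0.646, 0.236]
force: [0.3, 1.0, -2.8]
grip_width: 0.0077
```

```bash
python3 - <<'E'
from pl import *
rep()
c,Rp=plateNow()
for n,b in (("scene",(150,290,220,360)),("top",(120,280,300,440))):
    im=robot.snapshot(n)[:,:,::-1].copy(); big=cv2.resize(im,None,fx=4,fy=4,interpolation=cv2.INTER_CUBIC)
    for sx in(-1,1):
        for sy in(-1,1):
            u=(proj(n,c+Rp.apply([sx*.065,sy*.05,.004]))+.5)*4; cv2.circle(big,tuple(np.round(u).astype(int).tolist()),3,(255,0,255),-1)
    cv2.imwrite(f"pics/{n}6.png",big[b[0]*4:b[1]*4,b[2]*4:b[3]*4])
nxt(*pp(45,.004),vmax=8); nxt(*pp(32,.004),vmax=12)
E
```

```text
t 16.98 q [ 1.3932  0.8991 -1.2308  2.2526  2.1797  0.3871  1.7058] p [ 0.5857 -0.1633  0.1117] y [-0.7142  0.0123 -0.6998] z [ 0.6977  0.0911 -0.7105] F [ 0.3424  0.9626 -2.7787] w 0.0077
plate c [ 0.6099 -0.1659  0.0869] x [-0.7012 -0.003   0.713 ] z [ 0.7129 -0.0131  0.7011] minz 0.03716759516972832 lead x 0.6587350495538676
sim end [ 1.3794  0.967  -1.2232  2.2497  2.2503  0.434   1.7012] err 0.0 0.0 rows 3
[[0.01, 0.12, 0.18, 0.1, -0.0, -0.3], [0.01, 0.12, 0.18, 0.1, -0.0, -0.3], [0.01, 0.12, 0.18, 0.1, -0.0, -0.3]]
sim end [ 1.5342  1.3433 -1.2831  2.3553  2.729   0.6399  1.6519] err 0.0 0.0 rows 4
[[0.01, 0.27, 0.15, 3.3, -0.0, -0.5], [0.01, 0.28, 0.13, 3.3, -0.0, -0.5], [0.01, 0.29, 0.12, 3.3, -0.0, -0.5], [0.01, 0.29, 0.1, 3.3, -0.0, -0.5]]
```

View pics/scene6.png

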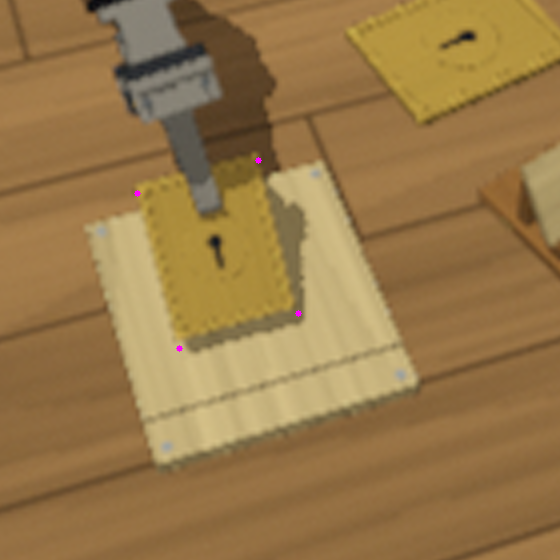

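View pics/top6.png

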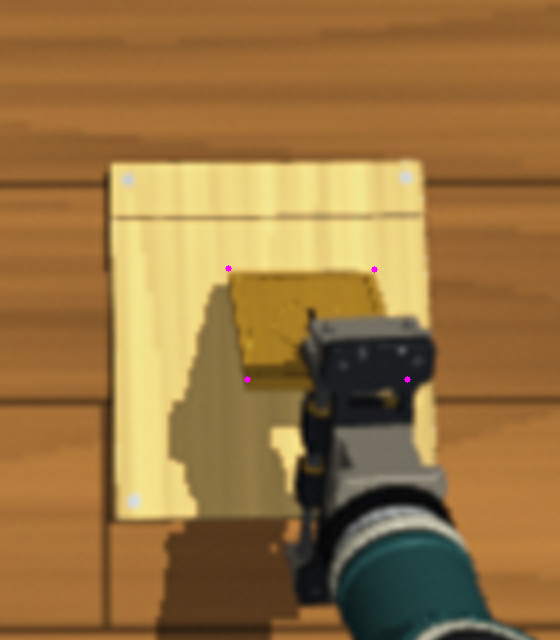

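step_arm(
  rows=[
    [[0.01, 0.12, 0.18, 0.1, 0, -0.3], [0.01, 0.12, 0.18, 0.1, 0, -0.3], [0.01, 0.12, 0.18, 0.1, 0, -0.3], [0, 0, 0, 0, 0, 0]],
  ],
)

```text
clock: 17.58
tcp_pos: [0.5921, -0.1621, 0.0948]
eef_rot: [-0.298, 0.668, -0.637, 0.243]
force: [0.3, -0.4, -3.2]
grip_width: 0.0079
```

```bash
python3 - <<'E'
from pl import *
rep()
nxt(*pp(30,.003),vmax=8,wmax=3)
E
```

```text
t 17.57 q [ 1.3746  0.9662 -1.2232  2.2493  2.2513  0.4398  1.7022] p [ 0.5921 -0.1621  0.0948] y [-0.7069 -0.0107 -0.7073] z [ 0.7038  0.0888 -0.7048] F [ 0.3266 -0.4404 -3.2484] w 0.0079
plate c [ 0.6167 -0.1648  0.0703] x [-0.7086 -0.0007  0.7056] z [0.7056 0.0098 0.7086] minz 0.02126702254200811 lead x 0.6659369906718134
sim end [ 1.5545  1.3994 -1.2746  2.3642  2.7992  0.6549  1.6569] err 0.0 0.0 rows 5
[[0.0, 0.18, 0.02, 3.0, -0.0, -0.2], [0.0, 0.18, 0.01, 3.0, -0.0, -0.2], [0.0, 0.18, -0.0, 3.0, -0.0, -0.2], [0.0, 0.18, -0.01, 3.0, -0.0, -0.2], [0.0, 0.18, -0.02, 3.0, -0.0, -0.2]]
```

step_arm(
  rows=[
    [[0, 0.18, 0.02, 3.0, 0, -0.2], [0, 0.18, 0.01, 3.0, 0, -0.2], [0, 0.18, 0, 3.0, 0, -0.2], [0, 0.18, -0.01, 3.0, 0, -0.2], [0, 0.18, -0.02, 3.0, 0, -0.2], [0, 0, 0, 0, 0, 0]],
  ],
)

```text
clock: 18.32
tcp_pos: [0.5771, -0.1654, 0.0736]
eef_rot: [-0.382, 0.626, -0.594, 0.33]
force: [0.2, -0.4, -3.9]
grip_width: 0.008
```

```bash
python3 - <<'E'
from pl import *
rep()
print(bodymin(*pose()[1:]))
nxt(*pp(30,-.002),vmax=3,wmax=3)
E
```

```text
t 18.32 q [ 1.5541  1.412  -1.2737  2.3616  2.8148  0.6656  1.6551] p [ 0.5771 -0.1654  0.0736] y [-0.4923 -0.0019 -0.8704] z [ 0.8671  0.0857 -0.4906] F [ 0.213  -0.3866 -3.8948] w 0.008
plate c [ 0.6073 -0.1681  0.0566] x [-0.8713  0.0024  0.4907] z [0.4907 0.0011 0.8713] minz 0.02109472413881882 lead x 0.6659506661054108
0.03303674370075009
sim end [ 1.5533  1.4108 -1.2661  2.3622  2.8115  0.6577  1.6581] err 0.0 0.0 rows 2
[[-0.04, 0.09, 0.0, -0.3, -0.2, -0.0], [-0.04, 0.09, 0.01, -0.3, -0.2, -0.0]]
```

step_arm(
  rows=[
    [[0, 0.04, 0.02, 0, 0, 0], [0, 0.04, 0.02, 0, 0, 0], [0, 0.04, 0.02, 0, 0, 0]],
  ],
)

```text
clock: 18.7
tcp_pos: [0.5784, -0.1665, 0.071]
eef_rot: [-0.38, 0.627, -0.594, 0.331]
force: [-0.4, 0.4, -3.1]
grip_width: 0.0074
```

```bash
python3 -c "
from pl import *
rep()"
```

```text
t 18.7 q [ 1.5511  1.4155 -1.2685  2.3578  2.8217  0.6674  1.6562] p [ 0.5784 -0.1665  0.071 ] y [-0.4923 -0.0055 -0.8704] z [ 0.8672  0.0835 -0.491 ] F [-0.3837  0.4019 -3.1089] w 0.0074
plate c [ 0.6086 -0.1693  0.054 ] x [-0.8714  0.0047  0.4906] z [0.4907 0.0046 0.8713] minz 0.01829835049124131 lead x 0.6672485884898682
```

step_arm(
  rows=[
    [[-0.02, 0.04, 0, 0, 0, 0], [-0.02, 0.04, 0, 0, 0, 0], [0, 0.04, 0, 0, 0, 0]],
  ],
)

```text
clock: 19.08
tcp_pos: [0.5768, -0.1653, 0.0685]
eef_rot: [-0.38, 0.627, -0.593, 0.332]
force: [1.1, -0.7, -2.3]
grip_width: 0.008
```

```bash
python3 -c "
from pl import *
rep()"
```

```text
t 19.07 q [ 1.5514  1.4227 -1.2641  2.3611  2.8302  0.673   1.6585] p [ 0.5768 -0.1653  0.0685] y [-0.4918 -0.0079 -0.8707] z [ 0.8673  0.0833 -0.4907] F [ 1.1254 -0.6556 -2.3336] w 0.008
plate c [ 0.607  -0.1681  0.0515] x [-0.8716  0.0049  0.4902] z [0.4902 0.007  0.8716] minz 0.015683293308498707 lead x 0.6656795906545326
```

step_arm(
  rows=[
    [[0, 0.04, 0.02, 0, 0, 0], [0, 0.04, 0.02, 0, 0, 0]],
  ],
)

```text
clock: 19.32
tcp_pos: [0.5774, -0.1651, 0.0678]
eef_rot: [-0.381, 0.627, -0.592, 0.334]
force: [-3.3, -1.0, 2.5]
grip_width: 0.0076
```

```bash
python3 - <<'E'
from pl import *
rep()
c,Rp=plateNow()
for n,b in (("scene",(150,290,220,360)),("top",(120,280,300,440))):
    im=robot.snapshot(n)[:,:,::-1].copy(); big=cv2.resize(im,None,fx=4,fy=4,interpolation=cv2.INTER_CUBIC)
    for sx in(-1,1):
        for sy in(-1,1):
            u=(proj(n,c+Rp.apply([sx*.065,sy*.05,.004]))+.5)*4; cv2.circle(big,tuple(np.round(u).astype(int).tolist()),2,(255,0,255),-1)
    cv2.imwrite(f"pics/{n}7.png",big[b[0]*4:b[1]*4,b[2]*4:b[3]*4])
E
```

```text
t 19.32 q [ 1.5518  1.4295 -1.2624  2.3606  2.8389  0.6748  1.6601] p [ 0.5774 -0.1651  0.0678] y [-0.4881 -0.0095 -0.8727] z [ 0.8694  0.0833 -0.4871] F [-3.2553 -0.9625  2.5392] w 0.0076
plate c [ 0.6077 -0.1679  0.0509] x [-0.8737  0.0048  0.4865] z [0.4865 0.0087 0.8736] minz 0.01527176995269229 lead x 0.6664039402892832
```

View pics/scene7.png

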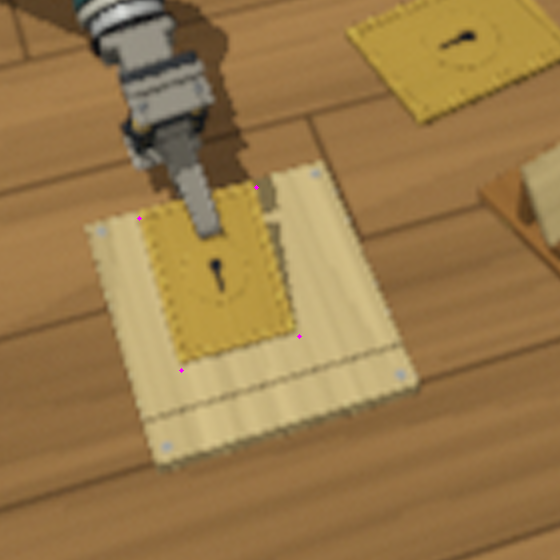

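View pics/top7.png

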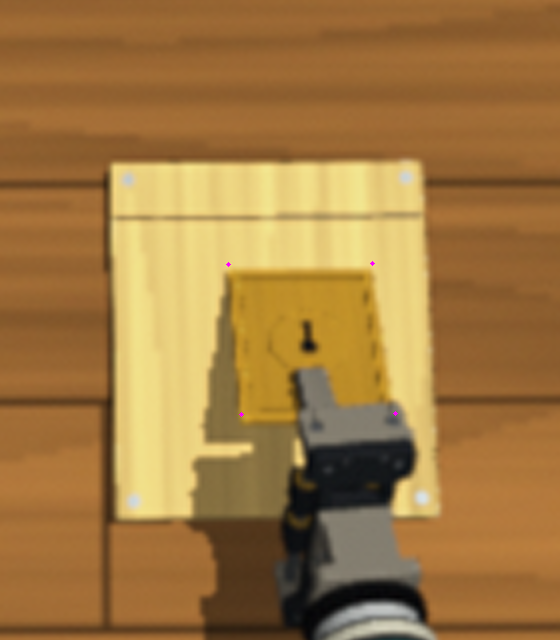

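```bash
cat > piv.py <<'E'
import sys
from pl import *
def piv(deg,px=.661,pz=.018,up=0.):
    _,p,r=pose(); c=np.array([px,p[1],pz]); dr=R.from_rotvec([0,-d(deg)*-1,0]) # placeholder
    dr=R.from_euler("y",-deg,degrees=True)
    return c+dr.apply(p-c)+[0,0,up], dr*r
if __name__=="__main__":
    deg,up=map(float,sys.argv[1:3])
    rep(); P=piv(deg,up=up); print(P[0],P[1].as_matrix()[:,2],"body",bodymin(*P))
    log,q=nxt(*P,vmax=6,wmax=2); print(q,np.minimum(q-LO,HI-q).min())
E
python3 piv.py 4 0.001; python3 piv.py -4 .001
```

```text
t 19.43 q [ 1.5518  1.4296 -1.2624  2.3605  2.8387  0.6747  1.6601] p [ 0.5774 -0.165   0.0677] y [-0.4882 -0.0093 -0.8727] z [ 0.8693  0.0834 -0.4872] F [-1.3729 -1.2467  3.019 ] w 0.008
plate c [ 0.6077 -0.1679  0.0508] x [-0.8736  0.0047  0.4866] z [0.4866 0.0085 0.8736] minz 0.015224482721625604 lead x 0.6664019558750511
[ 0.5742 -0.165   0.0628] [ 0.9012  0.0834 -0.4254] body 0.01369903226647718
sim end [ 1.5943  1.5317 -1.2437  2.3698  2.9671  0.6844  1.6769] err 0.0 0.0 rows 3
[[0.0, 0.06, -0.0, 1.3, 0.0, -0.1], [0.0, 0.06, -0.0, 1.3, 0.0, -0.1], [0.0, 0.06, -0.0, 1.3, 0.0, -0.1]]
[ 1.5943  1.5317 -1.2437  2.3698  2.9671  0.6844  1.6769] 0.07015574146810932
t 19.43 q [ 1.5518  1.4296 -1.2624  2.3605  2.8387  0.6747  1.6601] p [ 0.5774 -0.165   0.0677] y [-0.4882 -0.0093 -0.8727] z [ 0.8693  0.0834 -0.4872] F [-1.3729 -1.2467  3.019 ] w 0.008
plate c [ 0.6077 -0.1679  0.0508] x [-0.8736  0.0047  0.4866] z [0.4866 0.0085 0.8736] minz 0.015224482721625604 lead x 0.6664019558750511
[ 0.5811 -0.165   0.0744] [ 0.8332  0.0834 -0.5466] body 0.04206424219061346
sim end [ 1.5098  1.3177 -1.277   2.3414  2.6998  0.6433  1.6488] err 0.0 0.0 rows 3
[[0.0, -0.09, 0.0, -1.3, -0.0, 0.1], [0.0, -0.09, -0.0, -1.3, -0.0, 0.1], [0.0, -0.09, -0.0, -1.3, -0.0, 0.1]]
[ 1.5098  1.3177 -1.277   2.3414  2.6998  0.6433  1.6488] 0.09856168794709941
```

step_arm(
  rows=[
    [[0, 0.06, 0, 1.3, 0, -0.1], [0, 0.06, 0, 1.3, 0, -0.1], [0, 0.06, 0, 1.3, 0, -0.1], [0, 0, 0, 0, 0, 0]],
  ],
)

```text
clock: 19.92
tcp_pos: [0.5749, -0.1652, 0.0622]
eef_rot: [-0.402, 0.615, -0.579, 0.354]
force: [-1.9, -1.2, 0.2]
grip_width: 0.0077
```

```bash
python3 piv.py 1 0.000
```

```text
t 19.93 q [ 1.5941  1.5335 -1.2425  2.3686  2.9669  0.6834  1.6776] p [ 0.5749 -0.1652  0.0622] y [-0.4271 -0.0081 -0.9042] z [ 0.9007  0.0841 -0.4262] F [-1.942  -1.2374  0.1585] w 0.0077
plate c [ 0.6062 -0.168   0.0474] x [-0.905   0.0041  0.4254] z [0.4254 0.0073 0.905 ] minz 0.015760467463210068 lead x 0.666783925992568
[ 0.5741 -0.1652  0.0607] [ 0.908   0.0841 -0.4105] body 0.00968296197652322
sim end [ 1.6045  1.5582 -1.2374  2.3688  2.9978  0.6825  1.6823] err 0.0 0.0 rows 1
[[0.01, 0.03, 0.01, 1.0, 0.0, -0.1]]
[ 1.6045  1.5582 -1.2374  2.3688  2.9978  0.6825  1.6823] 0.07119857273334818
```

step_arm(
  rows=[
    [[0, 0, 0, 0, 0, 0], [0, 0, 0, 0, 0, 0]],
  ],
  gripper=-0.72,
)

```text
clock: 20.18
tcp_pos: [0.5748, -0.1652, 0.0618]
eef_rot: [-0.401, 0.616, -0.579, 0.354]
force: [-0.7, 0.9, -1.6]
grip_width: 0.0128
```

```bash
cat > snap.py <<'E'
import sys
from pl import *
rep(); k=sys.argv[1]
for n,b in (("scene",(150,290,220,360)),("top",(120,280,300,440))):
    im=robot.snapshot(n)[:,:,::-1].copy(); big=cv2.resize(im,None,fx=4,fy=4,interpolation=cv2.INTER_CUBIC)
    cv2.imwrite(f"pics/{n}{k}.png",big[b[0]*4:b[1]*4,b[2]*4:b[3]*4])
E
python3 snap.py 8
```

```text
t 20.18 q [ 1.5933  1.5319 -1.2419  2.3685  2.9652  0.6833  1.6769] p [ 0.5748 -0.1652  0.0618] y [-0.4288 -0.008  -0.9034] z [ 0.8999  0.0842 -0.4279] F [-0.7196  0.9306 -1.6487] w 0.0128
plate c [ 0.6061 -0.168   0.0469] x [-0.9042  0.0039  0.4271] z [0.4271 0.0071 0.9042] minz 0.015156011250605686 lead x 0.6665799951115486
```

View pics/scene8.png

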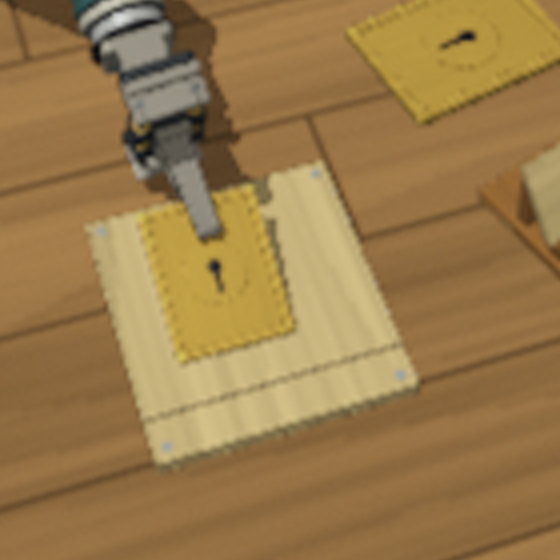

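View pics/top8.png

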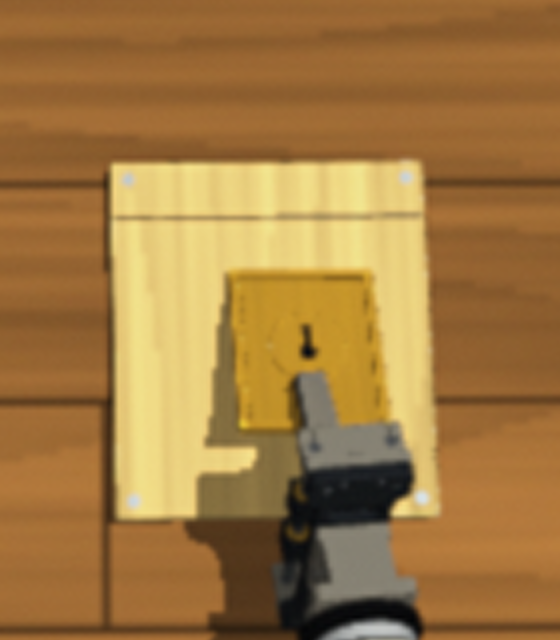

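step_arm(
  rows=[
    [[0, 0, 0, 0, 0, 0], [0, 0, 0, 0, 0, 0]],
  ],
  gripper=-0.5,
)

```text
clock: 20.52
tcp_pos: [0.575, -0.1653, 0.0619]
eef_rot: [-0.401, 0.616, -0.579, 0.354]
force: [0.4, 0.4, -2.2]
grip_width: 0.0229
```

step_arm(
  rows=[
    [[0, 0, 0, 0, 0, 0], [0, 0, 0, 0, 0, 0]],
  ],
  gripper=-0.25,
)

```text
clock: 20.78
tcp_pos: [0.575, -0.1653, 0.0618]
eef_rot: [-0.401, 0.616, -0.579, 0.354]
force: [0.6, 1.3, -2.9]
grip_width: 0.0345
```

```bash
python3 snap.py 9
```

```text
t 20.77 q [ 1.5926  1.5311 -1.242   2.3679  2.9649  0.6832  1.6774] p [ 0.575  -0.1653  0.0618] y [-0.4289 -0.0091 -0.9033] z [ 0.8998  0.0841 -0.4281] F [ 0.605   1.2552 -2.8543] w 0.0345
plate c [ 0.6064 -0.1681  0.047 ] x [-0.9042  0.004   0.4272] z [0.4272 0.0083 0.9041] minz 0.015161687402248568 lead x 0.6668435701958334
```

View pics/scene9.png

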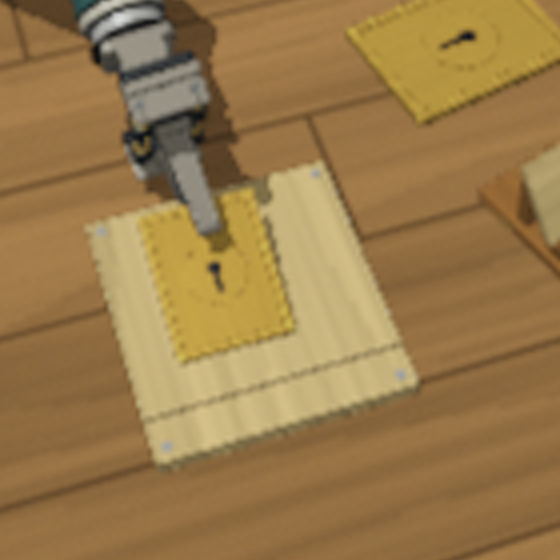

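View pics/top9.png

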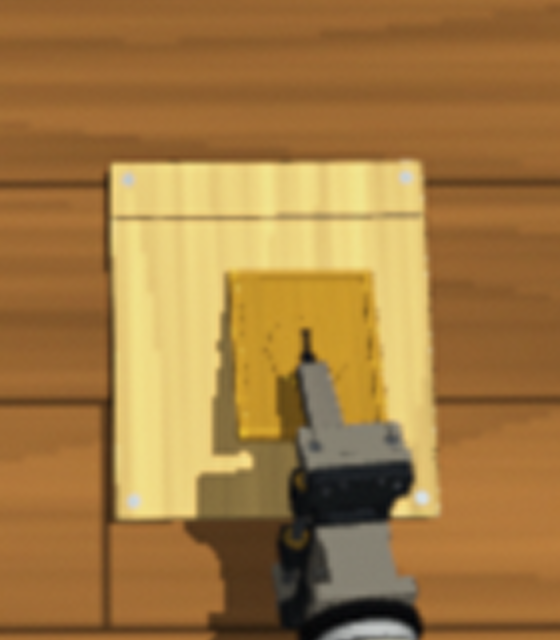

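```bash
cat > rt.py <<'E'
import sys
from pl import *
def tgt(tilt,tx,tz,w,yawdeg=5.4,ty=None):
    _,p,r=pose(); a=d(tilt); f=np.array([np.cos(d(yawdeg)),np.sin(d(yawdeg)),0]); 
    z=np.cos(a)*f-np.sin(a)*Z; y=-(np.sin(a)*f+np.cos(a)*Z); Rt=frame(z,y); 
    tip=np.array([tx,(p+r.apply([0,w/2,0]))[1] if ty is None else ty,tz]); return tip-Rt.apply([0,w/2,0]),Rt
if __name__=="__main__":
    tilt,tx,tz,w,v=map(float,sys.argv[1:6]); rep(); s,p,r=pose(); print("padtip",p+r.apply([0,s["grip_width"]/2,0]))
    P=tgt(tilt,tx,tz,w); log,q=nxt(*P,vmax=v,wmax=3); print(q,np.minimum(q-LO,HI-q).min(),"body",[round(bodymin(*fk(x)),3) for _,x in log])
    print("padtip path",[ (fk(x)[0]+fk(x)[1].apply([0,w/2,0])).round(4)[[0,2]].tolist() for _,x in log])
E
python3 rt.py 35 .546 .037 .046 8
```

```text
t 20.88 q [ 1.5926  1.5311 -1.2419  2.3679  2.9649  0.6832  1.6774] p [ 0.575  -0.1653  0.0618] y [-0.4289 -0.0091 -0.9033] z [ 0.8998  0.0841 -0.4281] F [ 0.2572 -0.4721 -2.2005] w 0.0346
plate c [ 0.6064 -0.1681  0.047 ] x [-0.9042  0.0041  0.4272] z [0.4272 0.0083 0.9041] minz 0.015140723752472038 lead x 0.666848362756095
padtip [ 0.5676 -0.1654  0.0462]
sim end [ 1.521   1.3103 -1.2388  2.3714  2.7211  0.6541  1.6734] err 0.0 0.0 rows 4
[[-0.02, 0.1, -0.09, -2.4, 0.0, -0.4], [-0.02, 0.1, -0.09, -2.4, 0.0, -0.4], [-0.02, 0.1, -0.09, -2.4, 0.0, -0.4], [-0.02, 0.11, -0.08, -2.4, 0.0, -0.4]]
[ 1.521   1.3103 -1.2388  2.3714  2.7211  0.6541  1.6734] 0.06858032902998756 body [np.float64(0.017), np.float64(0.021), np.float64(0.025), np.float64(0.029)]
padtip path [[0.5599, 0.0396], [0.5552, 0.0387], [0.5506, 0.0378], [0.546, 0.037]]
```

step_arm(
  rows=[
    [[0, 0, 0, 0, 0, 0], [-0.02, 0.1, -0.09, -2.4, 0, -0.4], [-0.02, 0.1, -0.09, -2.4, 0, -0.4], [-0.02, 0.1, -0.09, -2.4, 0, -0.4], [-0.02, 0.11, -0.08, -2.4, 0, -0.4]],
  ],
  gripper=0,
)

```text
clock: 21.5
tcp_pos: [0.5586, -0.1638, 0.0551]
eef_rot: [-0.342, 0.655, -0.599, 0.307]
force: [-0.4, 0.6, -2.4]
grip_width: 0.0458
```

```bash
python3 snap.py 10; python3 rt.py 45 .53 .033 .046 8
```

```text
t 21.5 q [ 1.5214  1.3092 -1.2377  2.3715  2.715   0.6505  1.6711] p [ 0.5586 -0.1638  0.0551] y [-0.5753 -0.0477 -0.8166] z [ 0.8127  0.0797 -0.5772] F [-0.3908  0.6242 -2.3622] w 0.0458
plate c [ 0.587  -0.1667  0.0352] x [-0.8188  0.0083  0.5741] z [0.5738 0.0468 0.8177] minz -0.007491832839147859 lead x 0.6435476813403433
t 21.6 q [ 1.5209  1.3079 -1.2384  2.3715  2.7167  0.6507  1.6711] p [ 0.5591 -0.1638  0.056 ] y [-0.5737 -0.0505 -0.8175] z [ 0.8137  0.0793 -0.5759] F [-1.3356  1.2737 -1.8604] w 0.0458
plate c [ 0.5875 -0.1667  0.0362] x [-0.8199  0.0087  0.5725] z [0.5722 0.0496 0.8186] minz -0.006543050041627307 lead x 0.6441787811833172
padtip [ 0.546  -0.1649  0.0373]
sim end [ 1.4292  1.0877 -1.2003  2.3431  2.4426  0.5612  1.6902] err 0.0 0.0 rows 4
[[-0.01, 0.1, -0.05, -2.5, 0.0, -0.1], [-0.01, 0.1, -0.05, -2.5, 0.0, -0.1], [-0.01, 0.11, -0.04, -2.5, 0.0, -0.1], [-0.01, 0.11, -0.04, -2.5, 0.0, -0.1]]
[ 1.4292  1.0877 -1.2003  2.3431  2.4426  0.5612  1.6902] 0.09694746708005919 body [np.float64(0.033), np.float64(0.037), np.float64(0.041), np.float64(0.045)]
padtip path [[0.5414, 0.0357], [0.5376, 0.0348], [0.5338, 0.0339], [0.53, 0.033]]
```

View pics/scene10.png

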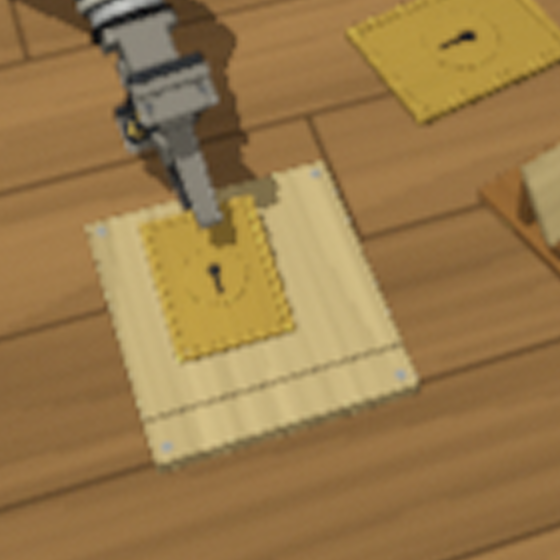

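View pics/top10.png

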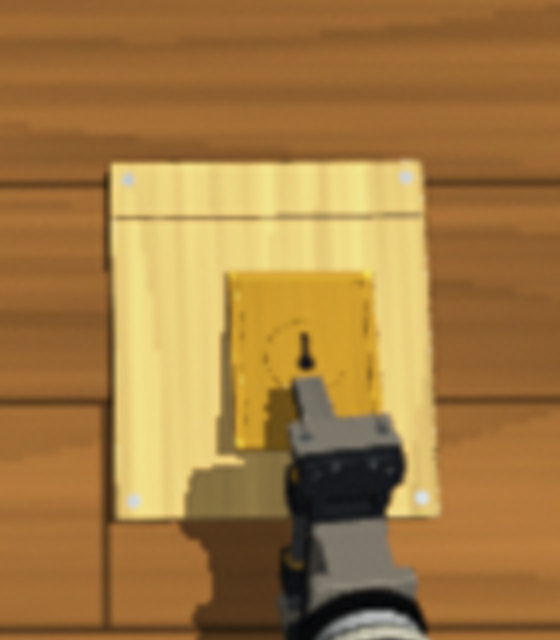

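step_arm(
  rows=[
    [[-0.01, 0.1, -0.05, -2.5, 0, -0.1], [-0.01, 0.1, -0.05, -2.5, 0, -0.1], [-0.01, 0.1, -0.03, -2.5, 0, -0.1], [-0.01, 0.08, -0.01, -2.5, 0, -0.1]],
  ],
)

```text
clock: 22.1
tcp_pos: [0.5466, -0.1625, 0.0474]
eef_rot: [-0.282, 0.685, -0.622, 0.253]
force: [-1.1, 0.3, -1.7]
grip_width: 0.0462
```

```bash
python3 rt.py 58 .534 .0295 .046 8
```

```text
t 22.1 q [ 1.4247  1.0838 -1.1941  2.3392  2.4335  0.5509  1.6948] p [ 0.5466 -0.1625  0.0474] y [-0.709  -0.0667 -0.7021] z [ 0.6984  0.0719 -0.7121] F [-1.149   0.3031 -1.7233] w 0.0462
plate c [ 0.5711 -0.1657  0.023 ] x [-0.7056  0.0159  0.7084] z [0.7077 0.0658 0.7034] minz -0.02875448508084241 lead x 0.6215348241140769
padtip [ 0.5302 -0.164   0.0312]
sim end [ 1.1624  0.7758 -0.9732  2.2295  1.923   0.3298  1.8896] err 0.0 0.0 rows 5
[[0.0, -0.01, 0.06, -2.5, 0.1, 0.0], [0.0, -0.01, 0.06, -2.5, 0.1, 0.0], [0.0, -0.02, 0.06, -2.5, 0.1, 0.0], [0.0, -0.02, 0.06, -2.5, 0.1, 0.0], [0.0, -0.02, 0.06, -2.5, 0.1, 0.0]]
[ 1.1624  0.7758 -0.9732  2.2295  1.923   0.3298  1.8896] 0.17984888445334005 body [np.float64(0.048), np.float64(0.052), np.float64(0.057), np.float64(0.062), np.float64(0.066)]
padtip path [[0.5304, 0.0305], [0.5313, 0.0302], [0.5321, 0.03], [0.5331, 0.0297], [0.534, 0.0295]]
```

step_arm(
  rows=[
    [[0, -0.01, 0.06, -2.5, 0.1, 0], [0, -0.01, 0.06, -2.5, 0.1, 0], [0, -0.02, 0.05, -2.5, 0.1, 0], [0, -0.02, 0.05, -2.5, 0.1, 0], [0, -0.02, 0.05, -2.5, 0.1, 0]],
  ],
)

```text
clock: 22.72
tcp_pos: [0.5504, -0.1599, 0.0395]
eef_rot: [-0.203, 0.712, -0.647, 0.182]
force: [-0.6, 0.9, -0.5]
grip_width: 0.0457
```

```bash
python3 snap.py 11; python3 rt.py 60 .515 .03 .046 5
```

```text
t 22.73 q [ 1.1617  0.7776 -0.9727  2.2346  1.9199  0.3317  1.8909] p [ 0.5504 -0.1599  0.0395] y [-0.8476 -0.0794 -0.5247] z [ 0.522   0.0525 -0.8513] F [-0.6446  0.8927 -0.5289] w 0.0457
plate c [ 0.5689 -0.1638  0.0102] x [-0.53    0.0353  0.8473] z [0.8466 0.0786 0.5263] minz -0.05051294289677713 lead x 0.6091191614139129
t 22.82 q [ 1.1601  0.7758 -0.9736  2.2333  1.9231  0.3329  1.8888] p [ 0.5521 -0.16    0.0409] y [-0.8459 -0.0825 -0.5269] z [ 0.5245  0.0505 -0.8499] F [ 0.3497 -0.1635 -0.5955] w 0.0459
plate c [ 0.5706 -0.1639  0.0117] x [-0.5326  0.0373  0.8456] z [0.8449 0.0817 0.5286] minz -0.049114203572923135 lead x 0.6110735436368561
padtip [ 0.5326 -0.1619  0.0288]
sim end [ 1.1453  0.7258 -0.9408  2.2507  1.8399  0.2992  1.9401] err 0.0 0.0 rows 4
[[-0.01, 0.11, -0.08, -0.4, 0.0, 0.0], [-0.01, 0.11, -0.08, -0.4, 0.0, 0.0], [-0.01, 0.11, -0.08, -0.4, 0.0, 0.0], [-0.01, 0.11, -0.08, -0.4, 0.0, 0.0]]
[ 1.1453  0.7258 -0.9408  2.2507  1.8399  0.2992  1.9401] 0.14923778814232183 body [np.float64(0.067), np.float64(0.068), np.float64(0.069), np.float64(0.07)]
padtip path [[0.5277, 0.0288], [0.5235, 0.0292], [0.5192, 0.0296], [0.515, 0.03]]
```

View pics/top11.png

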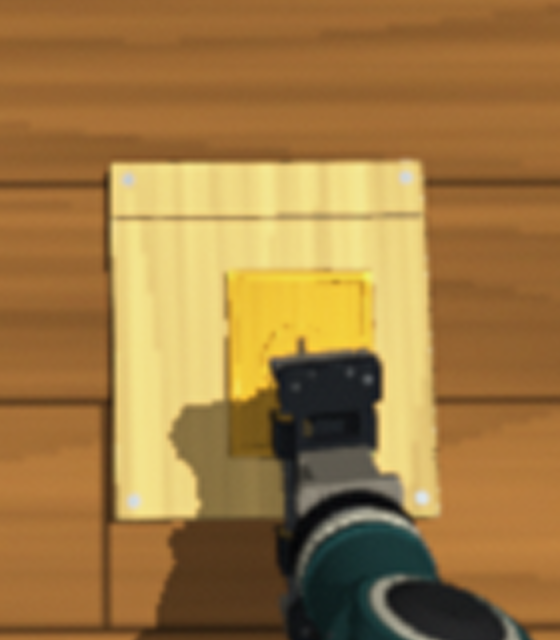

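View pics/scene11.png

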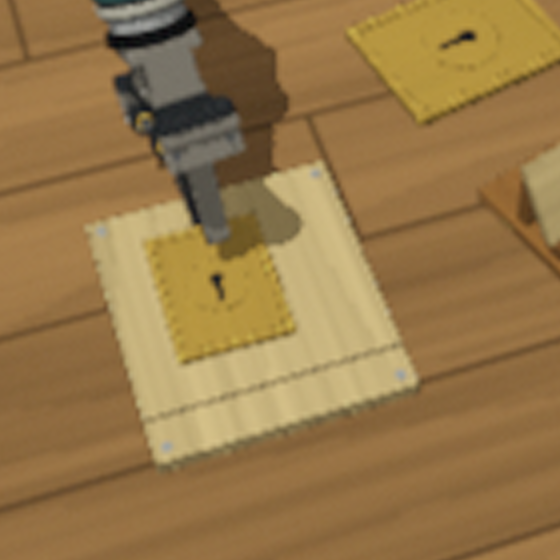

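step_arm(
  rows=[
    [[-0.01, 0.11, -0.08, -0.4, 0, 0], [-0.01, 0.11, -0.08, -0.4, 0, 0], [-0.01, 0.11, -0.08, -0.4, 0, 0], [-0.01, 0.11, -0.08, -0.4, 0, 0], [0, 0, 0, 0, 0, 0]],
  ],
)

```text
clock: 23.45
tcp_pos: [0.5322, -0.1598, 0.0402]
eef_rot: [-0.193, 0.715, -0.649, 0.173]
force: [1.1, -0.2, -0.2]
grip_width: 0.0457
```

```bash
python3 snap.py 12; python3 rt.py 65 .47 .12 .046 25
```

```text
t 23.45 q [ 1.1549  0.7307 -0.9446  2.256   1.8513  0.2982  1.9373] p [ 0.5322 -0.1598  0.0402] y [-0.8619 -0.0825 -0.5003] z [ 0.4977  0.0512 -0.8659] F [ 1.0966 -0.1799 -0.1731] w 0.0457
plate c [ 0.5498 -0.1637  0.0105] x [-0.5059  0.0366  0.8618] z [0.861  0.0817 0.502 ] minz -0.051140431071020696 lead x 0.5887711515708007
t 23.55 q [ 1.1547  0.731  -0.9448  2.2555  1.8516  0.2984  1.9371] p [ 0.5325 -0.1598  0.0403] y [-0.8617 -0.0825 -0.5006] z [ 0.498   0.0513 -0.8657] F [-0.0472 -0.0199 -0.3242] w 0.0461
plate c [ 0.5502 -0.1637  0.0106] x [-0.5062  0.0365  0.8617] z [0.8609 0.0818 0.5022] minz -0.051082054237576155 lead x 0.5891169557856862
padtip [ 0.5127 -0.1617  0.0287]
sim end [ 1.388   0.5467 -1.2059  2.243   0.9392  0.4074  2.7547] err 0.0 0.0 rows 4
[[-0.04, -0.08, -0.82, -1.3, 0.1, 0.0], [-0.04, -0.06, -0.82, -1.3, 0.1, 0.0], [-0.06, -0.06, -0.96, -1.4, -0.0, 0.0], [-0.06, -0.04, -0.96, -1.4, -0.0, 0.0]]
[ 1.388   0.5467 -1.2059  2.243   0.9392  0.4074  2.7547] 0.1653008215408085 body [np.float64(0.094), np.float64(0.111), np.float64(0.14), np.float64(0.17)]
padtip path [[0.5016, 0.0512], [0.4942, 0.0662], [0.4821, 0.0931], [0.47, 0.12]]
```

View pics/scene12.png

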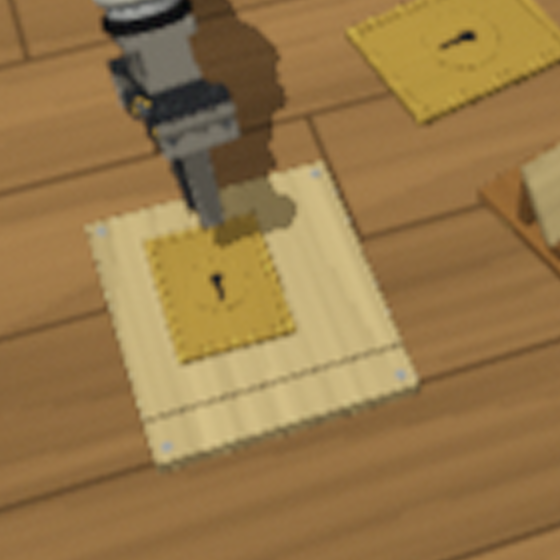

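step_arm(
  rows=[
    [[-0.04, -0.08, -0.82, -1.3, 0.1, 0], [-0.04, -0.06, -0.82, -1.3, 0.1, 0], [-0.06, -0.06, -0.96, -1.4, 0, 0], [-0.06, -0.04, -0.96, -1.4, 0, 0]],
  ],
)

```text
clock: 24.05
tcp_pos: [0.4894, -0.1575, 0.1305]
eef_rot: [-0.158, 0.724, -0.656, 0.143]
force: [0.2, -1.1, -0.2]
grip_width: 0.046
```

```bash
python3 snap.py 13
```

```text
t 24.05 q [ 1.3938  0.552  -1.2206  2.242   0.9367  0.4237  2.7568] p [ 0.4894 -0.1575  0.1305] y [-0.9051 -0.0887 -0.4158] z [ 0.4137  0.0417 -0.9094] F [ 0.1649 -1.0931 -0.2299] w 0.046
plate c [ 0.5041 -0.1617  0.0993] x [-0.4224  0.046   0.9052] z [0.9044 0.0879 0.4176] minz 0.034856314643735675 lead x 0.5382413283640483
```

View pics/scene13.png

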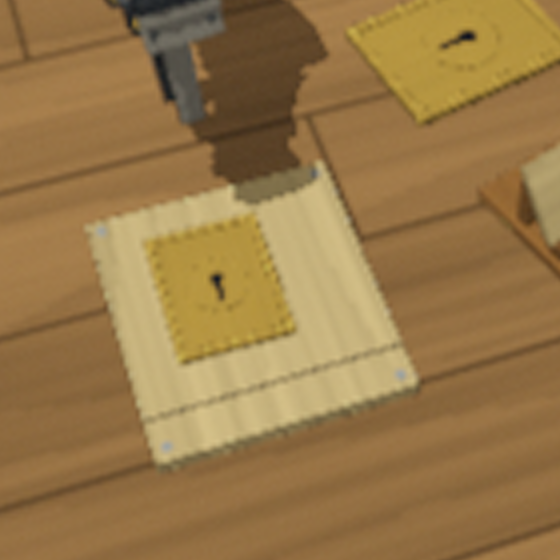

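View pics/top13.png

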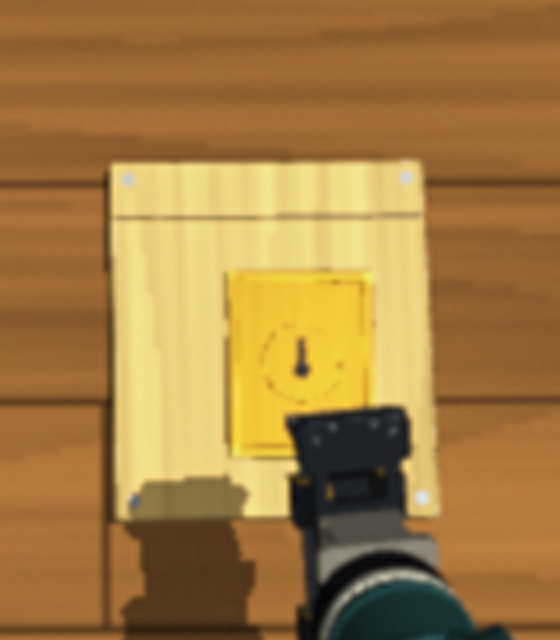

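```bash
cat > meas.py <<'E'
from pl import *
def T(u,v,z=.026): return atz("top",((u+.5)/4-.5+300,(v+.5)/4-.5+120),z)
E
python3 - <<'E'
from meas import *
for c in [(229,271),(372,271),(232,457)]: print(T(*c))
print("line",T(115,217,.018),T(418,214,.018))
E
```

```text
[ 0.6604 -0.1188  0.026 ]
[ 0.66  -0.218  0.026]
[ 0.5312 -0.1178  0.026 ]
line [ 0.7013 -0.0407  0.018 ] [ 0.7026 -0.2535  0.018 ]
```

```bash
cat > dn.py <<'E'
import sys
from pl import *
x,y,z,v=map(float,sys.argv[1:5]); yd=d(float(sys.argv[5]) if len(sys.argv)>5 else .4)
sg=float(sys.argv[6]) if len(sys.argv)>6 else 0
st(); _,p,r=pose()
yv=np.array([-np.sin(yd),np.cos(yd),0])
for s in ((1,-1) if sg==0 else (sg,)):
    print("sign",s); log,q=nxt(np.array([x,y,z]),frame([0,0,-1],s*yv),vmax=v,wmax=9.5)
    print(min(np.minimum(k-LO,HI-k).min() for _,k in log), "minz",min(fk(k)[0][2] for _,k in log))
E
python3 dn.py .49 -.168 .11 25
```

```text
t 24.15 q [ 1.3968  0.5515 -1.2227  2.241   0.9404  0.4212  2.753 ] p [ 0.4909 -0.1585  0.1319] y [-0.9033 -0.0869 -0.4202] z [ 0.4183  0.0403 -0.9074] F [-0.2347  1.0003 -0.682 ] w 0.0461
sign 1
sim end [ 0.8724  0.5195 -0.759   1.9712  0.4783  0.8365  1.4269] err 0.0 0.0 rows 11
[[0.03, 0.03, 0.06, -1.7, 1.9, 8.5], [0.03, 0.03, 0.06, -1.7, 1.9, 8.5], [0.03, 0.02, 0.06, -1.7, 1.9, 8.5], [0.03, 0.01, 0.06, -1.7, 1.9, 8.5], [0.03, 0.01, 0.06, -1.7, 1.9, 8.5], [0.03, -0.0, 0.07, -1.7, 1.9, 8.5], [0.03, -0.01, 0.07, -1.7, 1.9, 8.5], [0.02, -0.01, 0.07, -1.7, 1.9, 8.5]]
[[0.02, -0.02, 0.07, -1.7, 1.9, 8.5], [0.01, -0.02, 0.07, -1.7, 1.9, 8.5], [0.01, -0.03, 0.07, -1.7, 1.9, 8.5]]
0.20689772700696762 minz 0.10999999999732468
sign -1
sim end [ 0.6427  1.0622 -1.0971  2.44    1.7262  0.9266  2.7815] err 319.9 12.38 rows 10
[[0.03, 0.03, 0.06, -2.0, -1.8, -8.3], [0.03, 0.04, 0.06, -2.0, -1.8, -8.3], [0.11, 0.05, -0.05, -2.0, -1.9, -8.4], [0.26, 0.09, -0.18, -1.9, -2.1, -8.5], [0.46, 0.18, -0.36, -1.8, -2.3, -8.7], [0.83, 0.29, -0.48, -2.1, -2.6, -8.9], [1.0, 0.59, -0.79, -2.0, -3.0, -9.2], [1.0, 1.0, -1.0, -1.8, -3.7, -9.6]]
[[1.0, 1.0, -1.0, -1.4, -4.4, -9.5], [1.0, 1.0, -1.0, -0.6, -5.5, -8.9]]
0.0 minz -0.06784321464073761
```

step_arm(
  rows=[
    [[0.03, 0.03, 0.06, -1.7, 1.9, 8.5], [0.03, 0.03, 0.06, -1.7, 1.9, 8.5], [0.03, 0.02, 0.06, -1.7, 1.9, 8.5], [0.03, 0.01, 0.06, -1.7, 1.9, 8.5], [0.03, 0.01, 0.06, -1.7, 1.9, 8.5], [0.03, 0, 0.07, -1.7, 1.9, 8.5], [0.03, -0.01, 0.07, -1.7, 1.9, 8.5], [0.02, -0.01, 0.07, -1.7, 1.9, 8.5]],
  ],
)

```text
clock: 25.15
tcp_pos: [0.4888, -0.1682, 0.1105]
eef_rot: [0.043, -0.202, 0.977, -0.045]
force: [-0.1, -0.2, -0.4]
grip_width: 0.046
```

step_arm(
  rows=[
    [[0.02, -0.02, 0.07, -1.7, 1.9, 8.5], [0.01, -0.02, 0.07, -1.7, 1.9, 8.5], [0.01, -0.03, 0.07, -1.7, 1.9, 8.5], [0, 0, 0, 0, 0, 0]],
  ],
)

```text
clock: 25.65
tcp_pos: [0.4891, -0.1723, 0.1008]
eef_rot: [-0.007, 0.026, 1.0, -0.002]
force: [-0.3, 0.3, 0.5]
grip_width: 0.0458
```

```bash
python3 dn.py .492 -.168 .05 15 .4 1; python3 snap.py 14
```

```text
t 25.65 q [ 0.8474  0.5317 -0.7259  1.9679  0.482   0.8333  1.3698] p [ 0.4891 -0.1723  0.1008] y [ 0.0523  0.9986 -0.0051] z [-0.014  -0.0044 -0.9999] F [-0.2682  0.3158  0.5395] w 0.0458
sign 1.0
sim end [ 0.805   0.6087 -0.6809  1.9982  0.5693  0.7312  1.3517] err 0.0 0.0 rows 4
[[-0.03, 0.04, 0.42, -0.1, -0.2, -0.9], [-0.03, 0.04, 0.42, -0.1, -0.2, -0.9], [-0.03, 0.04, 0.42, -0.1, -0.2, -0.9], [-0.03, 0.04, 0.42, -0.1, -0.2, -0.9]]
0.44180193448016913 minz 0.05000000000042126
t 25.65 q [ 0.8474  0.5317 -0.7259  1.9679  0.482   0.8333  1.3698] p [ 0.4891 -0.1723  0.1008] y [ 0.0523  0.9986 -0.0051] z [-0.014  -0.0044 -0.9999] F [-0.2682  0.3158  0.5395] w 0.0458
plate c [ 0.4829 -0.1722  0.0666] x [0.102  0.0016 0.9948] z [-0.053  -0.9986  0.0071] minz -0.003212424253464588 lead x 0.5394474129631984
```

View pics/top14.png

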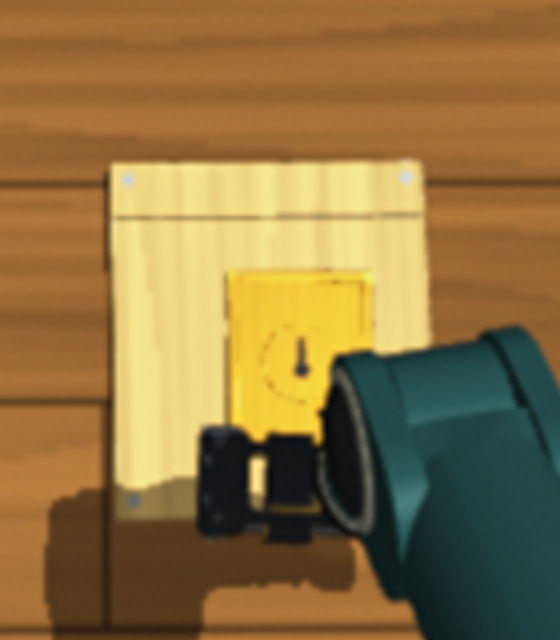

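step_arm(
  rows=[
    [[-0.03, 0.04, 0.42, -0.1, -0.2, -0.9], [-0.03, 0.04, 0.42, -0.1, -0.2, -0.9], [-0.03, 0.04, 0.42, -0.1, -0.2, -0.9], [-0.03, 0.04, 0.42, -0.1, -0.2, -0.9], [0, 0, 0, 0, 0, 0]],
  ],
)

```text
clock: 26.38
tcp_pos: [0.4905, -0.1659, 0.0461]
eef_rot: [-0.0, -0.011, 1.0, 0.001]
force: [-0.6, -0.1, -0.3]
grip_width: 0.0458
```

```bash
python3 dn.py .498 -.168 .0225 8 .4 1
```

```text
t 26.38 q [ 0.805   0.6144 -0.6821  2.0039  0.5765  0.7236  1.3582] p [ 0.4905 -0.1659  0.0461] y [-0.022   0.9998  0.0028] z [-0.0002  0.0028 -1.    ] F [-0.6156 -0.0517 -0.3479] w 0.0458
sign 1.0
sim end [ 0.7688  0.657  -0.6423  1.9939  0.612   0.6903  1.3158] err 0.0 0.0 rows 4
[[-0.06, -0.02, 0.2, 0.0, -0.0, 0.2], [-0.06, -0.02, 0.2, 0.0, -0.0, 0.2], [-0.06, -0.02, 0.2, 0.0, -0.0, 0.2], [-0.06, -0.02, 0.2, 0.0, -0.0, 0.2]]
0.43834320559039996 minz 0.022499999999902272
```

step_arm(
  rows=[
    [[-0.06, -0.02, 0.2, 0, 0, 0.2], [-0.06, -0.02, 0.2, 0, 0, 0.2], [-0.06, -0.02, 0.2, 0, 0, 0.2], [-0.05, -0.02, 0.18, 0, 0, 0.2], [0, 0, 0, 0, 0, 0]],
  ],
)

```text
clock: 27.0
tcp_pos: [0.4989, -0.1686, 0.0216]
eef_rot: [0.001, -0.003, 1.0, 0.001]
force: [-0.4, 0.3, 0.5]
grip_width: 0.046
```

```bash
python3 dn.py .545 -.168 .0225 9 .4 1; python3 snap.py 15
```

```text
t 27.0 q [ 0.7707  0.6597 -0.6422  1.9926  0.6118  0.6881  1.318 ] p [ 0.4989 -0.1686  0.0216] y [-0.0067  1.      0.0022] z [ 0.0013  0.0022 -1.    ] F [-0.4252  0.3105  0.512 ] w 0.046
sign 1.0
sim end [ 0.7227  0.7105 -0.6365  1.8859  0.6071  0.7472  1.3185] err 0.0 0.0 rows 6
[[-0.26, 0.0, -0.0, 0.0, 0.0, -0.0], [-0.26, 0.0, -0.01, 0.0, 0.0, -0.0], [-0.26, 0.0, -0.01, 0.0, 0.0, -0.0], [-0.26, 0.0, -0.01, 0.0, 0.0, -0.0], [-0.26, 0.0, -0.01, 0.0, 0.0, -0.0], [-0.26, 0.0, -0.01, 0.0, 0.0, -0.0]]
0.46483820007872034 minz 0.021699944038665493
t 27.0 q [ 0.7707  0.6597 -0.6422  1.9926  0.6118  0.6881  1.318 ] p [ 0.4989 -0.1686  0.0216] y [-0.0067  1.      0.0022] z [ 0.0013  0.0022 -1.    ] F [-0.4252  0.3105  0.512 ] w 0.046
plate c [ 0.4932 -0.1686 -0.0127] x [0.0868 0.0002 0.9962] z [ 0.006  -1.     -0.0003] minz -0.08183780122351468 lead x 0.5486606222303676
```

View pics/scene15.png

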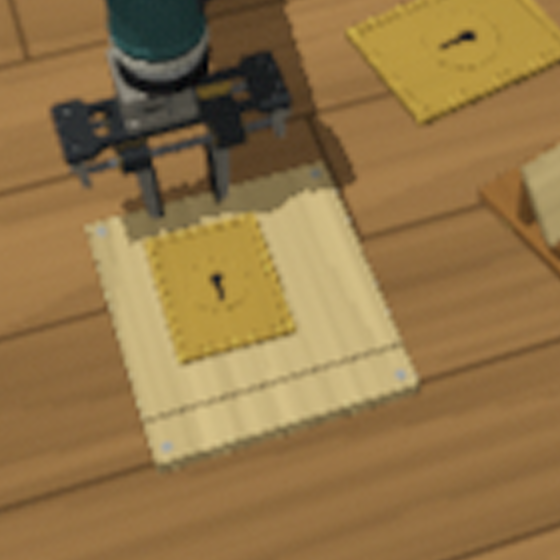

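step_arm(
  rows=[
    [[-0.26, 0, 0, 0, 0, 0], [-0.26, 0, -0.01, 0, 0, 0], [-0.26, 0, -0.01, 0, 0, 0], [-0.26, 0, -0.01, 0, 0, 0], [-0.26, 0, -0.01, 0, 0, 0], [-0.2, 0, -0.01, 0, 0, 0], [0, 0, 0, 0, 0, 0]],
  ],
)

```text
clock: 27.98
tcp_pos: [0.5466, -0.1683, 0.0235]
eef_rot: [0.0, -0.003, 1.0, 0.001]
force: [0.6, -0.0, -0.9]
grip_width: 0.0461
```

```bash
python3 snap.py 16
```

```text
t 27.98 q [ 0.7247  0.7115 -0.6389  1.8818  0.6043  0.7505  1.3219] p [ 0.5466 -0.1683  0.0235] y [-0.0066  1.      0.002 ] z [ 0.0002  0.002  -1.    ] F [ 0.6006 -0.0381 -0.8862] w 0.0461
plate c [ 0.5409 -0.1683 -0.0108] x [0.0879 0.0004 0.9961] z [ 0.0059 -1.     -0.0001] minz -0.07995428627729509 lead x 0.5964155507188081
```

View pics/scene16.png

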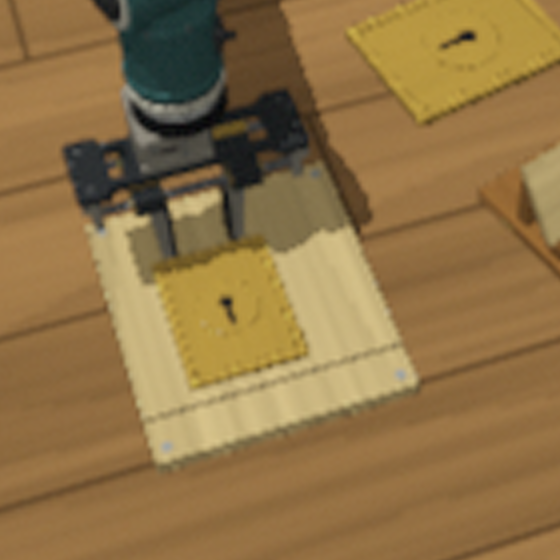

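View pics/top16.png

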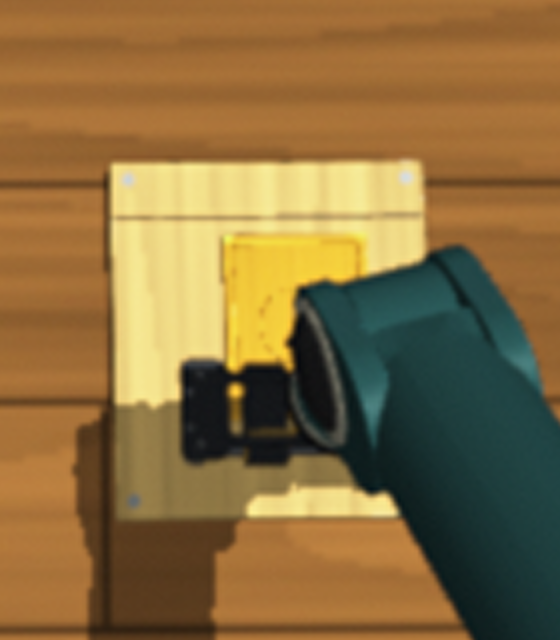

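```bash
cat > edge.py <<'E'
from pl import *
im=robot.snapshot("top").astype(float)
def edges(cols,r0=165,r1=190):
    E=[];L=[]
    for c in cols:
        b=im[r0:r1,c,2]  # blue: board bright, plate dark
        g=im[:,c,:].sum(1)
        # line: min of sum within rows 168..178
        seg=g[169:179]; base=np.median(g[164:169]); w=np.clip(base-seg-20,0,None)
        # restrict to the dip around the line
        k=int(np.argmax(w[2:8]))+2; kk=np.arange(max(0,k-1),min(len(w),k+2)); L.append((c,169+(w[kk]*kk).sum()/w[kk].sum()))
    return L
if __name__=="__main__":
    import sys
    for c in (360,370,380,388):
        print(c,"B",im[166:186,c,2].astype(int).tolist(),"R",im[166:186,c,0].astype(int).tolist())
E
python3 edge.py
```

```text
360 B [133, 134, 133, 133, 134, 135, 134, 125, 98, 125, 138, 127, 87, 64, 62, 53, 55, 57, 57, 58] R [239, 240, 240, 240, 240, 241, 242, 233, 186, 232, 243, 236, 211, 235, 241, 229, 236, 240, 240, 240]
370 B [131, 132, 132, 132, 132, 133, 129, 111, 102, 124, 136, 128, 94, 67, 66, 60, 58, 58, 60, 59] R [238, 238, 238, 238, 239, 239, 236, 207, 188, 232, 241, 237, 231, 239, 244, 243, 242, 242, 243, 243]
380 B [129, 130, 128, 129, 129, 129, 125, 108, 99, 121, 129, 122, 93, 64, 55, 58, 58, 60, 61, 60] R [236, 236, 236, 236, 237, 236, 233, 202, 183, 228, 236, 233, 232, 237, 235, 240, 243, 243, 243, 243]
388 B [149, 148, 147, 148, 149, 148, 144, 123, 113, 138, 150, 142, 106, 67, 52, 52, 57, 57, 58, 58] R [246, 245, 245, 245, 246, 246, 244, 221, 201, 240, 246, 245, 243, 239, 229, 234, 238, 239, 241, 240]
```

```bash
python3 - <<'E'
from h import *
for c,e,l in ((360,177.75,174.0),(370,177.9,173.8),(380,177.85,173.8),(388,177.95,173.8)):
    print(c,"edge z.026",atz("top",(c,e),.026),"line",atz("top",(c,l),.018), "diff mm",1000*(atz("top",(c,l),.018)-atz("top",(c,e),.026))[0])
E
```

```text
360 edge z.026 [ 0.6878 -0.1282  0.026 ] line [ 0.7006 -0.1294  0.018 ] diff mm 12.788588483339858
370 edge z.026 [ 0.6873 -0.156   0.026 ] line [ 0.7011 -0.1575  0.018 ] diff mm 13.79727500722161
380 edge z.026 [ 0.6873 -0.1839  0.026 ] line [ 0.701  -0.1856  0.018 ] diff mm 13.656638791558763
388 edge z.026 [ 0.6869 -0.2062  0.026 ] line [ 0.7009 -0.208   0.018 ] diff mm 13.944543116449326
```

step_arm(
  rows=[
    [[-0.1, 0, 0, 0, 0, 0], [-0.1, 0, 0, 0, 0, 0], [-0.1, 0, 0, 0, 0, 0], [0, 0, 0, 0, 0, 0]],
  ],
)

```text
clock: 28.62
tcp_pos: [0.5539, -0.1687, 0.0235]
eef_rot: [-0.002, -0.003, 1.0, 0.001]
force: [-1.1, 0.1, 1.4]
grip_width: 0.0459
```

```bash
python3 -c "
from pl import *
st()"; python3 edge.py
```

```text
t 28.62 q [ 0.7163  0.721  -0.6373  1.8619  0.6029  0.7643  1.323 ] p [ 0.5539 -0.1687  0.0235] y [-0.0061  1.      0.0012] z [-0.0032  0.0012 -1.    ] F [-1.0796  0.1311  1.3839] w 0.0459
360 B [133, 134, 134, 134, 135, 134, 136, 126, 99, 122, 111, 71, 42, 52, 58, 58, 58, 57, 57, 58] R [240, 240, 240, 240, 240, 241, 242, 234, 187, 232, 242, 236, 197, 231, 240, 240, 240, 241, 241, 241]
370 B [132, 132, 132, 132, 132, 133, 129, 111, 102, 114, 80, 56, 47, 53, 59, 59, 58, 59, 58, 59] R [238, 238, 238, 238, 238, 239, 236, 208, 188, 233, 242, 238, 218, 236, 243, 243, 242, 243, 243, 243]
380 B [128, 130, 128, 128, 129, 129, 126, 110, 101, 111, 83, 60, 47, 56, 61, 59, 59, 60, 58, 53] R [236, 236, 236, 236, 237, 236, 233, 203, 183, 230, 242, 240, 219, 237, 243, 243, 243, 245, 242, 183]
388 B [148, 148, 148, 148, 147, 148, 144, 123, 105, 96, 74, 68, 55, 56, 57, 57, 59, 58, 57, 53] R [246, 246, 246, 246, 246, 246, 244, 223, 185, 209, 238, 241, 231, 237, 241, 240, 240, 243, 239, 164]
```

```bash
cat > fit.py <<'E'
from pl import *
def cross(v,lev):
    for i in range(len(v)-1):
        if v[i]>=lev>v[i+1]: return i+(v[i]-lev)/(v[i]-v[i+1])
def top(im):
    im=im.astype(float); pts=[]
    for c in range(359,393):
        b=im[:,c,2]; hi=np.median(b[165:171]); v=b[175:183]; lo=58; x=cross(v,(hi+lo)/2) if v[0]>=(hi+lo)/2 else 0
        if x: pts.append((c,175+x))
    return np.array(pts)
def linefit(im):
    im=im.astype(float); out=[]
    for c in list(range(331,354))+list(range(396,402)):
        g=im[:,c,:].sum(1); w=np.clip(np.median(g[164:170])-g[170:179],0,None); w[w<25]=0
        if w.sum()>30: out.append((c,170+(w*np.arange(9)).sum()/w.sum()))
    return np.array(out)
if __name__=="__main__":
    st(); im=robot.snapshot("top"); P=top(im); L=linefit(im)
    l=np.polyfit(L[:,0],L[:,1],1); print("line px",l,"n",len(L),"res",np.std(L[:,1]-np.polyval(l,L[:,0])))
    if len(P)>3:
        e=np.polyfit(P[:,0],P[:,1],1); print("edge",e,"res",np.std(P[:,1]-np.polyval(e,P[:,0])),len(P)); print(P[:,1].round(2).tolist())
        a=[atz("top",(c,np.polyval(e,c)),.026) for c in (359,391)]; b=[atz("top",(c,np.polyval(l,c)),.018) for c in (359,391)]
        print("gap mm",[(1000*(q-p)[0]).round(2) for p,q in zip(a,b)],"yaw deg edge/line",[np.degrees(np.arctan2(-(k[0]-k[1])[0],(k[0]-k[1])[1])).round(2) for k in (a,b)])
    s=robot.snapshot("scene")[:,:,::-1]; cv2.imwrite("pics/sc_fit.png",cv2.resize(s[190:270,240:330],None,fx=7,fy=7,interpolation=cv2.INTER_NEAREST))
    t=im[:,:,::-1]; cv2.imwrite("pics/tp_fit.png",cv2.resize(t[160:195,325:415],None,fx=8,fy=8,interpolation=cv2.INTER_NEAREST))
E
python3 fit.py
```

```text
t 28.68 q [ 0.7163  0.721  -0.6373  1.862   0.6029  0.7641  1.323 ] p [ 0.5539 -0.1687  0.0235] y [-0.0061  1.      0.0012] z [-0.0031  0.0012 -1.    ] F [-1.5224 -0.5261  1.0045] w 0.0459
line px [ -0.0104 177.5423] n 29 res 0.09989346277869209
edge [ -0.0049 177.6053] res 0.4720880872959527 28
[176.0, 176.38, 176.45, 176.44, 176.22, 175.68, 175.55, 175.57, 175.6, 175.62, 175.6, 175.62, 175.61, 175.61, 175.64, 175.64, 175.58, 175.61, 175.6, 175.53, 175.55, 175.6, 175.65, 175.66, 175.62, 175.55, 175.04, 177.67]
gap mm [np.float64(7.89), np.float64(8.4)] yaw deg edge/line [np.float64(0.07), np.float64(0.4)]
```

View pics/sc_fit.png

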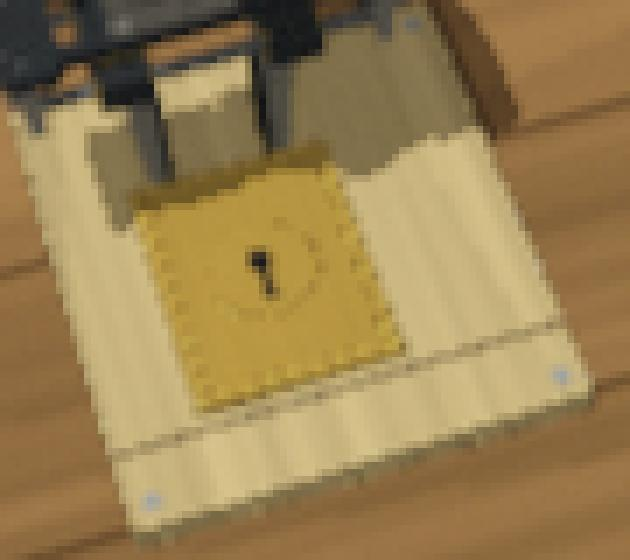

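View pics/tp_fit.png

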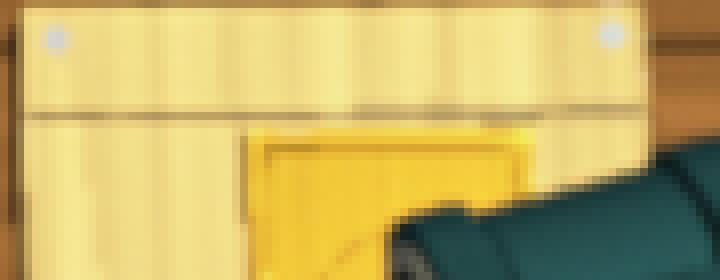

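```bash
python3 - <<'E'
from h import *
def S(u,v,z=.018): return atz("scene",((u+.5)/7-.5+240,(v+.5)/7-.5+190),z)
for e,l in (((200,412),(200,429)),((405,355),(405,370)),((300,384),(300,400))): print(S(*e),S(*l)); 
E
```

```text
[ 0.6904 -0.214   0.018 ] [ 0.6991 -0.2163  0.018 ]
[ 0.6923 -0.1155  0.018 ] [ 0.7001 -0.118   0.018 ]
[ 0.6912 -0.1663  0.018 ] [ 0.6995 -0.1687  0.018 ]
```

step_arm(
  rows=[
    [[-0.07, 0, 0, 0, 0, 0], [-0.07, 0, 0, 0, 0, 0], [-0.06, 0, 0, 0, 0, 0], [0, 0, 0, 0, 0, 0], [0, 0, 0, 0, 0, 0]],
  ],
)

```text
clock: 29.4
tcp_pos: [0.5593, -0.1687, 0.0235]
eef_rot: [-0.003, -0.003, 1.0, 0.0]
force: [-2.3, 0.3, 2.4]
grip_width: 0.0463
```

```bash
python3 fit.py
```

```text
t 29.4 q [ 0.7103  0.7281 -0.6364  1.8476  0.6021  0.7734  1.3238] p [ 0.5593 -0.1687  0.0235] y [-0.006   1.      0.0009] z [-0.0051  0.0009 -1.    ] F [-2.2942  0.3322  2.4038] w 0.0463
line px [ -0.0069 176.3517] n 29 res 0.14632562621573006
```

View pics/sc_fit.png

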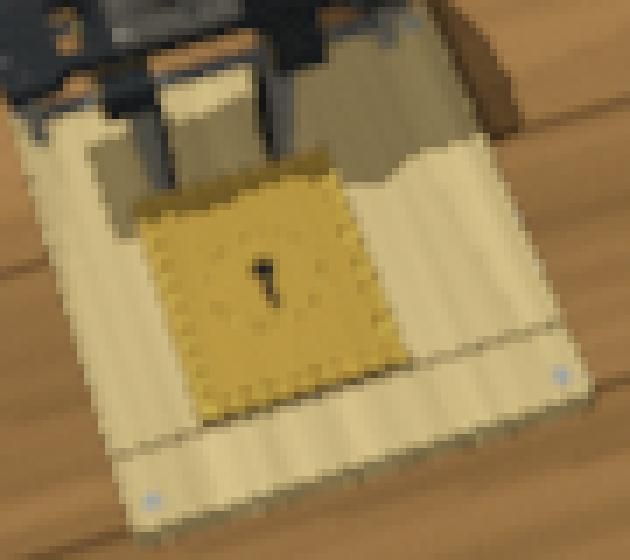

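View pics/tp_fit.png

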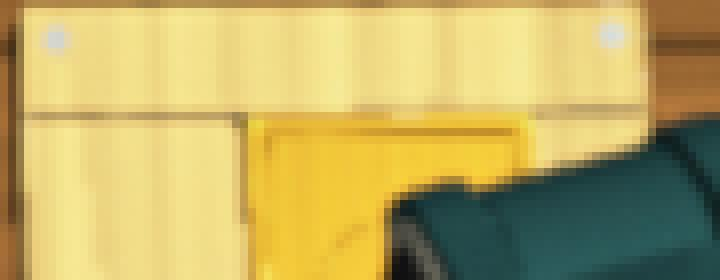

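step_arm(
  rows=[
    [[-0.04, 0, 0, 0, 0, 0], [-0.04, 0, 0, 0, 0, 0], [0, 0, 0, 0, 0, 0], [0, 0, 0, 0, 0, 0]],
  ],
)

```text
clock: 30.0
tcp_pos: [0.5616, -0.1688, 0.0234]
eef_rot: [-0.003, -0.003, 1.0, 0.0]
force: [-3.0, 0.4, 1.5]
grip_width: 0.0461
```

```bash
python3 fit.py
```

```text
t 30.0 q [ 0.7079  0.731  -0.6359  1.8417  0.6018  0.7768  1.3242] p [ 0.5616 -0.1688  0.0234] y [-0.0059  1.      0.0008] z [-0.0055  0.0008 -1.    ] F [-2.9901  0.4395  1.5468] w 0.0461
line px [  0.0223 166.3933] n 29 res 0.2939740911427601
```

View pics/sc_fit.png

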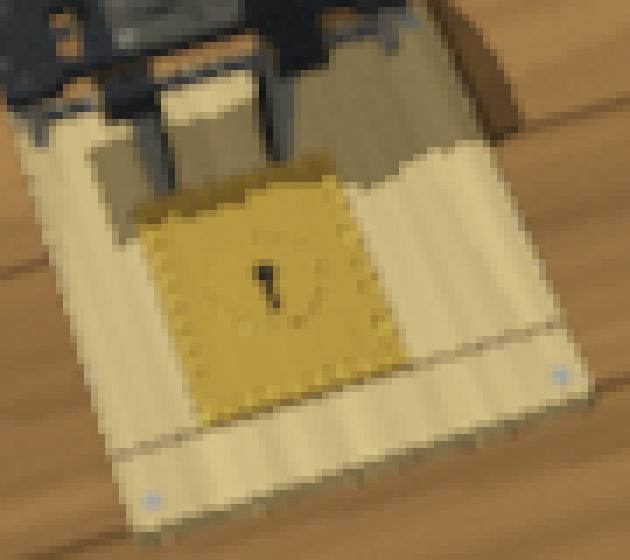

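step_arm(
  rows=[
    [[0.2, 0, 0, 0, 0, 0], [0.3, 0, 0, 0, 0, 0], [0.3, 0, 0, 0, 0, 0], [0.2, 0, -0.5, 0, 0, 0], [0.2, 0, -0.9, 0, 0, 0], [0.2, 0, -0.9, 0, 0, 0], [0.2, 0, -0.9, 0, 0, 0], [0.2, 0, -0.9, 0, 0, 0]],
  ],
)

```text
clock: 31.1
tcp_pos: [0.5054, -0.1686, 0.1526]
eef_rot: [-0.001, -0.004, 1.0, 0.001]
force: [0.8, 0.5, 0.5]
grip_width: 0.0462
```

```bash
python3 fit.py; python3 - <<'E'
from h import *
im=robot.snapshot("top")[:,:,::-1]; cv2.imwrite("pics/top_full.png",im)
im=robot.snapshot("scene")[:,:,::-1]; cv2.imwrite("pics/scene_full.png",im)
E
```

```text
t 31.1 q [ 0.8882  0.4843 -0.7933  1.9049  0.4256  0.9308  1.4688] p [ 0.5054 -0.1686  0.1526] y [-0.0073  1.      0.001 ] z [-0.002  0.001 -1.   ] F [0.8238 0.4753 0.4871] w 0.0462
line px [ -0.0104 177.5333] n 29 res 0.1021555827383081
```

View pics/sc_fit.png

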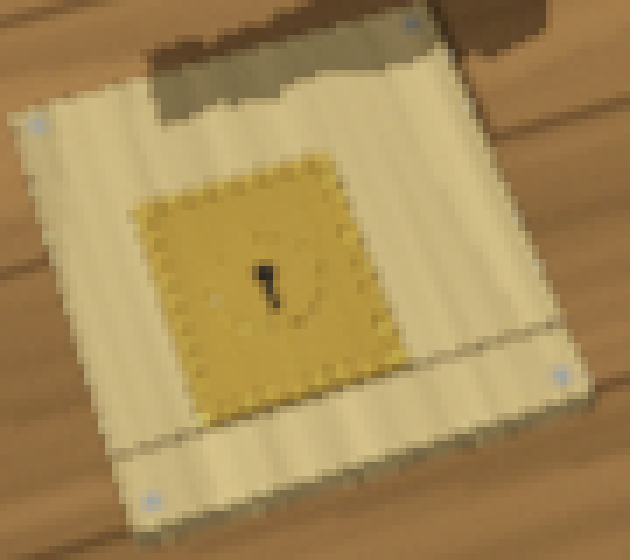

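View pics/top_full.png

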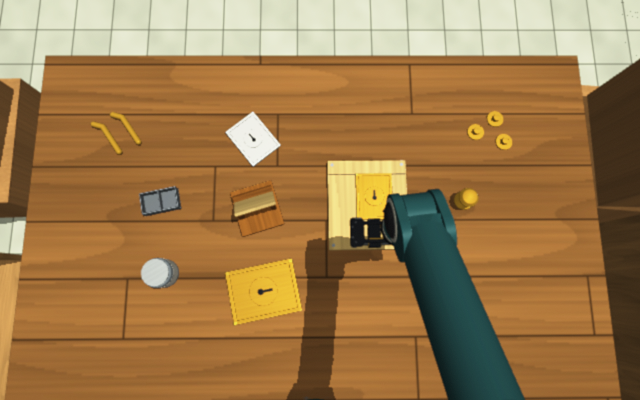

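```bash
python3 - <<'E'
from h import *
def S(u,v,z): return atz("scene",((u+.5)/7-.5+240,(v+.5)/7-.5+190),z)
print("near",S(133,207,.026),S(333,153,.026)); print("lead bottom",S(205,426,.018),S(407,367,.018)); print("line scene",S(120,452,.018),S(560,325,.018))
im=robot.snapshot("top"); 
for c in (358,362,370,380,388): print(c,im[168:182,c,2].tolist())
t=im[:,:,::-1]; cv2.imwrite("pics/tpf.png",cv2.resize(t[160:235,325:415],None,fx=7,fy=7,interpolation=cv2.INTER_NEAREST))
E
```

```text
near [ 0.5728 -0.2154  0.026 ] [ 0.5736 -0.1147  0.026 ]
lead bottom [ 0.6984 -0.2137  0.018 ] [ 0.6989 -0.1166  0.018 ]
line scene [ 0.6987 -0.2538  0.018 ] [ 0.7007 -0.0413  0.018 ]
358 [136, 137, 137, 137, 130, 99, 67, 59, 49, 44, 47, 51, 54, 54]
362 [133, 134, 133, 134, 127, 96, 65, 53, 53, 56, 55, 57, 54, 54]
370 [131, 132, 131, 133, 126, 95, 61, 50, 56, 58, 58, 58, 59, 58]
380 [128, 129, 128, 129, 120, 85, 60, 50, 57, 59, 59, 60, 60, 60]
388 [147, 147, 148, 149, 139, 95, 61, 47, 54, 60, 57, 57, 57, 57]
```

View pics/tpf.png

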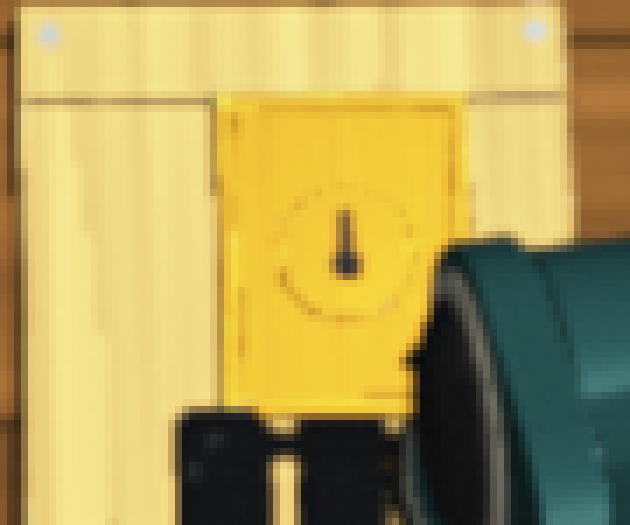

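```bash
python3 -c "
from workcell import robot
print(robot.sense()['clock'],robot.sense()['force']); print(robot.sign_off())"
```

```text
31.35 [-0.31218978  0.32427356 -0.0956605 ]
the job is handed in; nothing more can be done
None
```

The plate is face up on the plywood board with its leading short end on the scribed line. I handed the job in at 31.4 s of the 64 s allowed; the hand-in gives no verdict.

- **Turning and laying:** I gripped the plate by its thickness at the top end, lifted it off the stand and rolled it half a turn about the tool axis. I set its leading end on the board about 41 mm short of the line. I then lowered the other end on the open lower finger and let it go about 1 cm above the board.
- **Pushing:** I moved it to the line with two spread fingertips against the near end, then backed the arm off and up.
- **Last checks:**
  - **Gap to the line:** about 1 mm in the top camera and about 0.5 mm in the scene camera.
  - **Square:** within about 0.5°.
  - **Sideways:** the plate's middle is about 17 mm to the side of the line's middle, inside the 60 mm allowed.
  - **Bystanders:** the door knob, paint tin and screw tray look unmoved in the final top picture.
- **One disagreement:** measured from its near end in the scene camera, the leading end came out 2–4 mm farther forward than measured directly, so up to about 4 mm past that camera's line. I put this down to calibration and picking error and trusted the direct reading of the edge against the line.
- **Range limit:** joint 6 read 0.148–0.149 for a moment on the approach, just under its 0.15 limit. No fault was reported.

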